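# Fit the drip tray from the parts carousel

## Robot

A 7-joint arm with a two-finger parallel gripper is mounted at the origin on the work surface. World frame = base frame: x ahead of the robot, y to its left, z up, the work surface at z = 0. Lengths are in m, angles in rad, forces in N, time in s.
With the tool pointing down it reaches from about 0.4 to 0.75 m from the base axis. Payload 19.5 kg.
Tool frame: the origin (TCP) lies at the very end of the fingers, on their centre line; the grasp point (between the pads) lies 19 mm behind it (robot.pinch_z is the distance from the TCP to the grasp point, in m); z points along the fingers, x is the direction in which the jaws open and shut, and the axes are right-handed (so a half turn about z gives the same grasp; the last joint's range is limited). The gripper opens to 85 mm and grips with 20 to 120 N. Pads are 22 mm wide; open, the fingers measure 114 mm over their backs; the gripper's body (76 mm by 85 mm) begins 54 mm behind the grasp point. The pads swing forward as they close: fully open they stand 13 mm farther back than shut.
Start: joints at [-0.042, 0.707, -0.028, 1.485, 0.022, 0.951, -0.075], TCP at [0.575, 0, 0.231] pointing down, gripper open.
Joint ranges: [-2.71, 2.71], [-0.32, 2.16], [-1.57, 1.52], [0, 2.45], [-1.46, 4.6], [0, 2.02], [-2.83, 2.83]. Speed limits (rad/s): [1.89, 1.89, 2.57, 2.57, 3.01, 3.01, 3.01].

## Interface

Orientations are given as a rotation vector (axis times angle).
In Python, from cell import robot gives the robot as it stands. The module is installed in compiled form; this text tells all that it offers.
- The arm moves only by the tool arm_command, never from a script. Its argument "plan" is a list of rows, each an object of numbers: "x", "y", "z": the shift along the tool's x, y, z in m; "ax", "ay", "az": the turn, a rotation vector about the tool's x, y, z in degrees; "claw": the opening, from 0 (shut) to 1 (fully open). In form: [{"x": .., "y": .., "z": .., "ax": .., "ay": .., "az": .., "claw": ..}, ...]. A call has 1 to 20 rows; each row shifts and turns the pose as measured when the row begins, along the tool's axes as they then stand; what a row does not reach is not made up. A row lasts 1/12 s, in which the tool goes at most 41.7 mm and 7.16 degrees, less where a joint would pass 70% of its speed; a pose out of reach is approached as far as the arm can. A call with a gripper value outside its range is refused whole. The fingers move at their own pace and stop on an object; "squeeze" is the grip in N (left out, the last holds). Time passes only in rows, so rows that do not move let the fingers close. It gives the time, the measured TCP pose, the force and the opening at its end, in the units of the state.
- robot.state(): the state, without advancing time (a new reading comes with each control period).
- robot.snapshot(name): name is "scene" or "side" or "wrist"; returns (picture, depth): 400x640x3 uint8, red, green, blue; 400x640 float32, m along the optical axis (not along the pixel's ray), 0 where there is no reading.
- robot.get_calibration(name): a dict with "camera_matrix" (3x3 intrinsics, pixels), "rvec" (rotation vector, rad) and "tvec" (3), from world to camera coordinates, as OpenCV has them. Camera axes: x right, y down, z forward; pixel columns grow to the right and rows downward; lengths in m; the calibration is good to about 2 mm. A picture is of the moment at which its call begins: read the wrist's pose just before it. get_calibration takes no time and is no camera call; for the wrist camera it gives the pose at the moment of the call.
- robot.finish_job(): hands the job in, once; it reports no verdict.
The state is a dict: "t": time; "q": joint angles; "joint_velocities": joint speeds; "joint_torque": joint torques, N m; "eef_pos": TCP position; "orientation": TCP orientation; "contact_force": force on the tool from outside, world axes, zero at the start; "torque": the same for the moment, N m; "width": opening from 0.0 (shut) to 1.0 (fully open).
Only numpy, scipy, OpenCV 4.12 (cv2) and the standard library are available. Lean on these libraries where they do the work, as an engineer would, in place of code of your own. Each camera call takes 0.05 s, during which the arm holds its last target.

## Task

Turn the parts carousel until the steel drip tray has come round to the front, nearest the robot, and lift it out. Turn it end for end and slide it on the dispenser's base, nose first, between the guide rails until its wide front plate is fully home against the rail ends, then let go. Leave the cup and the jar standing on the carousel and do not disturb the carton.

Things in the scene. Friction and masses are not known exactly. Their poses are not given: they have to be found in the camera images.
- stand: Fixed stand of the carousel. Origin: on the table, on the carousel's vertical axis; z up; its -x axis points to the open front, towards the robot.
- cover_edge (a point): Middle of the front upper edge, at stand x = +60 mm, of a clear fixed cover on a steel frame that roofs the rear of the carousel: stand x from +60 to +196 mm, y from -201 to +201 mm, 200 to 212 mm above the table, on two 12 mm uprights at x = 190, y = +-195 mm. Nothing can be lifted out from under it.
- carousel (a joint): Turning angle of the carousel, rad, growing anticlockwise seen from above; reads 0 wherever the episode starts. It turns either way, several turns, with light friction (about 0.1 N m), and stays where it is left.
- hub_top (a point): Top centre of the carousel's hub (48 mm across, 115 mm above the table). The carousel is a white disc, 350 mm across, upper face 45 mm above the table. Three radial dividers, 35 mm high, part it into three compartments: the tray lies midway between post5 and post0, the cup between post1 and post2, the jar between post3 and post4.
- post0 (a point): Top centre of a finger post of the carousel. Six upright steel posts, 14 mm thick, rise 60 mm from the disc to 105 mm above the table, 160 mm from the axis, 60 degrees apart (post1 is 60 degrees anticlockwise of post0, and so on). Push one sideways to turn the carousel.
- post1 (a point): Top centre of another such finger post, 105 mm above the table.
- post2 (a point): Top centre of another such finger post, 105 mm above the table.
- post3 (a point): Top centre of another such finger post, 105 mm above the table.
- post4 (a point): Top centre of another such finger post, 105 mm above the table.
- post5 (a point): Top centre of another such finger post, 105 mm above the table.
- tray: Open steel drip tray, 0.2 to 0.33 kg. Origin: centre of the underside of its 110 mm long trough (x -55 to +55 mm); z up, +x towards the nose. Trough 76 mm wide, 22 mm high, tapering over the last 25 mm to the 52 mm wide nose. At the start it lies on the carousel, in the covered rear, about 100 mm from the axis, nose pointing outwards.
- tray_handle (a point): Middle of the top of the tray's handle, at tray x = -5 mm, 56 mm above its underside. The handle is an upright rib along the tray's mid line, 10 mm thick, tray x from -45 to +35 mm; above the trough walls (22 mm) it stands clear on both sides.
- tray_nose (a point): Middle of the tray's nose, at tray x = +55 mm, 11 mm above its underside.
- tray_front (a point): Middle of the outer face of the tray's front plate, at tray x = -63 mm, 20 mm above its underside. The plate is upright, 100 mm wide, 40 mm high, 8 mm thick.
- dispenser: Fixed drink dispenser. Origin: on the table, under the middle of the mouth of its guide rails; +x is the direction in which the tray slides in, z up. Base plate 150 mm wide, top 8 mm above the table, x from -190 to +210 mm; before the mouth (x < 0) it is a free flat apron. At x = 115 to 205 mm stands its rear tank, 345 mm high.
- rail_mouth (a point): Middle of the rails' mouth, on the base plate. Two rails, dispenser x from 0 to 112 mm, 16 mm wide, 24 mm high, leave a channel 80 mm wide, open above. The trough fits between; the front plate does not and stops against the rail ends: fully home, the tray's origin is at dispenser x = +55 mm, its nose at +110 mm.
- head_edge (a point): Middle of the lower front edge of the dispenser's head, 165 mm above the table. The head, 130 mm wide, hangs over dispenser x from -38 to +62 mm, its top 227 mm above the table; a 24 mm nozzle at x = 12 mm reaches down to 153 mm. An upright gripper cannot follow the tray home; one leaning back 30 to 50 degrees can push on the front plate.
- cup: Steel cup, 62 mm across, 80 mm high, on the carousel 95 mm from its axis; origin at the centre of its underside. To be left on the carousel.
- jar: Glass jar with steel lid, 60 mm across, 78 mm high, on the carousel 95 mm from its axis; origin at the centre of its underside. To be left on the carousel.
- carton: Cardboard carton 80 x 120 x 100 mm on the table left of the dispenser; origin at the centre of its underside. To be left alone.
There are look-alikes about, which are no part of the job. Leave any green look-alike of the jar alone. Leave any red look-alike of the cup alone.

How it is judged:
By the outcome, as a careful person would: the job done as asked, in the order asked, and still so for the second after the job is handed in, with the robot touching nothing.
It also fails if it takes over 72 s, if anything falls off the work surface, if the arm or the gripper's body presses on something with over 40 N, if the wrist force passes 120 N, or if a joint passes its speed limit or range.

## Working session

There is one attempt and no reset: what is moved stays moved. The work goes in short steps, Python scripts to look and compute and a tool call to move; the robot and the scene stay as the last step left them, time stands still between calls to the robot, and variables do not carry over. Pictures are saved under pics/ and viewed, and the job is handed in when it is done.

Besides the shell and the picture viewer there is one more tool, called after "Call:" as name(argument=value, ...) on one line, values as JSON. arm_command: Moves the arm, as the interface text tells. Its arguments: {"type":"object","properties":{"plan":{"type":"array","items":{"type":"object","properties":{"x":{"type":"number"},"y":{"type":"number"},"z":{"type":"number"},"ax":{"type":"number"},"ay":{"type":"number"},"az":{"type":"number"},"claw":{"type":"number"}}}},"squeeze":{"type":"number"}},"required":["plan"]}

```bash
mkdir -p pics
cat > h.py <<'E'
import numpy as np, cv2
from cell import robot
from scipy.spatial.transform import Rotation as R
def cal(n):
    c=robot.get_calibration(n); K=np.array(c["camera_matrix"],float); Rm=cv2.Rodrigues(np.array(c["rvec"],float))[0]; t=np.array(c["tvec"],float).ravel()
    return K,Rm,t
def snap(n,fn):
    c=cal(n); p,d=robot.snapshot(n)
    cv2.imwrite("pics/%s.png"%fn,p[:,:,::-1]); np.savez("pics/%s.npz"%fn,p=p,d=d,K=c[0],R=c[1],t=c[2]); return p,d
def load(fn): return np.load("pics/%s.npz"%fn)
def cloud(fn):
    f=load(fn); d=f['d']; v,u=np.mgrid[0:400,0:640]; K=f['K']
    X=np.stack([(u-K[0,2])/K[0,0]*d,(v-K[1,2])/K[1,1]*d,d],-1)
    W=(X-f['t'])@f['R']; W[d<=0]=np.nan; return W
def ray(fn,u,v,z):
    f=load(fn); K=f['K']; r=f['R'].T@np.array([(u-K[0,2])/K[0,0],(v-K[1,2])/K[1,1],1]); o=-f['R'].T@f['t']
    return o+r*(z-o[2])/r[2]
def proj(fn,P):
    f=load(fn); c=f['R']@np.array(P)+f['t']; k=f['K']@c; return k[:2]/k[2]
def crop(fn,x0,y0,x1,y1,s,out):
    p=load(fn)['p'][y0:y1,x0:x1,::-1]; cv2.imwrite("pics/%s.png"%out,cv2.resize(p,None,fx=s,fy=s,interpolation=cv2.INTER_CUBIC))
def st():
    s=robot.state(); print("t",round(s['t'],2),"pos",np.round(s['eef_pos'],4),"F",np.round(s['contact_force'],1),"w",round(s['width'],3)); print("R",np.round(R.from_rotvec(s['orientation']).as_matrix(),3).tolist()); print("q",np.round(s['q'],3)); return s
E
python3 - <<'E'
from h import *
s=st(); print(robot.pinch_z)
for n in("scene","side","wrist"): snap(n,n+"0"); print(n, -cal(n)[1].T@cal(n)[2])
E
```

```text
t 0.0 pos [ 0.5747 -0.      0.2308] F [-0.1  0.5  0.6] w 1.001
R [[1.0, 0.0, -0.001], [0.0, -1.0, -0.0], [-0.001, 0.0, -1.0]]
q [-0.042  0.707 -0.028  1.485  0.022  0.951 -0.075]
0.0187
scene [-0.22230575 -0.97930189  1.20000044]
side [ 0.68897309 -0.56671324  1.87378899]
wrist [0.57395091 0.06906621 0.37291906]
```

View pics/scene0.png

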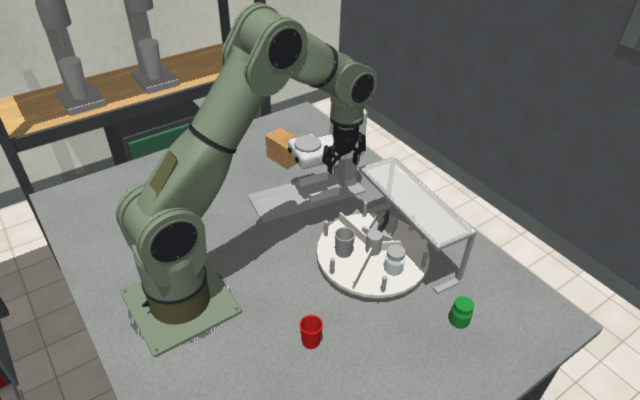

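View pics/side0.png

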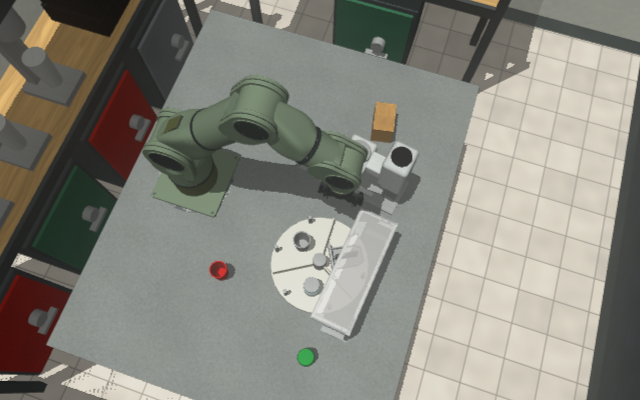

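View pics/wrist0.png

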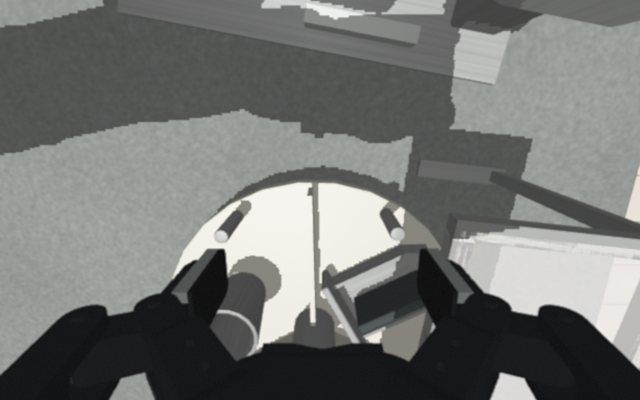

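The scene view shows the cup at (345,242), the jar at (395,260), the cover at (415,200) and the dispenser at (320,160). The red and green look-alikes stand apart from these. I'll enlarge for detail.

Run:
```python
from h import *
crop("side0",255,190,415,345,5,"c1"); crop("side0",300,90,480,220,4,"c2"); crop("scene0",300,140,490,310,4,"c3"); crop("scene0",235,100,400,225,4,"c4")
```

```text
(no output)
```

View pics/c1.png

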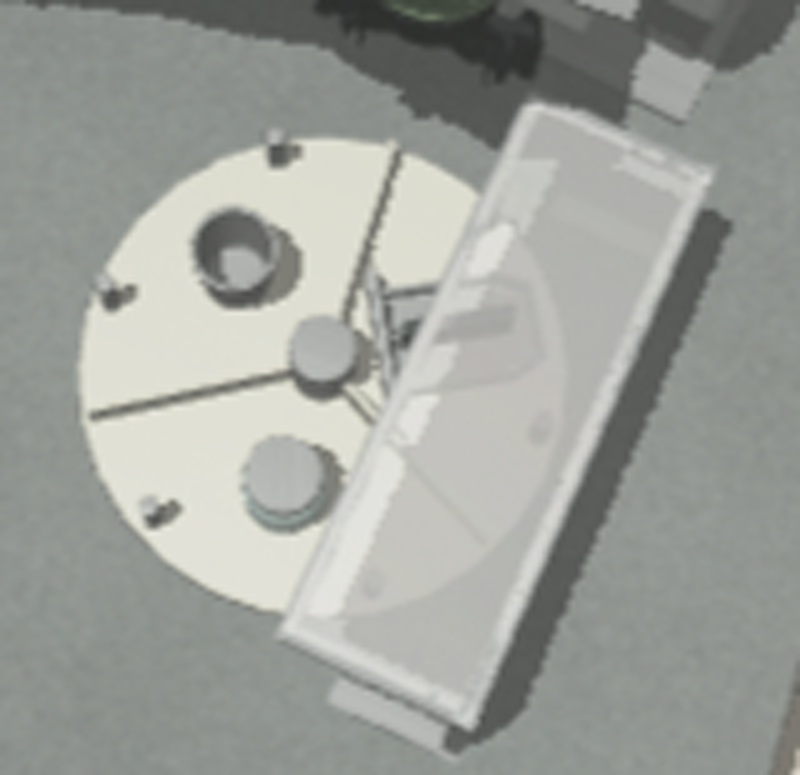

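View pics/c2.png

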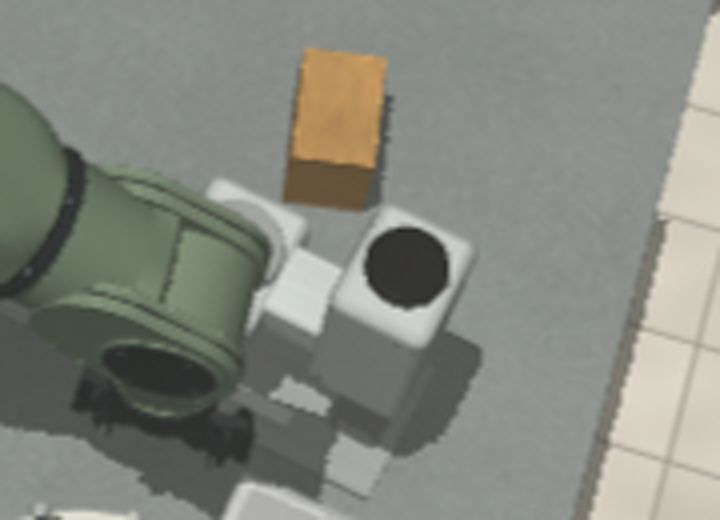

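View pics/c3.png

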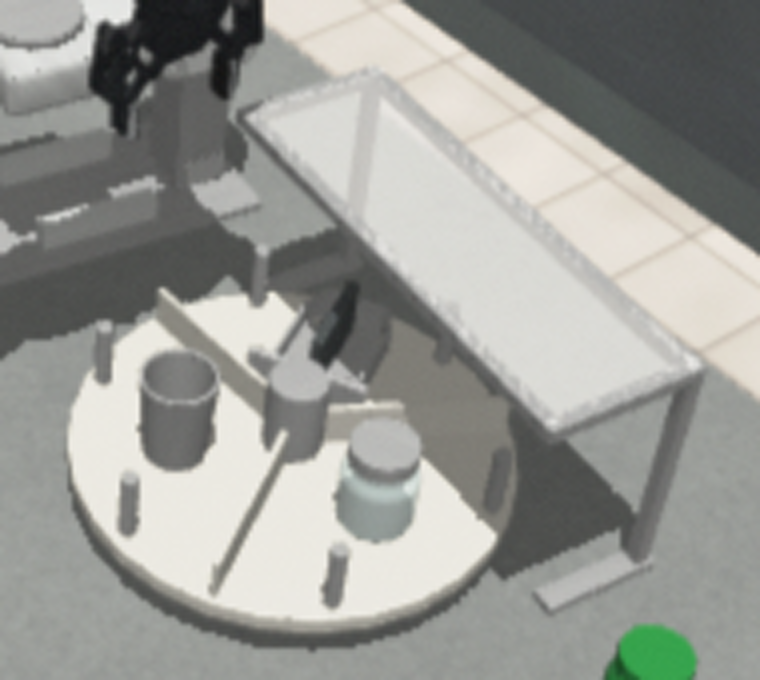

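View pics/c4.png

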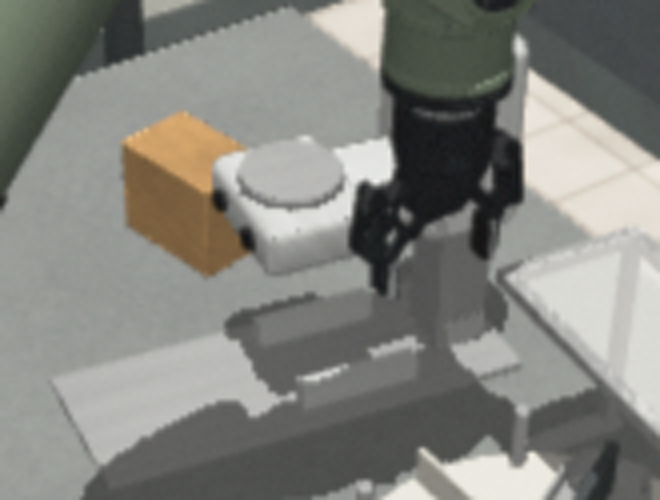

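Run:
```python
from h import *
s=lambda x,y,z:ray("side0",255+x/5,190+y/5,z)
c3=lambda x,y,z:ray("scene0",300+x/4,140+y/4,z)
c4=lambda x,y,z:ray("scene0",235+x/4,100+y/4,z)
hub=s(325,342,.115); print("hub",hub, c3(298,378,.115))
for n,a,b in (("cupside post",275,138),("post",105,286),("post",148,502),("post cov",541,426),("cov2",373,582)):
    p=s(a,b,.105); d=(p-hub)[:2]; print(n,p,np.hypot(*d),np.degrees(np.arctan2(d[1],d[0])))
for a,b in((260,252),(103,328),(128,480),(338,552),(500,455)):
    p=c3(a,b,.105); d=(p-hub)[:2]; print("sc",p,np.hypot(*d),np.degrees(np.arctan2(d[1],d[0])))
print("cover", [s(a,b,.212) for a,b in((530,104),(712,172),(472,722),(282,630))])
print("cup",s(238,245,.08),"jar",s(285,475,.078))
print("base scene",c4(52,380,.008),c4(100,465,.008),c4(520,365,.008))
print("base side",ray("side0",300+370/4,90+495/4,.008),ray("side0",300+330/4,90+480/4,.008))
W=cloud("wrist0")
for u,v in((120,8),(495,82),(510,32),(304,25),(418,45),(305,12),(418,33)):print("wr",u,v,W[v,u],ray("wrist0",u,v,.008))
for u,v in((325,285),(420,246),(360,250),(372,345)): print("tray",u,v,W[v,u])
W=cloud("side0")
for x,y in((238,245),(285,475),(325,342)): print(W[190+y//5,255+x//5])
# tank top corners
for x,y in((390,205),(472,245),(425,345),(340,305)): print("tank",ray("side0",300+x/4,90+y/4,.345))
for x,y in((308,48),(385,58),(375,165),(295,155)): print("carton",ray("side0",300+x/4,90+y/4,.1))
```

```text
hub [ 0.56505684 -0.17881261  0.115     ] [ 0.56510162 -0.18478862  0.115     ]
cupside post [ 0.48334785 -0.04738262  0.105     ] 0.15475852586513308 121.86888856481487
post [ 0.40599326 -0.18786188  0.105     ] 0.1593207806324037 -176.74390198352052
post [ 0.48572051 -0.3203108   0.105     ] 0.16222203535990565 -119.27882431500953
post cov [ 0.723611   -0.18502623  0.105     ] 0.1586758720819705 -2.244229866827277
cov2 [ 0.64751971 -0.32262387  0.105     ] 0.16577636542328184 -60.169590816079385
sc [ 0.64004191 -0.04748577  0.105     ] 0.15122665531868 60.27447435266182
sc [ 0.48143261 -0.04963355  0.105     ] 0.1538838589011673 122.91705334292931
sc [ 0.40331802 -0.18967311  0.105     ] 0.16210303729276226 -176.15844781330415
sc [ 0.48487165 -0.32667187  0.105     ] 0.16820233229746626 -118.47131002693683
sc [ 0.64425423 -0.32257175  0.105     ] 0.16413078968525965 -61.14948169028289
cover [array([ 0.65043161, -0.00133567,  0.212     ]), array([ 0.77940464, -0.00816822,  0.212     ]), array([ 0.73533452, -0.39962382,  0.212     ]), array([ 0.60516929, -0.38405488,  0.212     ])]
c
[... 777 characters left out ...]
14 0.1365145  0.03017701] [0.67276745 0.14087946 0.008     ]
tray 325 285 [ 0.57670631 -0.10918725  0.0798384 ]
tray 420 246 [ 0.67999387 -0.07783451  0.05279081]
tray 360 250 [ 0.61611566 -0.08666888  0.04416877]
tray 372 345 [0.58652906 0.01064201 0.30502616]
[ 0.47662016 -0.11891339  0.05644889]
[ 0.5689095  -0.27531004  0.11817572]
[ 0.56444965 -0.17698171  0.11276111]
tank [0.6957576 0.2181332 0.345    ]
tank [0.76797955 0.20503938 0.345     ]
tank [0.7553313  0.10926649 0.345     ]
tank [0.68198633 0.12073186 0.345     ]
carton [0.57612315 0.47977588 0.1       ]
carton [0.64960919 0.49306332 0.1       ]
carton [0.67199515 0.37961067 0.1       ]
carton [0.59721793 0.36547085 0.1       ]
```

```bash
cat >> h.py <<'E'
def pose():
    s=robot.state(); return np.array(s['eef_pos']),R.from_rotvec(s['orientation'])
def tool(yaw,tilt=0):
    # tool down with tool x at world angle yaw(deg); tilt: about tool x
    return R.from_euler('z',yaw,degrees=True)*R.from_euler('x',180,degrees=True)*R.from_euler('x',tilt,degrees=True)
def plan(way,start=None):
    # way: list of (x,y,z,yaw,tilt,n)
    p,r=start or pose()
    for w in way:
        q=np.array(w[:3],float); r2=tool(w[3],w[4]); n=w[5]; rv=(r.inv()*r2).as_rotvec(); p0=p;r0=r
        for i in range(1,n+1):
            pn=p0+(q-p0)*i/n; rn=r0*R.from_rotvec(rv*i/n)
            d=r.inv().apply(pn-p); a=np.degrees((r.inv()*rn).as_rotvec())
            print('{"x":%.4f,"y":%.4f,"z":%.4f,"ax":%.2f,"ay":%.2f,"az":%.2f}'%(*np.round(d,4),*np.round(a,2)))
            p,r=pn,rn
        print('--')
    return p,r
C=np.array([.564,-.186])
def arc(a0,a1,n,z=.065,r=.16,yoff=90,start=None):
    print("arc")
    return plan([(C[0]+r*np.cos(np.radians(a)),C[1]+r*np.sin(np.radians(a)),z,a-yoff,0,1) for a in np.linspace(a0,a1,n+1)[1:]],start)
E
python3 - <<'E'
from h import *
st0=plan([(.482,-.048,.2,31,0,5),(.482,-.048,.065,31,0,4)])
E
```

```text
{"x":-0.0186,"y":0.0096,"z":0.0062,"ax":-0.00,"ay":0.01,"az":-6.20}
{"x":-0.0195,"y":0.0075,"z":0.0062,"ax":-0.00,"ay":0.01,"az":-6.20}
{"x":-0.0202,"y":0.0054,"z":0.0062,"ax":-0.00,"ay":0.01,"az":-6.20}
{"x":-0.0207,"y":0.0032,"z":0.0062,"ax":-0.00,"ay":0.01,"az":-6.20}
{"x":-0.0209,"y":0.0009,"z":0.0062,"ax":-0.00,"ay":0.01,"az":-6.20}
--
{"x":0.0000,"y":-0.0000,"z":0.0338,"ax":0.00,"ay":0.00,"az":0.00}
{"x":0.0000,"y":-0.0000,"z":0.0338,"ax":0.00,"ay":0.00,"az":0.00}
{"x":0.0000,"y":-0.0000,"z":0.0338,"ax":0.00,"ay":0.00,"az":0.00}
{"x":0.0000,"y":-0.0000,"z":0.0338,"ax":0.00,"ay":0.00,"az":0.00}
--
```

Call:
arm_command(plan=[{"x": -0.0186, "y": 0.0096, "z": 0.006, "az": -6.2, "claw": 0.6}, {"x": -0.0195, "y": 0.0075, "z": 0.006, "az": -6.2, "claw": 0.6}, {"x": -0.02, "y": 0.0054, "z": 0.006, "az": -6.2, "claw": 0.6}, {"x": -0.0207, "y": 0.0032, "z": 0.006, "az": -6.2, "claw": 0.6}, {"x": -0.0209, "y": 0.001, "z": 0.006, "az": -6.2, "claw": 0.6}, {"claw": 0.6}])

```text
invalid input at $.plan[0]: expected keys x, y, z, ax, ay, az, claw
```

Run:
```python
from h import *
st(); snap("wrist","w1"); plan([(.482,-.048,.065,31,0,4)])
```

```text
t 0.15 pos [ 0.5748 -0.      0.231 ] F [0.1 1.  0.1] w 1.002
R [[1.0, -0.0, -0.001], [-0.0, -1.0, -0.0], [-0.001, 0.0, -1.0]]
q [-0.042  0.707 -0.028  1.485  0.022  0.951 -0.075]
{"x":-0.0232,"y":0.0120,"z":0.0415,"ax":-0.00,"ay":0.01,"az":-7.75}
{"x":-0.0246,"y":0.0088,"z":0.0415,"ax":-0.00,"ay":0.01,"az":-7.75}
{"x":-0.0256,"y":0.0054,"z":0.0415,"ax":-0.00,"ay":0.01,"az":-7.75}
{"x":-0.0261,"y":0.0019,"z":0.0415,"ax":-0.00,"ay":0.01,"az":-7.75}
--
```

View pics/w1.png

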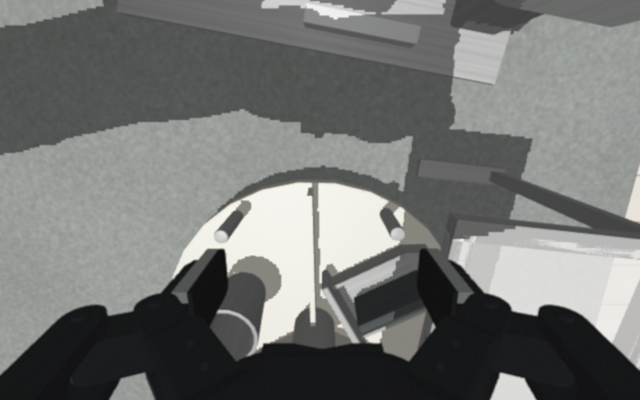

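The move was refused because every key is required, so this picture is unchanged. It shows post tops at (221,236) and (397,233). I'll resend with full keys.

Run:
```python
from h import *
for u,v in((221,236),(397,233)):
  p=ray("w1",u,v,.105); print(p, np.degrees(np.arctan2(p[1]+.186,p[0]-.564)),np.hypot(p[1]+.186,p[0]-.564))
```

```text
[ 0.4827286  -0.04411824  0.105     ] 119.80454490761483 0.1635098628232624
[ 0.64105905 -0.04120989  0.105     ] 61.977551713799926 0.16401911866776558
```

Call:
arm_command(plan=[{"x": -0.0186, "y": 0.0096, "z": 0.006, "ax": 0, "ay": 0, "az": -6.2, "claw": 0.6}, {"x": -0.0195, "y": 0.0075, "z": 0.006, "ax": 0, "ay": 0, "az": -6.2, "claw": 0.6}, {"x": -0.02, "y": 0.0054, "z": 0.006, "ax": 0, "ay": 0, "az": -6.2, "claw": 0.6}, {"x": -0.0207, "y": 0.0032, "z": 0.006, "ax": 0, "ay": 0, "az": -6.2, "claw": 0.6}, {"x": -0.0209, "y": 0.001, "z": 0.006, "ax": 0, "ay": 0, "az": -6.2, "claw": 0.6}, {"x": 0, "y": 0, "z": 0, "ax": 0, "ay": 0, "az": 0, "claw": 0.6}])

```text
t: 0.7
eef_pos: [0.478, -0.049, 0.1989]
orientation: [-3.014, -0.884, 0.002]
contact_force: [-0.4, -0.3, 0.1]
width: 0.602
```

Run:
```python
from h import *
st(); snap("wrist","w2"); plan([(.482,-.048,.065,31,0,4)])
```

```text
t 0.7 pos [ 0.478  -0.049   0.1989] F [-0.4 -0.3  0.1] w 0.602
R [[0.842, 0.54, -0.001], [0.54, -0.842, 0.001], [-0.001, -0.001, -1.0]]
q [ 0.154  0.622 -0.204  1.86   0.188  0.68   0.411]
{"x":0.0005,"y":0.0003,"z":0.0336,"ax":-0.01,"ay":-0.01,"az":0.35}
{"x":0.0005,"y":0.0003,"z":0.0336,"ax":-0.01,"ay":-0.01,"az":0.35}
{"x":0.0005,"y":0.0003,"z":0.0336,"ax":-0.01,"ay":-0.01,"az":0.35}
{"x":0.0005,"y":0.0003,"z":0.0336,"ax":-0.01,"ay":-0.01,"az":0.35}
--
```

View pics/w2.png

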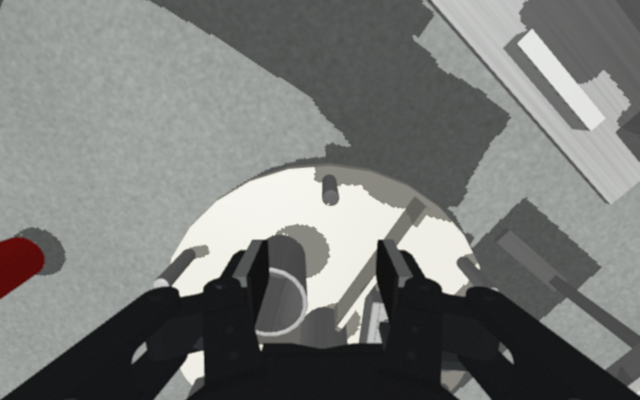

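The post top is at about (331,199) and lies between the jaws, so I'll descend.

Run:
```python
from h import *
print(ray("w2",331,200,.105))
s0=plan([(.482,-.047,.065,31,0,4)])
arc(121,195,14,r=.161,start=s0)
```

```text
[ 0.48282224 -0.04605337  0.105     ]
{"x":0.0006,"y":0.0001,"z":0.0336,"ax":-0.01,"ay":-0.01,"az":0.35}
{"x":0.0006,"y":0.0001,"z":0.0336,"ax":-0.01,"ay":-0.01,"az":0.35}
{"x":0.0006,"y":0.0001,"z":0.0336,"ax":-0.01,"ay":-0.01,"az":0.35}
{"x":0.0006,"y":0.0001,"z":0.0336,"ax":-0.01,"ay":-0.01,"az":0.35}
--
arc
{"x":-0.0161,"y":0.0011,"z":0.0000,"ax":-0.00,"ay":0.00,"az":-5.29}
--
{"x":-0.0148,"y":0.0007,"z":0.0000,"ax":0.00,"ay":0.00,"az":-5.29}
--
{"x":-0.0148,"y":0.0007,"z":0.0000,"ax":-0.00,"ay":0.00,"az":-5.29}
--
{"x":-0.0148,"y":0.0007,"z":0.0000,"ax":-0.00,"ay":0.00,"az":-5.29}
--
{"x":-0.0148,"y":0.0007,"z":0.0000,"ax":0.00,"ay":0.00,"az":-5.29}
--
{"x":-0.0148,"y":0.0007,"z":0.0000,"ax":-0.00,"ay":0.00,"az":-5.29}
--
{"x":-0.0148,"y":0.0007,"z":0.0000,"ax":-0.00,"ay":0.00,"az":-5.29}
--
{"x":-0.0148,"y":0.0007,"z":0.0000,"ax":0.00,"ay":0.00,"az":-5.29}
--
{"x":-0.0148,"y":0.0007,"z":0.0000,"ax":-0.00,"ay":0.00,"az":-5.29}
--
{"x":-0.0148,"y":0.0007,"z":0.0000,"ax":0.00,"ay":0.00,"az":-5.29}
--
{"x":-0.0148,"y":0.0007,"z":0.0000,"ax":0.00,"ay":0.00,"az":-5.29}
--
{"x":-0.0148,"y":0.0007,"z":0.0000,"ax":0.00,"ay":0.00,"az":-5.29}
--
{"x":-0.0148,"y":0.0007,"z":0.0000,"ax":0.00,"ay":0.00,"az":-5.29}
--
{"x":-0.0148,"y":0.0007,"z":0.0000,"ax":-0.00,"ay":0.00,"az":-5.29}
--
```

Call:
arm_command(plan=[{"x": 0.0006, "y": 0, "z": 0.033, "ax": 0, "ay": 0, "az": 0, "claw": 0.6}, {"x": 0.0006, "y": 0, "z": 0.033, "ax": 0, "ay": 0, "az": 0, "claw": 0.6}, {"x": 0.0006, "y": 0, "z": 0.034, "ax": 0, "ay": 0, "az": 0, "claw": 0.6}, {"x": 0.0006, "y": 0, "z": 0.034, "ax": 0, "ay": 0, "az": 0, "claw": 0.5}, {"x": 0, "y": 0, "z": 0, "ax": 0, "ay": 0, "az": 0, "claw": 0.3}, {"x": 0, "y": 0, "z": 0, "ax": 0, "ay": 0, "az": 0, "claw": 0.3}])

```text
t: 1.25
eef_pos: [0.4873, -0.0452, 0.0624]
orientation: [3.019, 0.862, 0.013]
contact_force: [-0.3, 0.5, 0.6]
width: 0.299
```

Call:
arm_command(plan=[{"x": -0.006, "y": 0.0003, "z": 0, "ax": 0, "ay": 0, "az": -2.2, "claw": 0.3}, {"x": -0.01, "y": 0.0005, "z": 0, "ax": 0, "ay": 0, "az": -3.7, "claw": 0.3}, {"x": -0.0148, "y": 0.0007, "z": 0, "ax": 0, "ay": 0, "az": -5.3, "claw": 0.3}, {"x": -0.0148, "y": 0.0007, "z": 0, "ax": 0, "ay": 0, "az": -5.3, "claw": 0.3}, {"x": -0.0148, "y": 0.0007, "z": 0, "ax": 0, "ay": 0, "az": -5.3, "claw": 0.3}, {"x": -0.0148, "y": 0.0007, "z": 0, "ax": 0, "ay": 0, "az": -5.3, "claw": 0.3}])

```text
t: 1.75
eef_pos: [0.4396, -0.0991, 0.0721]
orientation: [2.7, 1.581, 0.032]
contact_force: [0.3, 0.5, -0.9]
width: 0.299
```

Run:
```python
from h import *
s=st(); d=np.array(s['eef_pos'])[:2]-C; print(np.hypot(*d),np.degrees(np.arctan2(d[1],d[0])))
```

```text
t 1.75 pos [ 0.4396 -0.0991  0.0721] F [ 0.3  0.5 -0.9] w 0.299
R [[0.489, 0.872, 0.025], [0.872, -0.489, -0.001], [0.011, 0.022, -1.0]]
q [ 0.241  0.828 -0.157  2.109  0.549  0.218  0.658]
0.15170966454939164 145.05600739780957
```

Run:
```python
from h import *
arc(145,185,8,r=.161,z=.064)
```

```text
arc
{"x":-0.0130,"y":-0.0102,"z":0.0078,"ax":1.25,"ay":-0.65,"az":0.69}
--
{"x":-0.0140,"y":0.0006,"z":0.0000,"ax":-0.00,"ay":0.00,"az":-5.00}
--
{"x":-0.0140,"y":0.0006,"z":0.0000,"ax":0.00,"ay":0.00,"az":-5.00}
--
{"x":-0.0140,"y":0.0006,"z":0.0000,"ax":-0.00,"ay":0.00,"az":-5.00}
--
{"x":-0.0140,"y":0.0006,"z":0.0000,"ax":0.00,"ay":0.00,"az":-5.00}
--
{"x":-0.0140,"y":0.0006,"z":0.0000,"ax":-0.00,"ay":0.00,"az":-5.00}
--
{"x":-0.0140,"y":0.0006,"z":0.0000,"ax":0.00,"ay":0.00,"az":-5.00}
--
{"x":-0.0140,"y":0.0006,"z":0.0000,"ax":-0.00,"ay":0.00,"az":-5.00}
--
```

Call:
arm_command(plan=[{"x": -0.006, "y": -0.009, "z": 0.007, "ax": 1.2, "ay": -0.6, "az": 0, "claw": 0.3}, {"x": -0.013, "y": -0.001, "z": 0.001, "ax": 0, "ay": 0, "az": -4.2, "claw": 0.3}, {"x": -0.014, "y": -0.0005, "z": 0.001, "ax": 0, "ay": 0, "az": -5, "claw": 0.3}, {"x": -0.014, "y": -0.0005, "z": 0.001, "ax": 0, "ay": 0, "az": -5, "claw": 0.3}])

```text
t: 2.08
eef_pos: [0.4105, -0.1384, 0.067]
orientation: [2.483, 1.914, 0.005]
contact_force: [0.5, 0.5, -0.6]
width: 0.303
```

Run:
```python
from h import *
s=st(); d=np.array(s['eef_pos'])[:2]-C; print(np.hypot(*d),np.degrees(np.arctan2(d[1],d[0])))
a=np.degrees(np.arctan2(d[1],d[0]))
arc(a,a+20,4,r=.161,z=.064)
```

```text
t 2.08 pos [ 0.4105 -0.1384  0.067 ] F [ 0.5  0.5 -0.6] w 0.303
R [[0.255, 0.967, 0.007], [0.967, -0.255, -0.004], [-0.002, 0.007, -1.0]]
q [ 0.349  0.835 -0.175  2.153  0.712  0.202  0.843]
0.16074918812676733 162.7614962950156
arc
{"x":-0.0140,"y":-0.0003,"z":0.0030,"ax":0.42,"ay":0.12,"az":-2.51}
--
{"x":-0.0140,"y":0.0006,"z":0.0000,"ax":-0.00,"ay":0.00,"az":-5.00}
--
{"x":-0.0140,"y":0.0006,"z":0.0000,"ax":-0.00,"ay":0.00,"az":-5.00}
--
{"x":-0.0140,"y":0.0006,"z":0.0000,"ax":0.00,"ay":0.00,"az":-5.00}
--
```

Call:
arm_command(plan=[{"x": -0.014, "y": -0.001, "z": 0.003, "ax": 0.4, "ay": 0, "az": -2.5, "claw": 0.3}, {"x": -0.014, "y": 0, "z": 0.001, "ax": 0, "ay": 0, "az": -5, "claw": 0.3}, {"x": -0.014, "y": 0, "z": 0.001, "ax": 0, "ay": 0, "az": -5, "claw": 0.3}, {"x": -0.01, "y": 0, "z": 0.001, "ax": 0, "ay": 0, "az": -3, "claw": 0.3}, {"x": -0.004, "y": 0, "z": 0, "ax": 0, "ay": 0, "az": 0, "claw": 0.3}, {"x": 0, "y": 0, "z": 0, "ax": 0, "ay": 0, "az": 0, "claw": 0.3}])

```text
t: 2.58
eef_pos: [0.4011, -0.1981, 0.0661]
orientation: [2.198, 2.232, -0.009]
contact_force: [0.4, -0.8, 0.1]
width: 0.298
```

Run:
```python
from h import *
s=st(); d=np.array(s['eef_pos'])[:2]-C; print(np.hypot(*d),np.degrees(np.arctan2(d[1],d[0])))
snap("side","s1"); crop("side1" if 0 else "s1",255,170,415,325,5,"s1c"); snap("wrist","w3")
```

```text
t 2.58 pos [ 0.4011 -0.1981  0.0661] F [ 0.4 -0.8  0.1] w 0.298
R [[-0.015, 1.0, 0.003], [1.0, 0.015, -0.01], [-0.01, 0.002, -1.0]]
q [ 0.545  0.85  -0.291  2.102  0.848  0.304  1.113]
0.1633169370608673 -175.75781936382828
```

View pics/s1c.png

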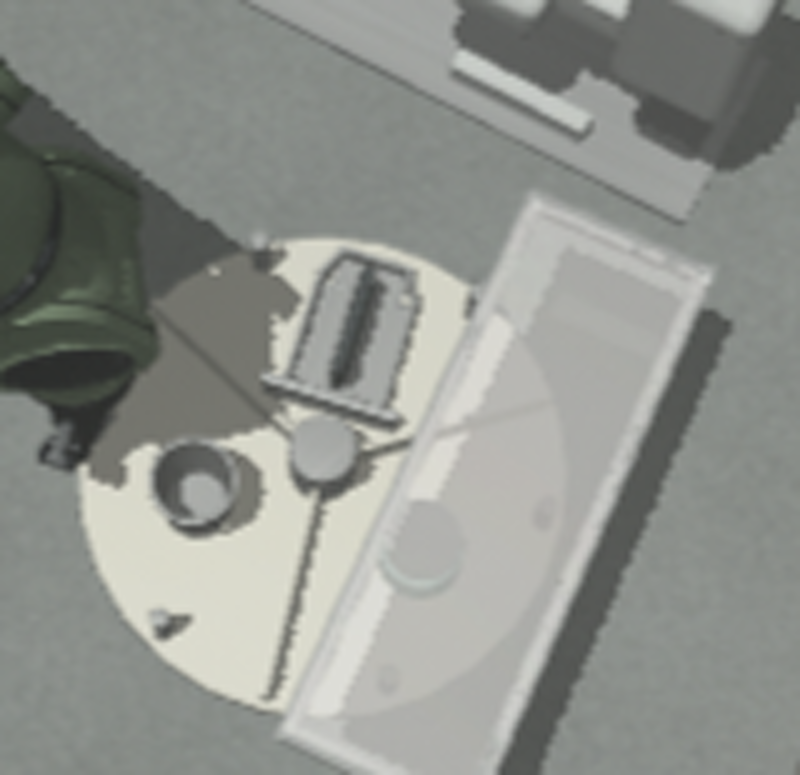

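View pics/w3.png

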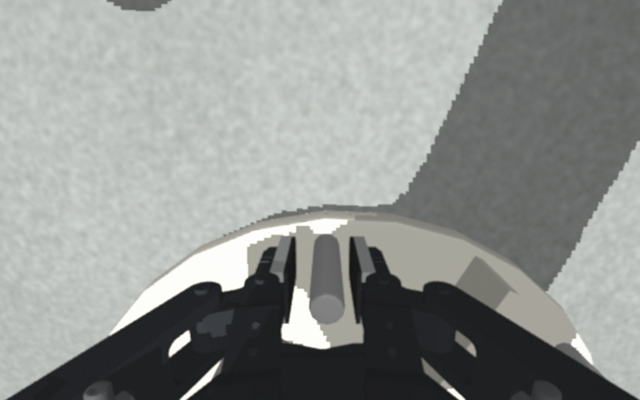

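The carousel has turned about 61°. The tray nose now points up the image at (370,255) in the crop, and post0 is at (262,240). The post sits between the jaws, with a gap on either side. The next stroke takes post0.

Run:
```python
from h import *
s=lambda x,y,z:ray("s1",255+x/5,170+y/5,z)
for a,b in((262,240),(155,618),(541,512)):
    p=s(a,b,.105); d=p[:2]-C; print(p,np.hypot(*d),np.degrees(np.arctan2(d[1],d[0])))
print("hub",s(325,440,.115))
print("rail",s(455,57,.032),s(583,128,.032),s(592,118,.032),s(462,47,.032))
print("edge",s(250,0,.008),s(683,222,.008))
P=C+.161*np.array([np.cos(np.radians(124)),np.sin(np.radians(124))]);print(P)
# lift, move to above post0, down
plan([(.4011,-.1981,.125,91,0,2)])
```

```text
[ 0.47506205 -0.05175366  0.105     ] 0.1610342752122622 123.52440029170026
[ 0.49390775 -0.3290117   0.105     ] 0.15926477953480025 -116.11019074018493
[ 0.72076111 -0.17572421  0.105     ] 0.15709754029867704 3.7504075043245253
hub [ 0.56460797 -0.17747719  0.115     ]
rail [0.55765163 0.15410194 0.032     ] [0.66632999 0.13023689 0.032     ] [0.67044865 0.14008584 0.032     ] [0.56022089 0.1635894  0.032     ]
edge [0.39092646 0.15787711 0.008     ] [0.75908797 0.09126786 0.008     ]
[ 0.47396994 -0.05252495]
{"x":-0.0009,"y":-0.0000,"z":-0.0295,"ax":0.07,"ay":0.28,"az":-0.02}
{"x":-0.0007,"y":-0.0001,"z":-0.0295,"ax":0.07,"ay":0.28,"az":-0.02}
--
```

Run:
```python
from h import *
s0=plan([(.4011,-.1981,.13,85,0,2),(.474,-.0525,.13,45,0,6)])
```

```text
{"x":-0.0009,"y":-0.0000,"z":-0.0320,"ax":0.08,"ay":0.27,"az":2.98}
{"x":-0.0007,"y":-0.0000,"z":-0.0320,"ax":0.08,"ay":0.27,"az":2.98}
--
{"x":0.0252,"y":0.0100,"z":0.0000,"ax":-0.00,"ay":-0.00,"az":6.67}
{"x":0.0262,"y":0.0070,"z":0.0000,"ax":-0.00,"ay":-0.00,"az":6.67}
{"x":0.0269,"y":0.0039,"z":0.0000,"ax":-0.00,"ay":-0.00,"az":6.67}
{"x":0.0271,"y":0.0008,"z":0.0000,"ax":-0.00,"ay":-0.00,"az":6.67}
{"x":0.0270,"y":-0.0024,"z":-0.0000,"ax":-0.00,"ay":-0.00,"az":6.67}
{"x":0.0266,"y":-0.0055,"z":-0.0000,"ax":-0.00,"ay":-0.00,"az":6.67}
--
```

Call:
arm_command(plan=[{"x": -0.001, "y": 0, "z": -0.03, "ax": 0, "ay": 0.3, "az": 0, "claw": 0.35}, {"x": -0.0007, "y": 0, "z": -0.034, "ax": 0, "ay": 0.3, "az": 5, "claw": 0.6}, {"x": 0.0252, "y": 0.01, "z": 0, "ax": 0, "ay": 0, "az": 6.7, "claw": 0.6}, {"x": 0.0262, "y": 0.007, "z": 0, "ax": 0, "ay": 0, "az": 6.7, "claw": 0.6}, {"x": 0.0269, "y": 0.004, "z": 0, "ax": 0, "ay": 0, "az": 6.7, "claw": 0.6}, {"x": 0.0271, "y": 0.0008, "z": 0, "ax": 0, "ay": 0, "az": 6.7, "claw": 0.6}, {"x": 0.027, "y": -0.0024, "z": 0, "ax": 0, "ay": 0, "az": 6.7, "claw": 0.6}, {"x": 0.0266, "y": -0.0055, "z": 0, "ax": 0, "ay": 0, "az": 6.7, "claw": 0.6}, {"x": 0, "y": 0, "z": 0, "ax": 0, "ay": 0, "az": 0, "claw": 0.6}])

```text
t: 3.43
eef_pos: [0.4759, -0.0413, 0.1354]
orientation: [-2.919, -1.15, -0.008]
contact_force: [0.3, 1.3, -0.7]
width: 0.598
```

Run:
```python
from h import *
st(); plan([(.4745,-.052,.13,45,0,1),(.4745,-.052,.065,45,0,2)])
```

```text
t 3.43 pos [ 0.4759 -0.0413  0.1354] F [ 0.3  1.3 -0.7] w 0.598
R [[0.731, 0.682, 0.003], [0.682, -0.731, 0.006], [0.006, -0.002, -1.0]]
q [ 0.162  0.729 -0.244  1.946  0.33   0.501  0.437]
{"x":-0.0084,"y":0.0069,"z":0.0053,"ax":-0.09,"ay":-0.36,"az":-2.01}
--
{"x":0.0000,"y":-0.0000,"z":0.0325,"ax":0.00,"ay":0.00,"az":0.00}
{"x":0.0000,"y":-0.0000,"z":0.0325,"ax":0.00,"ay":0.00,"az":0.00}
--
```

Call:
arm_command(plan=[{"x": -0.0084, "y": 0.007, "z": 0.005, "ax": 0, "ay": -0.4, "az": -2, "claw": 0.6}, {"x": 0, "y": 0, "z": 0.0325, "ax": 0, "ay": 0, "az": 0, "claw": 0.6}, {"x": 0, "y": 0, "z": 0.0325, "ax": 0, "ay": 0, "az": 0, "claw": 0.6}, {"x": 0, "y": 0, "z": 0, "ax": 0, "ay": 0, "az": 0, "claw": 0.3}, {"x": 0, "y": 0, "z": 0, "ax": 0, "ay": 0, "az": 0, "claw": 0.3}])

```text
t: 3.85
eef_pos: [0.4743, -0.0508, 0.0642]
orientation: [2.895, 1.219, -0.001]
contact_force: [-0.8, -0.9, 0.5]
width: 0.333
```

```bash
cat >> h.py <<'E'
def arc2(a1,y1,n,z=.065,r=.161):
    s=st(); d=np.array(s['eef_pos'])[:2]-C; a=np.degrees(np.arctan2(d[1],d[0]))%360
    m=R.from_rotvec(s['orientation']).as_matrix(); y=np.degrees(np.arctan2(m[1,0],m[0,0])); print("a",a,"r",np.hypot(*d),"yaw",y)
    f=np.linspace(0,1,n+1)[1:]
    plan([(C[0]+r*np.cos(np.radians(a+(a1-a)*k)),C[1]+r*np.sin(np.radians(a+(a1-a)*k)),z,y+(y1-y)*k,0,1) for k in f])
E
python3 - <<'E'
from h import *
arc2(162,78,8)
E
```

```text
t 3.85 pos [ 0.4743 -0.0508  0.0642] F [-0.8 -0.9  0.5] w 0.333
R [[0.699, 0.715, -0.0], [0.715, -0.699, -0.0], [-0.001, -0.0, -1.0]]
q [ 0.131  0.863 -0.165  1.995  0.414  0.316  0.424]
a 123.56471504588085 r 0.16227476748276426 yaw 45.65859563813455
{"x":-0.0136,"y":-0.0010,"z":-0.0007,"ax":-0.00,"ay":0.03,"az":-4.04}
--
{"x":-0.0133,"y":-0.0021,"z":-0.0000,"ax":0.00,"ay":0.00,"az":-4.04}
--
{"x":-0.0134,"y":-0.0019,"z":-0.0000,"ax":-0.00,"ay":0.00,"az":-4.04}
--
{"x":-0.0134,"y":-0.0017,"z":-0.0000,"ax":0.00,"ay":0.00,"az":-4.04}
--
{"x":-0.0134,"y":-0.0016,"z":-0.0000,"ax":0.00,"ay":0.00,"az":-4.04}
--
{"x":-0.0134,"y":-0.0014,"z":-0.0000,"ax":0.00,"ay":0.00,"az":-4.04}
--
{"x":-0.0134,"y":-0.0012,"z":-0.0000,"ax":-0.00,"ay":0.00,"az":-4.04}
--
{"x":-0.0135,"y":-0.0010,"z":-0.0000,"ax":0.00,"ay":0.00,"az":-4.04}
--
```

Call:
arm_command(plan=[{"x": -0.006, "y": -0.001, "z": 0, "ax": 0, "ay": 0, "az": -2, "claw": 0.3}, {"x": -0.01, "y": -0.002, "z": 0, "ax": 0, "ay": 0, "az": -3, "claw": 0.3}, {"x": -0.0134, "y": -0.0025, "z": 0.001, "ax": 0, "ay": 0, "az": -4, "claw": 0.3}, {"x": -0.0134, "y": -0.0025, "z": 0.001, "ax": 0, "ay": 0, "az": -4, "claw": 0.3}, {"x": -0.0134, "y": -0.0025, "z": 0.001, "ax": 0, "ay": 0, "az": -4, "claw": 0.3}, {"x": -0.0134, "y": -0.002, "z": 0.001, "ax": 0, "ay": 0, "az": -4, "claw": 0.3}])

```text
t: 4.35
eef_pos: [0.4241, -0.1029, 0.068]
orientation: [2.596, 1.759, 0.011]
contact_force: [0.9, 0.3, 0.3]
width: 0.304
```

Run:
```python
from h import *
arc2(180,90,7)
```

```text
t 4.35 pos [ 0.4241 -0.1029  0.068 ] F [0.9 0.3 0.3] w 0.304
R [[0.37, 0.929, 0.009], [0.929, -0.37, -0.001], [0.003, 0.009, -1.0]]
q [ 0.262  0.833 -0.172  2.143  0.663  0.206  0.686]
a 149.27865692575145 r 0.16268103573844608 yaw 68.25882503031669
{"x":-0.0125,"y":0.0002,"z":0.0030,"ax":0.50,"ay":-0.14,"az":-3.11}
--
{"x":-0.0123,"y":-0.0012,"z":-0.0000,"ax":-0.00,"ay":0.00,"az":-3.11}
--
{"x":-0.0123,"y":-0.0009,"z":-0.0000,"ax":-0.00,"ay":0.00,"az":-3.11}
--
{"x":-0.0123,"y":-0.0006,"z":-0.0000,"ax":-0.00,"ay":0.00,"az":-3.11}
--
{"x":-0.0123,"y":-0.0004,"z":-0.0000,"ax":0.00,"ay":0.00,"az":-3.11}
--
{"x":-0.0123,"y":-0.0001,"z":-0.0000,"ax":-0.00,"ay":0.00,"az":-3.11}
--
{"x":-0.0123,"y":0.0002,"z":0.0000,"ax":0.00,"ay":0.00,"az":-3.11}
--
```

Call:
arm_command(plan=[{"x": -0.0125, "y": 0, "z": 0.003, "ax": 0.5, "ay": 0, "az": -3.1, "claw": 0.3}, {"x": -0.0123, "y": -0.0015, "z": 0.0005, "ax": 0, "ay": 0, "az": -3.1, "claw": 0.3}, {"x": -0.0123, "y": -0.0012, "z": 0.0005, "ax": 0, "ay": 0, "az": -3.1, "claw": 0.3}, {"x": -0.0123, "y": -0.001, "z": 0.0005, "ax": 0, "ay": 0, "az": -3.1, "claw": 0.3}, {"x": -0.0123, "y": -0.0006, "z": 0.0005, "ax": 0, "ay": 0, "az": -3.1, "claw": 0.3}, {"x": -0.0123, "y": -0.0003, "z": 0.0005, "ax": 0, "ay": 0, "az": -3.1, "claw": 0.3}, {"x": -0.0123, "y": 0, "z": 0.0005, "ax": 0, "ay": 0, "az": -3.1, "claw": 0.3}])

```text
t: 4.93
eef_pos: [0.4, -0.1953, 0.0731]
orientation: [2.172, 2.25, 0.004]
contact_force: [0.0, 1.0, 0.2]
width: 0.301
```

Run:
```python
from h import *
arc2(205,105,8)
```

```text
t 4.93 pos [ 0.4    -0.1953  0.0731] F [0.  1.  0.2] w 0.301
R [[-0.035, 0.999, 0.012], [0.999, 0.035, -0.008], [-0.009, 0.012, -1.0]]
q [ 0.563  0.836 -0.324  2.114  0.884  0.315  1.092]
a 183.2612526276857 r 0.16427928492381141 yaw 92.01862893320238
{"x":-0.0075,"y":0.0035,"z":0.0082,"ax":0.68,"ay":0.50,"az":-1.62}
--
{"x":-0.0076,"y":0.0005,"z":0.0000,"ax":0.00,"ay":0.00,"az":-1.62}
--
{"x":-0.0076,"y":0.0006,"z":0.0000,"ax":-0.00,"ay":0.00,"az":-1.62}
--
{"x":-0.0076,"y":0.0008,"z":0.0000,"ax":-0.00,"ay":0.00,"az":-1.62}
--
{"x":-0.0076,"y":0.0009,"z":0.0000,"ax":0.00,"ay":0.00,"az":-1.62}
--
{"x":-0.0076,"y":0.0011,"z":0.0000,"ax":0.00,"ay":0.00,"az":-1.62}
--
{"x":-0.0075,"y":0.0012,"z":0.0000,"ax":0.00,"ay":0.00,"az":-1.62}
--
{"x":-0.0075,"y":0.0014,"z":0.0000,"ax":-0.00,"ay":0.00,"az":-1.62}
--
```

Call:
arm_command(plan=[{"x": -0.009, "y": 0.003, "z": 0.008, "ax": 0.7, "ay": 0.5, "az": -1.6, "claw": 0.3}, {"x": -0.011, "y": 0.0005, "z": 0.0005, "ax": 0, "ay": 0, "az": -2.4, "claw": 0.3}, {"x": -0.011, "y": 0.0007, "z": 0.0005, "ax": 0, "ay": 0, "az": -2.4, "claw": 0.3}, {"x": -0.011, "y": 0.001, "z": 0.0005, "ax": 0, "ay": 0, "az": -2.4, "claw": 0.3}, {"x": -0.01, "y": 0.0013, "z": 0, "ax": 0, "ay": 0, "az": -2, "claw": 0.3}, {"x": -0.006, "y": 0.001, "z": 0, "ax": 0, "ay": 0, "az": -1, "claw": 0.3}, {"x": -0.003, "y": 0, "z": 0, "ax": 0, "ay": 0, "az": 0, "claw": 0.3}, {"x": 0, "y": 0, "z": 0, "ax": 0, "ay": 0, "az": 0, "claw": 0.3}])

```text
t: 5.6
eef_pos: [0.4129, -0.2696, 0.0769]
orientation: [1.899, 2.479, -0.014]
contact_force: [-0.9, 0.5, -1.0]
width: 0.297
```

Run:
```python
from h import *
arc2(205,105,1)
snap("side","s2"); crop("s2",255,170,415,325,5,"s2c")
```

```text
t 5.6 pos [ 0.4129 -0.2696  0.0769] F [-0.9  0.5 -1. ] w 0.297
R [[-0.26, 0.965, 0.009], [0.965, 0.26, -0.018], [-0.02, 0.004, -1.0]]
q [ 0.786  0.884 -0.514  1.946  0.877  0.535  1.481]
a 208.95189385192523 r 0.17267909602315065 yaw 105.08891859704799
{"x":0.0139,"y":0.0090,"z":0.0117,"ax":0.23,"ay":1.15,"az":0.09}
--
```

View pics/s2c.png

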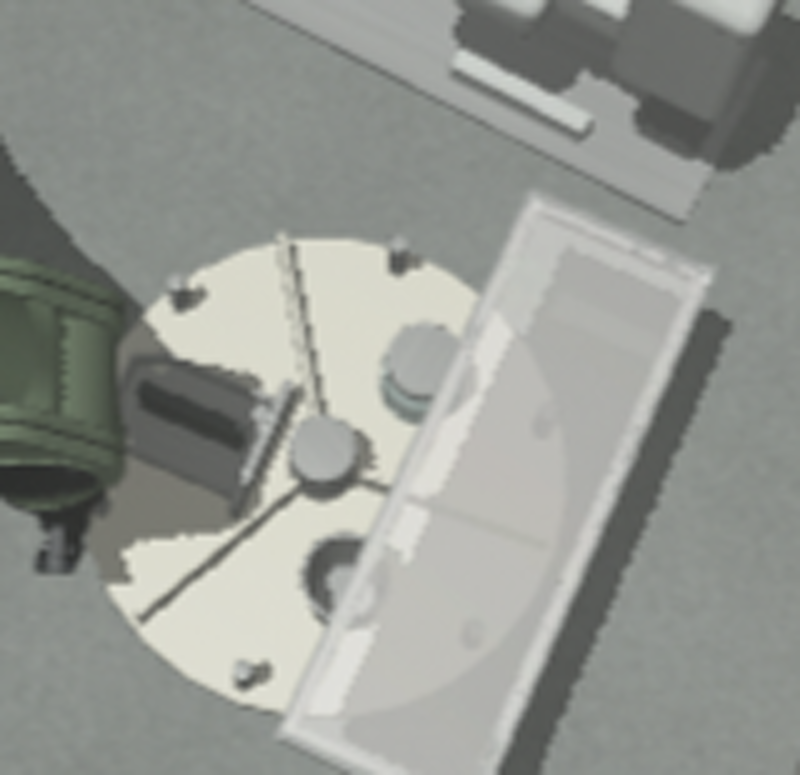

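The tray is now at the front of the disc (190,420 in the crop). Posts are visible at (182,287), (402,245) and (248,668).

Run:
```python
from h import *
s=lambda x,y,z:ray("s2",255+x/5,170+y/5,z)
for a,b in((182,287),(402,245),(248,668)):
    p=s(a,b,.105); d=p[:2]-C; print(p,np.hypot(*d),np.degrees(np.arctan2(d[1],d[0])))
a,b=s(240,437,.101),s(140,395,.101) # handle top ends
print("handle",a,b,np.degrees(np.arctan2((b-a)[1],(b-a)[0])))
s=robot.state(); p=np.array(s['eef_pos'])
plan([(p[0],p[1],.15,100,0,2),(.45,-.20,.15,85,0,3)])
```

```text
[ 0.43278895 -0.10279988  0.105     ] 0.15536601861485272 147.62146735007323
[ 0.57067296 -0.02342929  0.105     ] 0.16270760634560788 87.6495290297391
[ 0.56472391 -0.34066349  0.105     ] 0.15466518718125738 -89.7318260369885
handle [ 0.506906   -0.19125556  0.101     ] [ 0.43077532 -0.18526136  0.101     ] 175.49806642535412
{"x":-0.0007,"y":0.0001,"z":-0.0365,"ax":0.14,"ay":0.57,"az":2.55}
{"x":-0.0004,"y":0.0001,"z":-0.0365,"ax":0.14,"ay":0.57,"az":2.55}
--
{"x":0.0206,"y":0.0162,"z":0.0000,"ax":-0.00,"ay":-0.00,"az":5.00}
{"x":0.0219,"y":0.0143,"z":0.0000,"ax":-0.00,"ay":-0.00,"az":5.00}
{"x":0.0231,"y":0.0124,"z":0.0000,"ax":-0.00,"ay":-0.00,"az":5.00}
--
```

Call:
arm_command(plan=[{"x": -0.0007, "y": 0, "z": -0.036, "ax": 0, "ay": 0.6, "az": 0, "claw": 0.36}, {"x": -0.0005, "y": 0, "z": -0.04, "ax": 0, "ay": 0.6, "az": 4, "claw": 0.4}, {"x": 0.0206, "y": 0.0162, "z": -0.015, "ax": 0, "ay": 0, "az": 5, "claw": 0.4}, {"x": 0.0219, "y": 0.0143, "z": -0.015, "ax": 0, "ay": 0, "az": 5, "claw": 0.4}, {"x": 0.0231, "y": 0.0124, "z": -0.015, "ax": 0, "ay": 0, "az": 5, "claw": 0.4}, {"x": 0, "y": 0, "z": 0, "ax": 0, "ay": 0, "az": 0, "claw": 0.4}])

```text
t: 6.15
eef_pos: [0.4466, -0.1961, 0.206]
orientation: [2.313, 2.125, 0.007]
contact_force: [0.2, 0.5, 1.0]
width: 0.403
```

Run:
```python
from h import *
st(); snap("wrist","w4"); snap("scene","sc4"); crop("sc4",250,140,490,310,3,"sc4c")
```

```text
t 6.15 pos [ 0.4466 -0.1961  0.206 ] F [0.2 0.5 1. ] w 0.403
R [[0.084, 0.996, 0.004], [0.996, -0.084, 0.002], [0.003, 0.003, -1.0]]
q [ 0.698  0.67  -0.621  1.823  0.516  0.813  1.303]
```

View pics/w4.png

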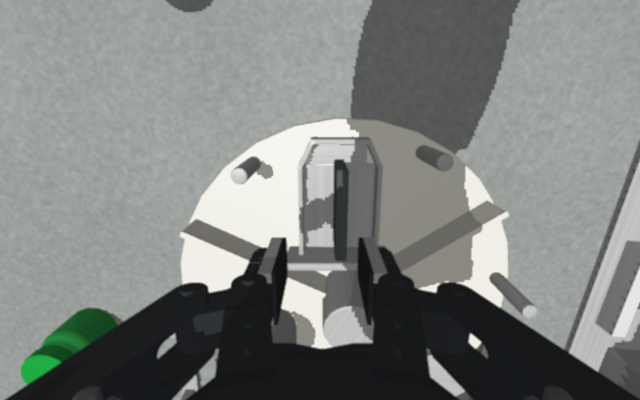

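View pics/sc4c.png

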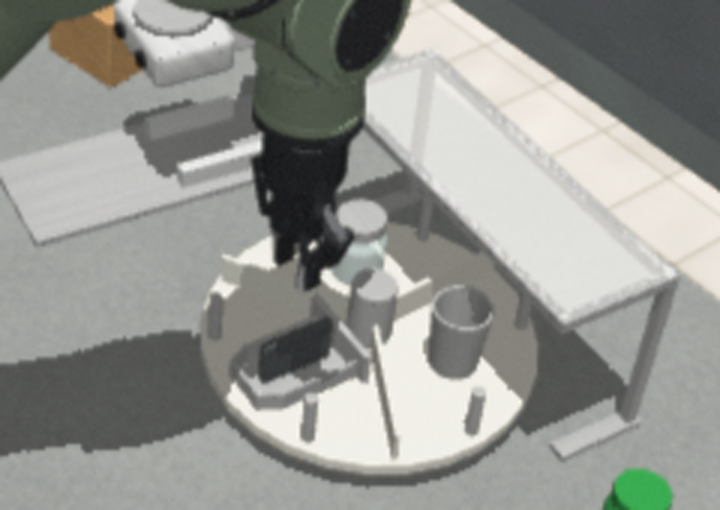

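Run:
```python
from h import *
crop("w4",280,120,400,290,4.5,"w4c")
W=cloud("w4")
for v in (175,200,225,250):
    r=W[v,325:355]; print(v,[(325+i,round(float(x[2]),3)) for i,x in enumerate(r) if i%2==0])
```

```text
175 [(325, 0.049), (327, 0.049), (329, 0.048), (331, 0.048), (333, 0.048), (335, 0.079), (337, 0.099), (339, 0.101), (341, 0.1), (343, 0.1), (345, 0.1), (347, 0.1), (349, 0.048), (351, 0.048), (353, 0.048)]
200 [(325, 0.048), (327, 0.049), (329, 0.048), (331, 0.047), (333, 0.048), (335, 0.087), (337, 0.101), (339, 0.1), (341, 0.101), (343, 0.101), (345, 0.1), (347, 0.099), (349, 0.049), (351, 0.049), (353, 0.049)]
225 [(325, 0.049), (327, 0.048), (329, 0.049), (331, 0.048), (333, 0.048), (335, 0.094), (337, 0.1), (339, 0.1), (341, 0.101), (343, 0.1), (345, 0.1), (347, 0.1), (349, 0.048), (351, 0.049), (353, 0.049)]
250 [(325, 0.057), (327, 0.058), (329, 0.057), (331, 0.058), (333, 0.058), (335, 0.099), (337, 0.099), (339, 0.101), (341, 0.101), (343, 0.1), (345, 0.1), (347, 0.056), (349, 0.058), (351, 0.057), (353, 0.057)]
```

View pics/w4c.png

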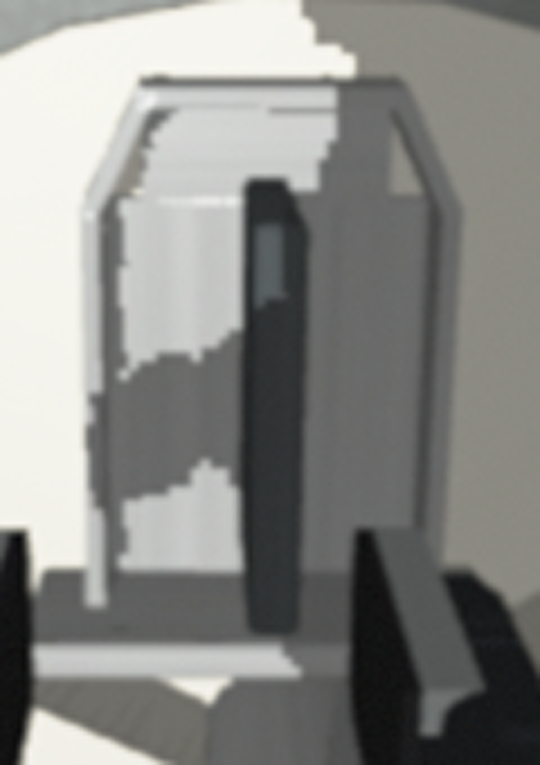

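```bash
cat >> h.py <<'E'
def rect(pts):
    c,wh,a=cv2.minAreaRect((pts[:,:2]*1000).astype(np.float32)); return np.array(c)/1000,wh,a
E
python3 - <<'E'
from h import *
W=cloud("w4"); m=np.zeros((400,640),bool); m[150:262,330:352]=1; m&=(W[...,2]>.096)&(W[...,2]<.106)
P=W[m]; print(len(P),rect(P),P[:,2].mean())
d=P[:,:2]-P[:,:2].mean(0); v=np.linalg.svd(d,full_matrices=0)[2][0]; print(v,np.degrees(np.arctan2(v[1],v[0])))
E
```

```text
1136 (array([ 0.46543335, -0.18198048]), (10.051180839538574, 79.48385620117188), 84.98824310302734) 0.09998690121661677
[ 0.99613884 -0.08779188] -5.036588019178972
```

Run:
```python
from h import *
plan([(.4863,-.1838,.18,85,0,2),(.4863,-.1838,.073,85,0,4)])
```

```text
{"x":0.0096,"y":0.0204,"z":0.0118,"ax":-0.02,"ay":-0.03,"az":0.17}
{"x":0.0097,"y":0.0203,"z":0.0118,"ax":-0.02,"ay":-0.03,"az":0.17}
--
{"x":0.0000,"y":-0.0000,"z":0.0267,"ax":-0.00,"ay":0.00,"az":-0.00}
{"x":0.0000,"y":-0.0000,"z":0.0268,"ax":-0.00,"ay":0.00,"az":0.00}
{"x":0.0000,"y":-0.0000,"z":0.0268,"ax":-0.00,"ay":0.00,"az":0.00}
{"x":0.0000,"y":-0.0000,"z":0.0268,"ax":-0.00,"ay":0.00,"az":0.00}
--
```

Call:
arm_command(plan=[{"x": 0.0096, "y": 0.0203, "z": 0.0118, "ax": 0, "ay": 0, "az": 0.2, "claw": 0.5}, {"x": 0.0096, "y": 0.0203, "z": 0.0118, "ax": 0, "ay": 0, "az": 0.2, "claw": 0.5}, {"x": 0, "y": 0, "z": 0.03, "ax": 0, "ay": 0, "az": 0, "claw": 0.5}, {"x": 0, "y": 0, "z": 0.03, "ax": 0, "ay": 0, "az": 0, "claw": 0.5}, {"x": 0, "y": 0, "z": 0, "ax": 0, "ay": 0, "az": 0, "claw": 0.5}])

```text
t: 6.67
eef_pos: [0.4846, -0.1874, 0.1162]
orientation: [2.313, 2.124, -0.007]
contact_force: [-0.7, 0.7, -1.3]
width: 0.501
```

Run:
```python
from h import *
st();plan([(.4863,-.1838,.073,85,0,2)])
```

```text
t 6.67 pos [ 0.4846 -0.1874  0.1162] F [-0.7  0.7 -1.3] w 0.501
R [[0.085, 0.996, -0.002], [0.996, -0.085, -0.004], [-0.004, -0.002, -1.0]]
q [ 0.577  0.838 -0.51   1.808  0.635  0.667  1.179]
{"x":0.0019,"y":0.0007,"z":0.0216,"ax":-0.06,"ay":0.11,"az":0.06}
{"x":0.0019,"y":0.0007,"z":0.0216,"ax":-0.06,"ay":0.11,"az":0.06}
--
```

Call:
arm_command(plan=[{"x": 0.0038, "y": 0.0014, "z": 0.015, "ax": 0, "ay": 0.2, "az": 0, "claw": 0.5}, {"x": 0, "y": 0, "z": 0.0145, "ax": 0, "ay": 0, "az": 0, "claw": 0.5}, {"x": 0, "y": 0, "z": 0.0137, "ax": 0, "ay": 0, "az": 0, "claw": 0.5}, {"x": 0, "y": 0, "z": 0, "ax": 0, "ay": 0, "az": 0, "claw": 0.5}, {"x": 0, "y": 0, "z": 0, "ax": 0, "ay": 0, "az": 0, "claw": 0.25}, {"x": 0, "y": 0, "z": 0, "ax": 0, "ay": 0, "az": 0, "claw": 0.0}, {"x": 0, "y": 0, "z": 0, "ax": 0, "ay": 0, "az": 0, "claw": 0.0}, {"x": 0, "y": 0, "z": 0, "ax": 0, "ay": 0, "az": 0, "claw": 0.0}, {"x": 0, "y": 0, "z": 0, "ax": 0, "ay": 0, "az": 0, "claw": 0.0}], squeeze=70)

```text
t: 7.42
eef_pos: [0.4838, -0.1882, 0.0775]
orientation: [-2.312, -2.126, 0.008]
contact_force: [-0.2, 0.2, -2.8]
width: 0.102
```

Run:
```python
from h import *
st(); snap("wrist","w5")
```

```text
t 7.42 pos [ 0.4838 -0.1882  0.0775] F [-0.2  0.2 -2.8] w 0.102
R [[0.084, 0.996, -0.004], [0.996, -0.084, -0.003], [-0.003, -0.004, -1.0]]
q [ 0.55   0.898 -0.457  1.834  0.691  0.579  1.133]
```

View pics/w5.png

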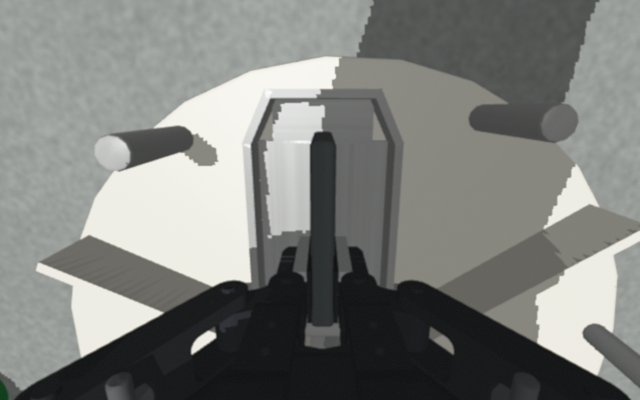

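The handle is held between the pads (opening 0.10, roughly the 10 mm rib). Next I lift straight up.

Call:
arm_command(plan=[{"x": 0, "y": 0, "z": -0.012, "ax": 0, "ay": 0, "az": 0, "claw": 0.0}, {"x": 0, "y": 0, "z": -0.025, "ax": 0, "ay": 0, "az": 0, "claw": 0.0}, {"x": 0, "y": 0, "z": -0.03, "ax": 0, "ay": 0, "az": 0, "claw": 0.0}, {"x": 0, "y": 0, "z": -0.03, "ax": 0, "ay": 0, "az": 0, "claw": 0.0}, {"x": 0, "y": 0, "z": -0.025, "ax": 0, "ay": 0, "az": 0, "claw": 0.0}, {"x": 0, "y": 0, "z": -0.01, "ax": 0, "ay": 0, "az": 0, "claw": 0.0}])

```text
t: 7.97
eef_pos: [0.4827, -0.1867, 0.2138]
orientation: [-2.306, -2.125, 0.011]
contact_force: [0.2, -0.3, -2.5]
width: 0.096
```

Run:
```python
from h import *
st(); snap("scene","sc6"); crop("sc6",200,100,460,300,3,"sc6c"); plan([(.43,0.0,.2,85,0,5)])
```

```text
t 7.97 pos [ 0.4827 -0.1867  0.2138] F [ 0.2 -0.3 -2.5] w 0.096
R [[0.082, 0.997, -0.009], [0.997, -0.082, -0.001], [-0.001, -0.009, -1.0]]
q [ 0.64   0.703 -0.623  1.699  0.499  0.913  1.302]
{"x":0.0364,"y":-0.0136,"z":0.0030,"ax":-0.09,"ay":0.02,"az":0.06}
{"x":0.0364,"y":-0.0137,"z":0.0030,"ax":-0.09,"ay":0.02,"az":0.06}
{"x":0.0364,"y":-0.0137,"z":0.0029,"ax":-0.09,"ay":0.02,"az":0.06}
{"x":0.0363,"y":-0.0137,"z":0.0029,"ax":-0.09,"ay":0.02,"az":0.06}
{"x":0.0363,"y":-0.0138,"z":0.0029,"ax":-0.09,"ay":0.02,"az":0.06}
--
```

View pics/sc6c.png

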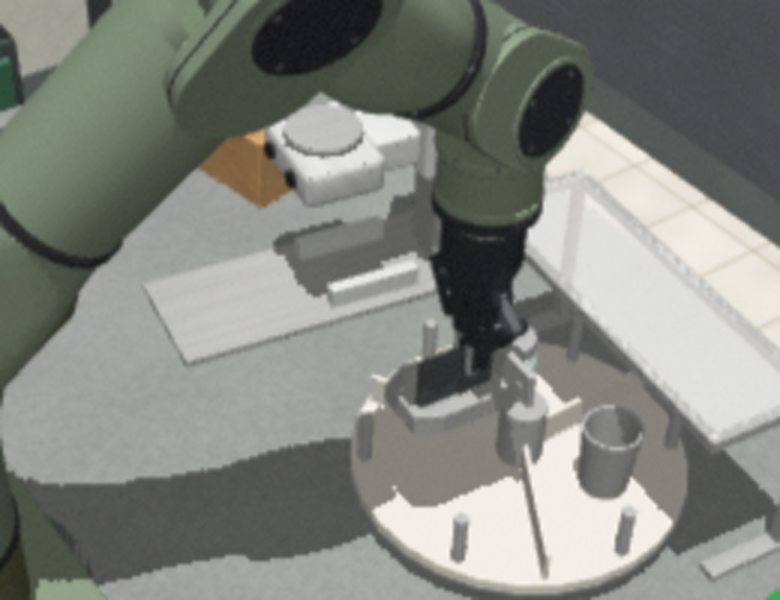

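Run:
```python
from h import *
plan([(.43,-.03,.2,15,0,10)])
```

```text
{"x":0.0152,"y":-0.0066,"z":0.0015,"ax":-0.03,"ay":0.04,"az":7.03}
{"x":0.0143,"y":-0.0084,"z":0.0015,"ax":-0.03,"ay":0.04,"az":7.03}
{"x":0.0132,"y":-0.0101,"z":0.0015,"ax":-0.03,"ay":0.04,"az":7.03}
{"x":0.0118,"y":-0.0116,"z":0.0015,"ax":-0.03,"ay":0.04,"az":7.03}
{"x":0.0103,"y":-0.0130,"z":0.0015,"ax":-0.03,"ay":0.04,"az":7.03}
{"x":0.0086,"y":-0.0141,"z":0.0015,"ax":-0.03,"ay":0.04,"az":7.03}
{"x":0.0069,"y":-0.0151,"z":0.0015,"ax":-0.03,"ay":0.04,"az":7.03}
{"x":0.0050,"y":-0.0158,"z":0.0015,"ax":-0.03,"ay":0.04,"az":7.03}
{"x":0.0030,"y":-0.0163,"z":0.0015,"ax":-0.03,"ay":0.04,"az":7.03}
{"x":0.0010,"y":-0.0165,"z":0.0015,"ax":-0.03,"ay":0.04,"az":7.03}
--
```

Call:
arm_command(plan=[{"x": 0.0152, "y": -0.0066, "z": 0.0015, "ax": 0, "ay": 0, "az": 4, "claw": 0.0}, {"x": 0.0143, "y": -0.0084, "z": 0.0015, "ax": 0, "ay": 0, "az": 6, "claw": 0.0}, {"x": 0.0132, "y": -0.0101, "z": 0.0015, "ax": 0, "ay": 0, "az": 7, "claw": 0.0}, {"x": 0.0118, "y": -0.0116, "z": 0.0015, "ax": 0, "ay": 0, "az": 7, "claw": 0.0}, {"x": 0.0103, "y": -0.013, "z": 0.0015, "ax": 0, "ay": 0, "az": 7, "claw": 0.0}, {"x": 0.0086, "y": -0.0141, "z": 0.0015, "ax": 0, "ay": 0, "az": 7, "claw": 0.0}, {"x": 0.0069, "y": -0.0151, "z": 0.0015, "ax": 0, "ay": 0, "az": 7, "claw": 0.0}, {"x": 0.005, "y": -0.0158, "z": 0.0015, "ax": 0, "ay": 0, "az": 7, "claw": 0.0}, {"x": 0.003, "y": -0.0163, "z": 0.0015, "ax": 0, "ay": 0, "az": 7, "claw": 0.0}, {"x": 0.001, "y": -0.0165, "z": 0.0015, "ax": 0, "ay": 0, "az": 7, "claw": 0.0}])

```text
t: 8.85
eef_pos: [0.4178, -0.0308, 0.1981]
orientation: [3.103, 0.479, -0.012]
contact_force: [0.4, 0.8, -2.5]
width: 0.104
```

Run:
```python
from h import *
st(); plan([(.43,.08,.19,-65,0,12)])
```

```text
t 8.85 pos [ 0.4178 -0.0308  0.1981] F [ 0.4  0.8 -2.5] w 0.104
R [[0.953, 0.301, -0.007], [0.301, -0.954, -0.003], [-0.008, 0.0, -1.0]]
q [ 0.128  0.554 -0.218  2.054  0.219  0.563  0.061]
{"x":0.0038,"y":-0.0085,"z":0.0006,"ax":0.03,"ay":0.03,"az":6.88}
{"x":0.0027,"y":-0.0089,"z":0.0007,"ax":0.03,"ay":0.03,"az":6.88}
{"x":0.0016,"y":-0.0091,"z":0.0007,"ax":0.03,"ay":0.03,"az":6.88}
{"x":0.0005,"y":-0.0093,"z":0.0007,"ax":0.03,"ay":0.03,"az":6.88}
{"x":-0.0006,"y":-0.0093,"z":0.0007,"ax":0.03,"ay":0.03,"az":6.88}
{"x":-0.0017,"y":-0.0091,"z":0.0007,"ax":0.03,"ay":0.03,"az":6.88}
{"x":-0.0028,"y":-0.0089,"z":0.0007,"ax":0.03,"ay":0.03,"az":6.88}
{"x":-0.0038,"y":-0.0085,"z":0.0007,"ax":0.03,"ay":0.03,"az":6.88}
{"x":-0.0048,"y":-0.0079,"z":0.0007,"ax":0.03,"ay":0.03,"az":6.88}
{"x":-0.0057,"y":-0.0073,"z":0.0007,"ax":0.03,"ay":0.03,"az":6.88}
{"x":-0.0066,"y":-0.0066,"z":0.0007,"ax":0.03,"ay":0.03,"az":6.88}
{"x":-0.0073,"y":-0.0057,"z":0.0007,"ax":0.03,"ay":0.03,"az":6.88}
--
```

Call:
arm_command(plan=[{"x": 0.004, "y": -0.0085, "z": 0.0006, "ax": 0, "ay": 0, "az": 6.9, "claw": 0.0}, {"x": 0.003, "y": -0.0089, "z": 0.0006, "ax": 0, "ay": 0, "az": 6.9, "claw": 0.0}, {"x": 0.0018, "y": -0.0091, "z": 0.0006, "ax": 0, "ay": 0, "az": 6.9, "claw": 0.0}, {"x": 0.0005, "y": -0.0093, "z": 0.0006, "ax": 0, "ay": 0, "az": 6.9, "claw": 0.0}, {"x": -0.0006, "y": -0.0093, "z": 0.0006, "ax": 0, "ay": 0, "az": 6.9, "claw": 0.0}, {"x": -0.0017, "y": -0.0091, "z": 0.0006, "ax": 0, "ay": 0, "az": 6.9, "claw": 0.0}, {"x": -0.0028, "y": -0.0089, "z": 0.0006, "ax": 0, "ay": 0, "az": 6.9, "claw": 0.0}, {"x": -0.0038, "y": -0.0085, "z": 0.0006, "ax": 0, "ay": 0, "az": 6.9, "claw": 0.0}, {"x": -0.0048, "y": -0.0079, "z": 0.0006, "ax": 0, "ay": 0, "az": 6.9, "claw": 0.0}, {"x": -0.0057, "y": -0.0073, "z": 0.0006, "ax": 0, "ay": 0, "az": 6.9, "claw": 0.0}, {"x": -0.0066, "y": -0.0066, "z": 0.0006, "ax": 0, "ay": 0, "az": 6.9, "claw": 0.0}, {"x": -0.0073, "y": -0.0057, "z": 0.0006, "ax": 0, "ay": 0, "az": 6.9, "claw": 0.0}])

```text
t: 9.85
eef_pos: [0.4304, 0.0866, 0.1879]
orientation: [2.59, -1.76, -0.009]
contact_force: [0.6, -0.4, -1.8]
width: 0.099
```

Run:
```python
from h import *
st(); plan([(.43,.17,.19,-100,0,7)])
```

```text
t 9.85 pos [0.4304 0.0866 0.1879] F [ 0.6 -0.4 -1.8] w 0.099
R [[0.368, -0.93, -0.011], [-0.93, -0.368, -0.006], [0.001, 0.012, -1.0]]
q [-0.435  0.612  0.276  2.009 -0.288  0.57  -1.154]
{"x":-0.0111,"y":-0.0043,"z":-0.0004,"ax":0.09,"ay":-0.04,"az":4.52}
{"x":-0.0114,"y":-0.0034,"z":-0.0004,"ax":0.09,"ay":-0.04,"az":4.52}
{"x":-0.0116,"y":-0.0025,"z":-0.0003,"ax":0.09,"ay":-0.04,"az":4.52}
{"x":-0.0118,"y":-0.0016,"z":-0.0003,"ax":0.09,"ay":-0.04,"az":4.52}
{"x":-0.0119,"y":-0.0007,"z":-0.0003,"ax":0.09,"ay":-0.04,"az":4.52}
{"x":-0.0119,"y":0.0003,"z":-0.0003,"ax":0.09,"ay":-0.04,"az":4.52}
{"x":-0.0118,"y":0.0012,"z":-0.0003,"ax":0.09,"ay":-0.04,"az":4.52}
--
```

Call:
arm_command(plan=[{"x": -0.0111, "y": -0.0043, "z": -0.0004, "ax": 0, "ay": 0, "az": 4.5, "claw": 0.0}, {"x": -0.0114, "y": -0.0034, "z": -0.0004, "ax": 0, "ay": 0, "az": 4.5, "claw": 0.0}, {"x": -0.0116, "y": -0.0025, "z": -0.0004, "ax": 0, "ay": 0, "az": 4.5, "claw": 0.0}, {"x": -0.0118, "y": -0.0016, "z": -0.0004, "ax": 0, "ay": 0, "az": 4.5, "claw": 0.0}, {"x": -0.0119, "y": -0.0007, "z": -0.0004, "ax": 0, "ay": 0, "az": 4.5, "claw": 0.0}, {"x": -0.0119, "y": 0.0003, "z": -0.0004, "ax": 0, "ay": 0, "az": 4.5, "claw": 0.0}, {"x": -0.0118, "y": 0.0012, "z": 0, "ax": 0.3, "ay": 0, "az": 4.5, "claw": 0.0}, {"x": 0, "y": 0, "z": 0, "ax": 0, "ay": 0, "az": 0, "claw": 0.0}])

```text
t: 10.52
eef_pos: [0.429, 0.1754, 0.1875]
orientation: [1.974, -2.428, 0.004]
contact_force: [-0.3, 0.6, -3.0]
width: 0.102
```

Run:
```python
from h import *
st(); snap("wrist","w7")
```

```text
t 10.52 pos [0.429  0.1754 0.1875] F [-0.3  0.6 -3. ] w 0.102
R [[-0.204, -0.979, -0.008], [-0.979, 0.204, -0.01], [0.011, 0.006, -1.0]]
q [-0.736  0.675  0.493  1.933 -0.488  0.665 -1.717]
```

View pics/w7.png

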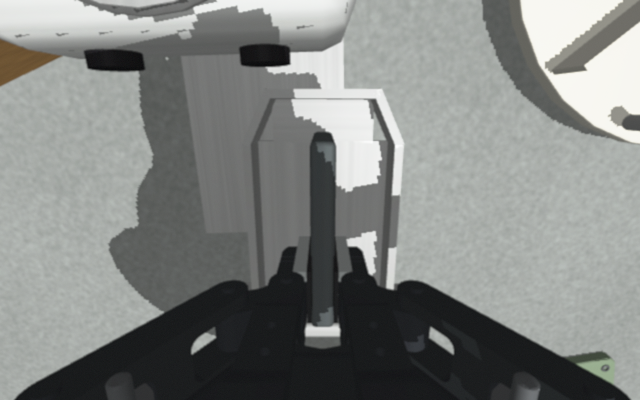

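Run:
```python
from h import *
a=ray("w7",183,60,.008);b=ray("w7",205,233,.008);c=ray("w7",240,233,.008)
print(a,b,c,np.degrees(np.arctan2((a-b)[1],(a-b)[0])))
W=cloud("w7"); print(W[150,195],W[200,210])
for fn in("w1","w2","w7","s1","s2","sc6","sc4"):
    W=cloud(fn); m=(W[...,2]>.027)&(W[...,2]<.037)&(W[...,0]>.53)&(W[...,0]<.70)&(W[...,1]>.10)&(W[...,1]<.30)
    l,n=None,0
    k,lab,stt,_=cv2.connectedComponentsWithStats(m.astype(np.uint8))
    for i in range(1,k):
        if stt[i,4]>25: 
            P=W[lab==i]; c,wh,an=rect(P); d=P[:,:2]-P[:,:2].mean(0); v=np.linalg.svd(d,full_matrices=0)[2][0]
            print(fn,stt[i,4],c,wh,"yaw",np.degrees(np.arctan(v[1]/v[0])))
W=cloud("w7"); s=load("w7")
m=np.zeros((400,640),bool); m[130:300,300:345]=1
zz=W[...,2][m]; top=np.nanmax(zz[zz<.3]); print("top",top,np.nanpercentile(zz,[50,90,95]))
```

```text
[0.56056094 0.27647801 0.008     ] [0.39152307 0.30898699 0.008     ] [0.38368415 0.27234668 0.008     ] -10.88608239016635
[0.47877434 0.29227812 0.00638992] [0.42589551 0.29266307 0.0080022 ]
w1 2270 [0.61237402 0.14478055] (16.863697052001953, 112.13199615478516) yaw -9.997385776406174
w2 2610 [0.61226868 0.14458936] (17.782569885253906, 112.96133422851562) yaw -10.062456764769674
s1 99 [0.61245917 0.14369794] (22.703758239746094, 110.83540344238281) yaw -10.285283964911564
s2 98 [0.61278925 0.14452347] (19.664976119995117, 110.00856018066406) yaw -9.98798213359258
sc6 107 [0.62949829 0.23609784] (32.17596435546875, 112.40843200683594) yaw -10.704810735161923
sc6 118 [0.61464301 0.1433558 ] (25.88977813720703, 114.11787414550781) yaw -10.331858653740504
sc4 104 [0.63086957 0.23697089] (27.441253662109375, 112.81004333496094) yaw -9.374727493197131
sc4 103 [0.61223065 0.14085416] (28.23567008972168, 106.66618347167969) yaw -10.002374359377852
top 0.24360464055600234 [0.21109291 0.22019032 0.22426174]
```

```bash
cat >> h.py <<'E'
DO=np.array([.5655,.2015]); DX=np.array([np.cos(np.radians(-10)),np.sin(np.radians(-10))]); DY=np.array([-DX[1],DX[0]])
def disp(p): d=np.array(p)[:2]-DO; return d@DX,d@DY
def wd(x,y): return DO+x*DX+y*DY
E
python3 - <<'E'
from h import *
W=cloud("w7"); m=np.zeros((400,640),bool); m[130:325,305:340]=1; m&=(W[...,2]>.204)&(W[...,2]<.217)
k,lab,stt,_=cv2.connectedComponentsWithStats(m.astype(np.uint8)); i=1+np.argmax(stt[1:,4]); P=W[lab==i]; print(stt[i])
c,wh,a=rect(P); d=P-P.mean(0); v=np.linalg.svd(d,full_matrices=0)[2][0]; v*=np.sign(v[0])
print(c,wh,"yaw",np.degrees(np.arctan2(v[1],v[0])),"pitch",np.degrees(np.arcsin(v[2])))
p,r=pose(); ty=-r.as_matrix()[:2,1]; tx=r.as_matrix()[:2,0]; print("handle rel TCP fwd",(c-p[:2])@ty,"x",(c-p[:2])@tx, "toolyaw fwd",np.degrees(np.arctan2(ty[1],ty[0])))
E
```

```text
[ 305  139   35  186 4656]
[0.44567877 0.17159499] (14.451027870178223, 78.8357162475586) yaw -11.939979326290555 pitch -0.9746118697735139
handle rel TCP fwd 0.016772461969609055 x -0.0008267228910177568 toolyaw fwd -11.580846821094534
```

Run:
```python
from h import *
p,r=pose(); print(disp(p))
a=wd(-.125,-.0005); b=wd(-.104,-.0005); print(a,b)
plan([(*a,.11,-100,0,5),(*b,.055,-100,0,4)])
```

```text
(np.float64(-0.12959714227060737), np.float64(-0.05062236705637291))
[0.44231221 0.22271362] [0.46299317 0.21906701]
{"x":-0.0102,"y":-0.0007,"z":0.0154,"ax":0.07,"ay":-0.14,"az":-0.32}
{"x":-0.0102,"y":-0.0008,"z":0.0154,"ax":0.07,"ay":-0.14,"az":-0.32}
{"x":-0.0101,"y":-0.0008,"z":0.0154,"ax":0.07,"ay":-0.14,"az":-0.32}
{"x":-0.0101,"y":-0.0008,"z":0.0155,"ax":0.07,"ay":-0.14,"az":-0.32}
{"x":-0.0101,"y":-0.0009,"z":0.0155,"ax":0.07,"ay":-0.14,"az":-0.32}
--
{"x":0.0000,"y":-0.0053,"z":0.0138,"ax":-0.00,"ay":0.00,"az":0.00}
{"x":0.0000,"y":-0.0052,"z":0.0138,"ax":-0.00,"ay":0.00,"az":0.00}
{"x":-0.0000,"y":-0.0052,"z":0.0138,"ax":-0.00,"ay":0.00,"az":0.00}
{"x":0.0000,"y":-0.0053,"z":0.0138,"ax":-0.00,"ay":0.00,"az":0.00}
--
```

Call:
arm_command(plan=[{"x": -0.0102, "y": -0.0008, "z": 0.0154, "ax": 0.07, "ay": -0.14, "az": -0.3, "claw": 0.0}, {"x": -0.0102, "y": -0.0008, "z": 0.0154, "ax": 0.07, "ay": -0.14, "az": -0.3, "claw": 0.0}, {"x": -0.0101, "y": -0.0008, "z": 0.0154, "ax": 0.07, "ay": -0.14, "az": -0.3, "claw": 0.0}, {"x": -0.0101, "y": -0.0008, "z": 0.0154, "ax": 0.07, "ay": -0.14, "az": -0.3, "claw": 0.0}, {"x": -0.0101, "y": -0.0009, "z": 0.0154, "ax": 0.07, "ay": -0.14, "az": -0.3, "claw": 0.0}, {"x": 0, "y": 0, "z": 0, "ax": 0, "ay": 0, "az": 0, "claw": 0.0}])

```text
t: 11.07
eef_pos: [0.4431, 0.2196, 0.1074]
orientation: [-2.034, 2.394, -0.002]
contact_force: [0.2, -0.7, -1.7]
width: 0.104
```

Run:
```python
from h import *
st(); p,r=pose(); print(disp(p)); b=wd(-.104,-.0005); plan([(*b,.055,-100,0,4)])
```

```text
t 11.07 pos [0.4431 0.2196 0.1074] F [ 0.2 -0.7 -1.7] w 0.104
R [[-0.162, -0.987, 0.001], [-0.987, 0.162, -0.001], [0.001, -0.001, -1.0]]
q [-0.724  0.829  0.369  1.919 -0.585  0.501 -1.676]
(np.float64(-0.12363893092327323), np.float64(-0.0034384564427193016))
{"x":-0.0007,"y":-0.0049,"z":0.0131,"ax":-0.02,"ay":-0.01,"az":0.18}
{"x":-0.0007,"y":-0.0049,"z":0.0131,"ax":-0.02,"ay":-0.01,"az":0.18}
{"x":-0.0007,"y":-0.0049,"z":0.0131,"ax":-0.02,"ay":-0.01,"az":0.18}
{"x":-0.0007,"y":-0.0049,"z":0.0131,"ax":-0.02,"ay":-0.01,"az":0.18}
--
```

Call:
arm_command(plan=[{"x": -0.0007, "y": -0.0049, "z": 0.0131, "ax": 0, "ay": 0, "az": 0.2, "claw": 0.0}, {"x": -0.0007, "y": -0.0049, "z": 0.0131, "ax": 0, "ay": 0, "az": 0.2, "claw": 0.0}, {"x": -0.0007, "y": -0.0049, "z": 0.0131, "ax": 0, "ay": 0, "az": 0.2, "claw": 0.0}, {"x": -0.0007, "y": -0.0049, "z": 0.0131, "ax": 0, "ay": 0, "az": 0.2, "claw": 0.0}, {"x": 0, "y": 0, "z": 0, "ax": 0, "ay": 0, "az": 0, "claw": 0.0}])

```text
t: 11.48
eef_pos: [0.4648, 0.2141, 0.0546]
orientation: [2.021, -2.405, 0.005]
contact_force: [0.6, -0.7, -2.0]
width: 0.097
```

Run:
```python
from h import *
st(); p,r=pose(); print(disp(p)); b=wd(-.104,-.0005); plan([(*b,.041,-100,0,3)])
snap("side","s8"); crop("s8",290,120,420,240,5,"s8c")
```

```text
t 11.48 pos [0.4648 0.2141 0.0546] F [ 0.6 -0.7 -2. ] w 0.097
R [[-0.172, -0.985, 0.002], [-0.985, 0.172, -0.002], [0.002, -0.002, -1.0]]
q [-0.656  0.932  0.303  1.886 -0.623  0.418 -1.635]
(np.float64(-0.10132736245560597), np.float64(-0.0050842341987688885))
{"x":-0.0015,"y":0.0009,"z":0.0045,"ax":-0.04,"ay":-0.04,"az":0.03}
{"x":-0.0015,"y":0.0009,"z":0.0045,"ax":-0.04,"ay":-0.04,"az":0.03}
{"x":-0.0015,"y":0.0009,"z":0.0045,"ax":-0.04,"ay":-0.04,"az":0.03}
--
```

View pics/s8c.png

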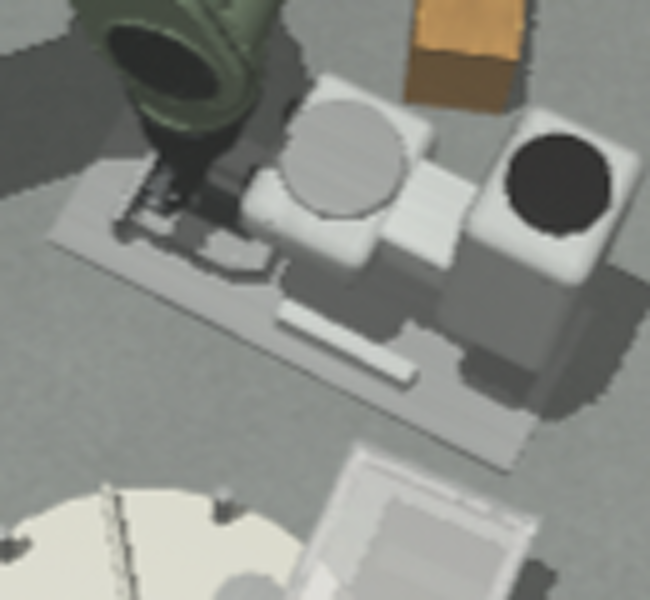

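Call:
arm_command(plan=[{"x": -0.0025, "y": 0, "z": 0.004, "ax": 0, "ay": 0, "az": 0, "claw": 0.0}, {"x": -0.0025, "y": 0, "z": 0.003, "ax": 0, "ay": 0, "az": 0, "claw": 0.0}, {"x": 0, "y": 0, "z": 0, "ax": 0, "ay": 0, "az": 0, "claw": 0.0}])

```text
t: 11.78
eef_pos: [0.4658, 0.2186, 0.0502]
orientation: [-2.021, 2.404, -0.005]
contact_force: [0.4, -0.1, -2.0]
width: 0.101
```

Run:
```python
from h import *
st(); p,r=pose(); print(disp(p)); b=wd(-.102,-.0005); plan([(*b,.041,-100,0,1)])
```

```text
t 11.78 pos [0.4658 0.2186 0.0502] F [ 0.4 -0.1 -2. ] w 0.101
R [[-0.172, -0.985, 0.003], [-0.985, 0.172, -0.002], [0.001, -0.003, -1.0]]
q [-0.661  0.942  0.3    1.879 -0.628  0.413 -1.638]
(np.float64(-0.10111591159624529), np.float64(-0.00045817891957126294))
{"x":0.0000,"y":0.0009,"z":0.0092,"ax":-0.19,"ay":-0.07,"az":0.10}
--
```

Call:
arm_command(plan=[{"x": 0, "y": 0, "z": 0.004, "ax": 0, "ay": 0, "az": 0, "claw": 0.0}, {"x": 0, "y": 0, "z": 0.003, "ax": 0, "ay": 0, "az": 0, "claw": 0.0}, {"x": 0, "y": 0, "z": 0.003, "ax": 0, "ay": 0, "az": 0, "claw": 0.0}, {"x": 0, "y": 0, "z": 0, "ax": 0, "ay": 0, "az": 0, "claw": 0.0}])

```text
t: 12.12
eef_pos: [0.4658, 0.2192, 0.0404]
orientation: [-2.022, 2.401, -0.006]
contact_force: [0.4, -0.2, -2.4]
width: 0.101
```

Run:
```python
from h import *
st(); p,r=pose(); print(disp(p))
```

```text
t 12.12 pos [0.4658 0.2192 0.0404] F [ 0.4 -0.2 -2.4] w 0.101
R [[-0.17, -0.985, 0.004], [-0.985, 0.17, -0.001], [0.0, -0.004, -1.0]]
q [-0.653  0.958  0.282  1.882 -0.637  0.387 -1.63 ]
(np.float64(-0.10125100048737466), np.float64(0.00015641039621633324))
```

Call:
arm_command(plan=[{"x": 0, "y": 0, "z": 0.002, "ax": 0, "ay": 0, "az": 0, "claw": 0.0}, {"x": 0, "y": 0, "z": 0.001, "ax": 0, "ay": 0, "az": 0, "claw": 0.0}])

```text
t: 12.28
eef_pos: [0.466, 0.2192, 0.0388]
orientation: [-2.021, 2.4, -0.005]
contact_force: [-11.5, -3.3, 53.3]
width: 0.106
```

Call:
arm_command(plan=[{"x": 0, "y": 0, "z": -0.001, "ax": 0, "ay": 0, "az": 0, "claw": 0.15}, {"x": 0, "y": 0, "z": 0, "ax": 0, "ay": 0, "az": 0, "claw": 0.45}, {"x": 0, "y": 0, "z": 0, "ax": 0, "ay": 0, "az": 0, "claw": 0.45}, {"x": 0, "y": 0, "z": 0, "ax": 0, "ay": 0, "az": 0, "claw": 0.45}, {"x": 0, "y": 0, "z": -0.03, "ax": 0, "ay": 0, "az": 0, "claw": 0.45}, {"x": 0, "y": 0.005, "z": -0.03, "ax": 0, "ay": 0, "az": 0, "claw": 0.45}])

```text
t: 12.78
eef_pos: [0.4599, 0.2187, 0.0975]
orientation: [2.02, -2.404, 0.004]
contact_force: [-0.1, 0.3, 0.9]
width: 0.451
```

Run:
```python
from h import *
st(); p,r=pose(); print(disp(p)); snap("wrist","w9")
a=wd(-.23,0)
plan([(*a,.13,-100,0,4)])
```

```text
t 12.78 pos [0.4599 0.2187 0.0975] F [-0.1  0.3  0.9] w 0.451
R [[-0.172, -0.985, 0.0], [-0.985, 0.172, -0.003], [0.003, -0.001, -1.0]]
q [-0.707  0.861  0.374  1.873 -0.587  0.519 -1.675]
(np.float64(-0.1069956976881099), np.float64(-0.0013897399578511986))
{"x":-0.0002,"y":0.0307,"z":-0.0071,"ax":-0.05,"ay":0.00,"az":0.03}
{"x":-0.0002,"y":0.0307,"z":-0.0071,"ax":-0.05,"ay":0.00,"az":0.03}
{"x":-0.0002,"y":0.0307,"z":-0.0070,"ax":-0.05,"ay":0.00,"az":0.03}
{"x":-0.0001,"y":0.0307,"z":-0.0070,"ax":-0.05,"ay":0.00,"az":0.03}
--
```

View pics/w9.png

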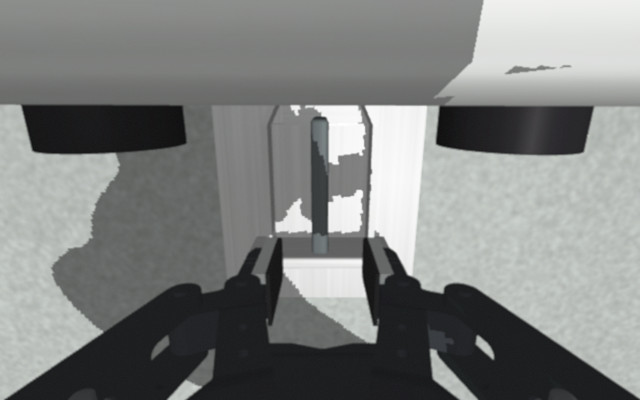

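The tray stands on the apron, released and square to the rails: handle at x≈320 px, trough between 270 and 370 px. Next I back off, lean the tool and push on the front plate with both fingertips.

Run:
```python
from h import *
W=cloud("w9"); m=np.zeros((400,640),bool); m[110:260,305:335]=1; m&=(W[...,2]>.055)&(W[...,2]<.07)
P=W[m]; c,wh,a=rect(P); d=P-P.mean(0); v=np.linalg.svd(d,full_matrices=0)[2][0]
print(disp(c),wh,"yaw",np.degrees(np.arctan(v[1]/v[0])))
a=wd(-.19,0)
plan([(*a,.11,-100,20,4),(*a,.09,-100,35,3)])
```

```text
(np.float64(-0.08475045123876582), np.float64(-0.0006415780056638325)) (9.757363319396973, 79.57948303222656) yaw -9.745987763464056
{"x":-0.0002,"y":0.0207,"z":-0.0021,"ax":4.95,"ay":0.01,"az":0.03}
{"x":-0.0002,"y":0.0205,"z":-0.0038,"ax":4.95,"ay":0.01,"az":0.03}
{"x":-0.0001,"y":0.0201,"z":-0.0056,"ax":4.95,"ay":0.01,"az":0.03}
{"x":-0.0001,"y":0.0195,"z":-0.0073,"ax":4.95,"ay":0.01,"az":0.03}
--
{"x":-0.0000,"y":0.0023,"z":0.0063,"ax":5.00,"ay":0.00,"az":-0.00}
{"x":-0.0000,"y":0.0028,"z":0.0060,"ax":5.00,"ay":0.00,"az":0.00}
{"x":0.0000,"y":0.0033,"z":0.0058,"ax":5.00,"ay":-0.00,"az":0.00}
--
```

Call:
arm_command(plan=[{"x": 0, "y": 0.0207, "z": -0.003, "ax": 0, "ay": 0, "az": 0, "claw": 0.6}, {"x": 0, "y": 0.0207, "z": -0.003, "ax": 5, "ay": 0, "az": 0, "claw": 0.6}, {"x": 0, "y": 0.0201, "z": -0.0056, "ax": 5, "ay": 0, "az": 0, "claw": 0.6}, {"x": 0, "y": 0.0195, "z": -0.0073, "ax": 5, "ay": 0, "az": 0, "claw": 0.6}, {"x": 0, "y": 0.0023, "z": 0.006, "ax": 5, "ay": 0, "az": 0, "claw": 0.6}, {"x": 0, "y": 0.0028, "z": 0.006, "ax": 5, "ay": 0, "az": 0, "claw": 0.6}])

```text
t: 13.33
eef_pos: [0.3852, 0.254, 0.1357]
orientation: [-1.842, 2.224, -0.478]
contact_force: [1.3, 0.6, -1.4]
width: 0.598
```

```bash
cat >> h.py <<'E'
def dst():
    s=st(); p,r=pose(); m=r.as_matrix(); print("disp",np.round(disp(p),4),"lean",np.degrees(np.arctan2(m[:2,2]@DX,-m[2,2])),"side",np.degrees(np.arcsin(m[:2,2]@DY)),"yawx",np.degrees(np.arctan2(m[1,0],m[0,0])))
E
python3 - <<'E'
from h import *
dst(); plan([(*wd(-.19,0),.03,-100,30,4)])
E
```

```text
t 13.33 pos [0.3852 0.254  0.1357] F [ 1.3  0.6 -1.4] w 0.598
R [[-0.194, -0.911, 0.365], [-0.98, 0.165, -0.111], [0.041, -0.379, -0.924]]
q [-1.173e+00  7.840e-01  5.100e-01  2.248e+00 -9.910e-01  1.000e-03
 -1.595e+00]
disp [-0.1867  0.0204] lean 22.279670311303335 side -2.640135202857765 yawx -101.21697317693557
{"x":0.0040,"y":0.0108,"z":0.0244,"ax":1.93,"ay":-0.66,"az":-0.01}
{"x":0.0043,"y":0.0116,"z":0.0239,"ax":1.93,"ay":-0.66,"az":-0.01}
{"x":0.0046,"y":0.0124,"z":0.0235,"ax":1.93,"ay":-0.66,"az":-0.01}
{"x":0.0048,"y":0.0132,"z":0.0230,"ax":1.93,"ay":-0.66,"az":-0.01}
--
```

The lean has brought joint 6 down to its lower limit (0.001 rad) in this posture. Before leaning further, I'll fit a quick kinematic model from the logged poses to find a safe push posture.

```bash
cat > fk.py <<'E'
import numpy as np, itertools
from scipy.optimize import least_squares
from scipy.spatial.transform import Rotation as R
D=[([-0.042,0.707,-0.028,1.485,0.022,0.951,-0.075],[.5747,0,.2308],[[1,0,-.001],[0,-1,0],[-.001,0,-1]]),
([0.154,.622,-.204,1.86,.188,.68,.411],[.478,-.049,.1989],[[0.842,0.54,-0.001],[0.54,-0.842,0.001],[-0.001,-0.001,-1.0]]),
([0.241,.828,-.157,2.109,.549,.218,.658],[.4396,-.0991,.0721],[[0.489,0.872,0.025],[0.872,-0.489,-0.001],[0.011,0.022,-1.0]]),
([0.545,.85,-.291,2.102,.848,.304,1.113],[.4011,-.1981,.0661],[[-0.015,1.0,0.003],[1.0,0.015,-0.01],[-0.01,0.002,-1.0]]),
([0.786,.884,-.514,1.946,.877,.535,1.481],[.4129,-.2696,.0769],[[-0.26,0.965,0.009],[0.965,0.26,-0.018],[-0.02,0.004,-1.0]]),
([0.64,.703,-.623,1.699,.499,.913,1.302],[.4827,-.1867,.2138],[[0.082,0.997,-0.009],[0.997,-0.082,-0.001],[-0.001,-0.009,-1.0]]),
([-.435,.612,.276,2.009,-.288,.57,-1.154],[.4304,.0866,.1879],[[0.368,-0.93,-0.011],[-0.93,-0.368,-0.006],[0.001,0.012,-1.0]]),
([-.736,.675,.493,1.933,-.488,.665,-1.717],[.429,.1754,.1875],[[-0.204,-0.979,-0.008],[-0.979,0.204,-0.01],[0.011,0.006,-1.0]]),
([-.653,.958,.282,1.882,-.637,.387,-1.63],[.4658,.2192,.0404],[[-0.17,-0.985,0.004],[-0.985,0.17,-0.001],[0,-0.004,-1.0]]),
([-1.173,.784,.51,2.248,-.991,.001,-1.595],[.3852,.254,.1357],[[-0.194,-0.911,0.365],[-0.98,0.165,-0.111],[0.041,-0.379,-0.924]])]
Ry=lambda a:R.from_euler('y',a).as_matrix(); Rz=lambda a:R.from_euler('z',a).as_matrix()
def fk(q,p,s):
    h,a,e1,b0,e2,b,e3,L,e4,y1,y2=p
    M=Rz(s[0]*q[0]); x=np.array([0,0,h])
    M=M@Ry(q[1])@Rz(s[1]*q[2]); x=x+M@[e1,y1,a]
    M=M@Ry(q[3]); x=x+M@[e2,y2,b0]
    M=M@Rz(s[2]*q[4]); x=x+M@[e3,0,b]
    M=M@Ry(q[5]); x=x+M@[e4,0,L]
    return x, M@Rz(s[3]*q[6])@Rz(np.pi)
if __name__=="__main__":
    for s in itertools.product((1,-1),repeat=4):
        e=max(np.abs(fk(q,np.zeros(11),s)[1]-np.array(m)).max() for q,_,m in D)
        if e<.6: print(s,e)
        if e<.1:
            f=lambda p:np.concatenate([fk(q,p,s)[0]-x for q,x,_ in D]+[np.array(p)*1e-4])
            r=least_squares(f,[.3,.4,0,0,0,.4,0,.3,0,0,0]); print(s,np.round(r.x,4),np.abs(r.fun[:-11]).max())
E
python3 fk.py
```

```text
(-1, -1, -1, -1) 0.001127019743583678
(-1, -1, -1, -1) [ 0.3175  0.5185  0.0055  0.1435 -0.      0.1447 -0.0036  0.3115  0.0052
 -0.0168 -0.0144] 0.0038098757645331216
```

```bash
cat > ik.py <<'E'
import numpy as np
from fk import *
S=(-1,)*4; P=[.3175,.5185,.0055,.1435,0,.1447,-.0036,.3115,.0052,-.0168,-.0144]
lo=np.array([-2.71,-.32,-1.57,0,-1.46,0,-2.83])+.03; hi=np.array([2.71,2.16,1.52,2.45,4.6,2.02,2.83])-.03
def tool(yaw,tilt): return (R.from_euler('z',yaw,degrees=True)*R.from_euler('x',180,degrees=True)*R.from_euler('x',tilt,degrees=True)).as_matrix()
def ik(x,M,q0,w=0.003):
    def f(q):
        a,m=fk(q,P,S); return np.concatenate([(a-x)*5,R.from_matrix(m.T@M).as_rotvec(),w*(q-q0)])
    r=least_squares(f,np.clip(q0,lo+1e-6,hi-1e-6),bounds=(lo,hi)); return r.x,np.abs(r.fun[:6]).max()
E
python3 - <<'E'
import numpy as np
from ik import *
DO=np.array([.5655,.2015]);a=np.radians(-10);DX=np.array([np.cos(a),np.sin(a)])
rng=np.random.default_rng(0)
for dx,z in((-.165,.025),(-.09,.025),(-.02,.025)):
  for yaw,tl in((-100,[15,25,35,45]),(80,[-15,-25,-35,-45])):
    for t in tl:
        x=np.r_[DO+dx*DX,z]; sols=[]
        for k in range(25):
            q,e=ik(x,tool(yaw,t),rng.uniform(lo,hi),1e-4)
            if e<.003 and not any(np.abs(q-s).max()<.3 for s in sols): sols.append(q)
        print(dx,yaw,t,len(sols),[np.round(s,2).tolist() for s in sols[:5]])
E
```

```text
Still running in the background as job /tmp/bash_jobs.1000/d0bcb5bd8f55 (pid 1818). You'll get a notice when it ends.
```

```bash
sleep 200; cat /tmp/bash_jobs.1000/d0bcb5bd8f55/stdout
```

```text
-0.165 -100 15 4 [[-0.4, 1.01, -0.59, 2.27, 1.86, 0.73, 1.96], [-1.14, 1.2, 0.86, 2.27, 4.23, 0.65, -0.44], [-0.82, 0.97, 0.17, 2.27, 2.9, 0.27, 0.9], [-0.94, 1.02, 0.4, 2.27, 3.6, 0.3, 0.19]]
-0.165 -100 25 5 [[-0.82, 1.02, -0.03, 2.38, 2.45, 0.63, 1.21], [-0.52, 1.06, -0.57, 2.38, 2.03, 0.97, 1.64], [-0.32, 1.2, -1.01, 2.38, 1.85, 1.34, 1.84], [-1.32, 1.62, 1.44, 2.38, 4.23, 1.25, -0.61], [-1.16, 1.18, 0.66, 2.38, 3.54, 0.59, 0.11]]
-0.165 -100 35 0 []
-0.165 -100 45 0 []
-0.165 80 -15 6 [[-0.38, 1.01, -0.62, 2.27, 1.85, 0.75, -1.17], [-1.09, 1.14, 0.74, 2.27, 4.13, 0.54, 2.8], [-0.84, 0.98, 0.22, 2.27, 3.04, 0.26, -2.38], [-0.57, 0.96, -0.27, 2.27, 2.06, 0.48, -1.39], [-1.24, 1.54, 1.41, 2.26, 4.43, 1.26, 2.47]]
-0.165 80 -25 4 [[-0.39, 1.14, -0.83, 2.38, 1.91, 1.18, -1.37], [-0.19, 1.46, -1.48, 2.38, 1.73, 1.83, -1.16], [-1.28, 1.36, 1.03, 2.38, 3.97, 0.84, 2.8], [-0.7, 1.02, -0.25, 2.38, 2.23, 0.75, -1.72]]
-0.165 80 -35 0 []
-0.165 80 -45 0 []
-0.09 -100 15 6 [[-0.74, 0.99, 0.27, 2.08, 3.57, 0.11, 0.36], [-0.7, 0.98, 0.19, 2.08, 2.82, 0.1, 1.11], [-1.12, 1.52, 1.39, 2.07, 4.48,
[... 2908 characters left out ...]
53, 2.02, 1.88, 0.75, -0.92], [-0.09, 1.17, -0.93, 2.02, 1.84, 1.1, -0.76], [-0.48, 1.0, -0.17, 2.02, 2.03, 0.47, -1.15], [0.06, 1.41, -1.39, 2.02, 1.87, 1.58, -0.58], [-0.77, 1.06, 0.38, 2.03, 3.23, 0.23, -2.47]]
-0.02 80 -35 6 [[-0.8, 1.1, 0.3, 2.15, 2.73, 0.53, -2.07], [0.02, 1.57, -1.53, 2.13, 2.07, 1.92, -0.64], [-0.38, 1.09, -0.46, 2.14, 2.13, 0.95, -1.26], [-0.06, 1.35, -1.17, 2.14, 2.02, 1.56, -0.86], [-1.16, 1.7, 1.49, 2.14, 4.09, 1.16, 2.48]]
-0.02 80 -45 5 [[-0.61, 1.15, -0.19, 2.23, 2.31, 1.07, -1.65], [-0.13, 1.45, -1.16, 2.22, 2.16, 1.83, -0.99], [-0.79, 1.17, 0.14, 2.23, 2.5, 0.88, -1.94], [-0.41, 1.2, -0.54, 2.23, 2.2, 1.31, -1.4], [-1.24, 1.72, 1.34, 2.23, 3.78, 1.01, 2.65]]
```

```bash
cat >> ik.py <<'E'
def jac(q):
    x0,M0=fk(q,P,S); J=np.zeros((6,7))
    for i in range(7):
        d=q.copy(); d[i]+=1e-5; x,M=fk(d,P,S); J[:3,i]=(x-x0)/1e-5; J[3:,i]=R.from_matrix(M@M0.T).as_rotvec()/1e-5
    return J
def follow(q,x1,M1,n):
    q=np.array(q,float); x0,M0=fk(q,P,S); rv=R.from_matrix(M0.T@M1).as_rotvec(); out=[]
    for i in range(1,n+1):
        xt=x0+(x1-x0)*i/n; Mt=M0@R.from_rotvec(rv*i/n).as_matrix()
        for _ in range(4):
            x,M=fk(q,P,S); e=np.r_[xt-x,R.from_matrix(Mt@M.T).as_rotvec()]; J=jac(q)
            q=np.clip(q+J.T@np.linalg.solve(J@J.T+1e-6*np.eye(6),e),lo-.02,hi+.02)
        out.append(q.copy())
    x,M=fk(q,P,S); err=np.linalg.norm(x-x1),np.degrees(np.linalg.norm(R.from_matrix(M.T@M1).as_rotvec()))
    return q,err,out
E
python3 - <<'E'
from ik import *
for i,j in((0,1),(1,2),(2,3),(5,6),(6,7),(7,8),(8,9)):
    q=D[i][0]; x,M=fk(q,P,S); u,s_,vt=np.linalg.svd(np.array(D[j][2])); 
    qn,e,_=follow(q,np.array(D[j][1]),u@vt,12); print(j,"pred",np.round(qn,2),"act",D[j][0],np.round(e,3))
E
```

```text
1 pred [ 0.16  0.62 -0.2   1.86  0.19  0.68  0.41] act [0.154, 0.622, -0.204, 1.86, 0.188, 0.68, 0.411] [0. 0.]
2 pred [ 0.24  0.82 -0.15  2.11  0.52  0.22  0.69] act [0.241, 0.828, -0.157, 2.109, 0.549, 0.218, 0.658] [0. 0.]
3 pred [ 0.55  0.84 -0.29  2.11  0.84  0.3   1.11] act [0.545, 0.85, -0.291, 2.102, 0.848, 0.304, 1.113] [0. 0.]
6 pred [-0.42  0.62  0.26  2.   -0.27  0.57 -1.17] act [-0.435, 0.612, 0.276, 2.009, -0.288, 0.57, -1.154] [0. 0.]
7 pred [-0.73  0.69  0.49  1.93 -0.49  0.66 -1.71] act [-0.736, 0.675, 0.493, 1.933, -0.488, 0.665, -1.717] [0. 0.]
8 pred [-0.65  0.96  0.28  1.87 -0.63  0.39 -1.63] act [-0.653, 0.958, 0.282, 1.882, -0.637, 0.387, -1.63] [0. 0.]
9 pred [-1.17  0.79  0.51  2.24 -0.78  0.01 -1.81] act [-1.173, 0.784, 0.51, 2.248, -0.991, 0.001, -1.595] [0.002 0.445]
```

```bash
cat > sim.py <<'E'
from ik import *
DO=np.array([.5655,.2015]);a_=np.radians(-10);DX=np.array([np.cos(a_),np.sin(a_)]);DY=np.array([-DX[1],DX[0]])
def W(dx,dy=0): return DO+dx*DX+dy*DY
def run(q,seq,verb=True):
    for xy,z,yaw,t,n in seq:
        q,e,o=follow(q,np.r_[xy,z],tool(yaw,t),n); o=np.array(o)
        if verb: print(np.round(xy,3),z,yaw,t,"q",np.round(q,2),"minq6",round(o[:,5].min(),2),"q5",np.round([o[:,4].min(),o[:,4].max()],2),"err",np.round(e,3))
    return q,e
E
python3 - <<'E'
from sim import *
q=[-1.173,.784,.51,2.248,-.991,.001,-1.595]
print("A")
qa,_=run(q,[((.45,.15),.18,-100,0,10),((.45,.10),.18,-10,0,14),((.45,.15),.18,80,0,14)])
run(qa,[(W(-.17),.10,80,0,6),(W(-.17),.03,80,-5,4),(W(-.12),.03,80,-15,8),(W(-.07),.03,80,-28,6),(W(-.02),.03,80,-38,6)])
print("B overshoot")
qb,_=run(qa,[((.45,.15),.18,140,0,10)])
qb,_=run(qb,[((.45,.15),.18,80,-25,10)])
run(qb,[(W(-.17),.10,80,-20,6),(W(-.17),.03,80,-20,4),(W(-.12),.03,80,-25,8),(W(-.07),.03,80,-30,6),(W(-.02),.03,80,-38,6)])
print("C tilt far then")
qc,_=run(qa,[((.6,0),.25,80,-10,10),((.6,0.),.25,80,-35,10)])
run(qc,[(W(-.17),.10,80,-25,10),(W(-.17),.03,80,-25,4),(W(-.12),.03,80,-25,8),(W(-.07),.03,80,-30,6),(W(-.02),.03,80,-38,6)])
E
```

```text
A
[0.45 0.15] 0.18 -100 0 q [-0.73  0.75  0.65  1.91 -0.68  0.71 -1.43] minq6 0.06 q5 [-0.96 -0.68] err [0. 0.]
[0.45 0.1 ] 0.18 -10 0 q [-0.38  0.64  0.16  1.95 -0.18  0.56 -0.27] minq6 0.56 q5 [-0.65 -0.18] err [0. 0.]
[0.45 0.15] 0.18 80 0 q [-0.22  0.65 -0.3   1.91  0.3   0.63  0.69] minq6 0.56 q5 [-0.14  0.3 ] err [0. 0.]
[0.398 0.231] 0.1 80 0 q [-0.5   0.78 -0.17  2.03  0.34  0.36  0.45] minq6 0.36 q5 [0.31 0.34] err [0. 0.]
[0.398 0.231] 0.03 80 -5 q [-0.68  0.92  0.07  2.14  0.4   0.02  0.36] minq6 0.02 q5 [0.37 0.4 ] err [0. 0.]
[0.447 0.222] 0.03 80 -15 q [-0.81  0.97  0.3   2.15  0.39  0.01  0.34] minq6 0.01 q5 [0.39 0.4 ] err [0.048 8.826]
[0.497 0.214] 0.03 80 -28 q [-1.01  1.07  0.6   2.2   0.34  0.01  0.28] minq6 0.01 q5 [0.34 0.39] err [ 0.119 21.868]
[0.546 0.205] 0.03 80 -38 q [-1.12  1.19  0.78  2.19  0.29  0.01  0.21] minq6 0.01 q5 [0.29 0.34] err [ 0.161 29.549]
B overshoot
[0.45 0.15] 0.18 140 0 q [-0.04  0.69 -0.61  1.91  0.58  0.73  1.45] minq6 0.64 q5 [0.33 0.58] err [0. 0.]
[0.45 0.15] 0.18 80 -25 q [-0.91  0.68  0.57  2.31  0.58  0.01  0.3 ] minq6 0.01 q5 
[... 741 characters left out ...]
[0.6 0. ] 0.25 80 -35 q [-0.39  0.6   0.4   2.05  0.67  0.01  0.6 ] minq6 0.01 q5 [0.37 0.67] err [0.029 5.418]
[0.398 0.231] 0.1 80 -25 q [-1.17  0.89  0.6   2.36  0.34  0.01  0.24] minq6 0.01 q5 [0.34 0.64] err [ 0.09  16.629]
[0.398 0.231] 0.03 80 -25 q [-1.19  1.05  0.6   2.38  0.3   0.01  0.19] minq6 0.01 q5 [0.3  0.33] err [ 0.138 25.381]
[0.447 0.222] 0.03 80 -25 q [-1.07  1.05  0.58  2.28  0.36  0.01  0.23] minq6 0.01 q5 [0.31 0.36] err [ 0.122 22.425]
[0.497 0.214] 0.03 80 -30 q [-1.06  1.1   0.66  2.22  0.36  0.01  0.22] minq6 0.01 q5 [0.36 0.36] err [ 0.133 24.541]
[0.546 0.205] 0.03 80 -38 q [-1.13  1.2   0.8   2.2   0.32  0.01  0.17] minq6 0.01 q5 [0.32 0.36] err [ 0.163 29.891]
```

```bash
cat >> sim.py <<'E'
def lean(yaw,ang,phi):
    k=np.cos(np.radians(phi))*np.r_[-DY,0]+np.sin(np.radians(phi))*np.r_[DX,0]
    return R.from_rotvec(np.radians(ang)*k).as_matrix()@tool(yaw,0)
def runM(q,seq,verb=True):
    for xy,z,M,n in seq:
        q,e,o=follow(q,np.r_[xy,z],M,n); o=np.array(o)
        if verb: print(np.round(xy,3),z,"q",np.round(q,2),"minq6",round(o[:,5].min(),2),"margin",np.round(min((o-lo).min(),(hi-o).min()),2),"err",np.round(e,3))
    return q,e
E
python3 - <<'E'
from sim import *
q=[-1.173,.784,.51,2.248,-.991,.001,-1.595]
for yaw in(80,-100):
    if yaw==80: q0,_=run(q,[((.45,.15),.2,-100,0,10),((.45,.10),.2,-10,0,14),((.45,.15),.2,80,0,14)],False)
    else: q0,_=run(q,[((.45,.15),.2,-100,0,10)],False)
    for sg in(1,-1):
        for A in(35,50):
            print(yaw,sg,A)
            runM(q0,[((.5,.15),.25,lean(yaw,A,sg*120),8),((.5,.15),.25,lean(yaw,A,sg*90),6),((.5,.15),.25,lean(yaw,A,sg*45),6),((.5,.15),.25,lean(yaw,40,0),6)])
E
```

```text
80 1 35
[0.5  0.15] 0.25 q [ 0.33  0.8  -0.71  1.58 -0.14  0.98  1.25] minq6 0.7 margin 0.57 err [0. 0.]
[0.5  0.15] 0.25 q [ 0.44  0.7  -0.81  1.91 -0.18  0.49  1.37] minq6 0.49 margin 0.46 err [0. 0.]
[0.5  0.15] 0.25 q [ 0.08  0.49 -0.47  2.27 -0.15  0.01  1.28] minq6 0.01 margin -0.02 err [0.052 9.48 ]
[0.5  0.15] 0.25 q [-1.05  0.62  0.7   2.3  -0.28  0.01  1.13] minq6 0.01 margin -0.02 err [ 0.07  12.919]
80 1 50
[0.5  0.15] 0.25 q [ 0.46  0.94 -0.84  1.55 -0.24  1.04  1.36] minq6 0.7 margin 0.57 err [0. 0.]
[0.5  0.15] 0.25 q [ 0.66  0.88 -1.04  1.98 -0.31  0.37  1.61] minq6 0.37 margin 0.34 err [0. 0.]
[0.5  0.15] 0.25 q [ 0.54  0.6  -1.05  2.44 -0.35  0.01  1.59] minq6 0.01 margin -0.02 err [ 0.152 31.096]
[0.5  0.15] 0.25 q [-1.01  0.59  0.62  2.3  -0.53  0.01  1.38] minq6 0.01 margin -0.02 err [ 0.075 13.855]
80 -1 35
[0.5  0.15] 0.25 q [-0.42  0.93 -0.15  1.08  0.31  1.73  0.8 ] minq6 0.82 margin 0.26 err [0. 0.]
[0.5  0.15] 0.25 q [-0.56  0.83 -0.08  1.34  0.47  1.46  0.6 ] minq6 1.46 margin 0.31 err [0. 0.]
[0.5  0.15] 0.25 q [-0.73  0.65  0.05  1.82  0.78  0.9   0.13] 
[... 1499 characters left out ...]
.25 q [-0.96  1.03  0.97  1.34 -0.23  1.34 -1.87] minq6 1.34 margin 0.36 err [0. 0.]
[0.5  0.15] 0.25 q [-1.2   0.92  1.07  1.82 -0.29  0.64 -1.93] minq6 0.64 margin 0.42 err [0. 0.]
[0.5  0.15] 0.25 q [-1.03  0.61  0.66  2.3  -0.43  0.01 -1.86] minq6 0.01 margin -0.02 err [ 0.073 13.357]
-100 -1 50
[0.5  0.15] 0.25 q [-0.72  1.23  0.85  0.83 -0.21  1.97 -1.8 ] minq6 0.93 margin 0.02 err [0. 0.]
[0.5  0.15] 0.25 q [-0.99  1.17  1.    1.21 -0.11  1.49 -1.94] minq6 1.49 margin 0.1 err [0. 0.]
[0.5  0.15] 0.25 q [-1.33  1.09  1.17  1.86 -0.16  0.56 -2.15] minq6 0.56 margin 0.32 err [0. 0.]
[0.5  0.15] 0.25 q [-1.05  0.63  0.71  2.3  -0.23  0.01 -2.06] minq6 0.01 margin -0.02 err [ 0.07  12.819]
```

Run:
```python
from sim import *
q=[-1.173,.784,.51,2.248,-.991,.001,-1.595]
q1,_=runM(q,[((.42,.20),.2,tool(-100,0),6),((.45,.10),.25,tool(-10,0),14),((.46,.08),.26,tool(80,0),14)])
for A in(32,38,44):
    print(A)
    q2,_=runM(q1,[((.46,.08),.26,lean(80,A,-90),7),((.46,.08),.26,lean(80,A,-45),5),((.46,.10),.26,lean(80,38,-15),5),((.46,.12),.24,lean(80,38,0),3)])
    for s in((20,26,32,38),(22,28,34,40),(25,32,38,44)):
        runM(q2,[(W(-.18),.12,tool(80,-25),8),(W(-.18),.024,tool(80,-s[0]),6),(W(-.12),.024,tool(80,-s[1]),6),(W(-.07),.024,tool(80,-s[2]),6),(W(-.012),.024,tool(80,-s[3]),6)])
```

```text
[0.42 0.2 ] 0.2 q [-0.91  0.73  0.74  1.92 -0.7   0.77 -1.51] minq6 0.14 margin 0.11 err [0. 0.]
[0.45 0.1 ] 0.25 q [-0.45  0.54  0.28  1.85 -0.2   0.78 -0.24] minq6 0.74 margin 0.51 err [0. 0.]
[0.46 0.08] 0.26 q [-0.11  0.51 -0.21  1.82  0.14  0.83  1.01] minq6 0.78 margin 0.57 err [0. 0.]
32
[0.46 0.08] 0.26 q [-0.53  0.69  0.02  1.62  0.44  1.24  0.66] minq6 0.88 margin 0.63 err [0. 0.]
[0.46 0.08] 0.26 q [-0.72  0.54  0.18  2.03  0.77  0.7   0.21] minq6 0.7 margin 0.39 err [0. 0.]
[0.46 0.1 ] 0.26 q [-0.99  0.55  0.56  2.33  1.77  0.27 -0.89] minq6 0.27 margin 0.09 err [0. 0.]
[0.46 0.12] 0.24 q [-0.68  0.52  0.11  2.44  2.24  0.51 -1.41] minq6 0.35 margin -0.02 err [0.007 0.72 ]
[0.388 0.233] 0.12 q [-0.86  0.76 -0.02  2.38  2.08  0.45 -1.56] minq6 0.45 margin -0.02 err [0. 0.]
[0.388 0.233] 0.024 q [-0.71  0.99 -0.19  2.36  2.27  0.6  -1.72] minq6 0.48 margin 0.04 err [0. 0.]
[0.447 0.222] 0.024 q [-0.67  1.01 -0.13  2.29  2.3   0.64 -1.67] minq6 0.6 margin 0.07 err [0. 0.]
[0.497 0.214] 0.024 q [-0.65  1.05 -0.09  2.24  2.33  0.71 -1.66] minq6 0.65 margin 0.14 err [0. 0.]
[0.
[... 4229 characters left out ...]
97 0.214] 0.024 q [-0.65  1.06 -0.13  2.26  2.32  0.79 -1.67] minq6 0.73 margin 0.12 err [0. 0.]
[0.554 0.204] 0.024 q [-0.62  1.1  -0.08  2.17  2.36  0.84 -1.64] minq6 0.8 margin 0.18 err [0. 0.]
[0.388 0.233] 0.12 q [-0.83  0.76 -0.06  2.38  2.05  0.47 -1.52] minq6 0.47 margin -0.02 err [0. 0.]
[0.388 0.233] 0.024 q [-0.74  1.03 -0.23  2.42  2.26  0.77 -1.79] minq6 0.53 margin 0.0 err [0. 0.]
[0.447 0.222] 0.024 q [-0.71  1.07 -0.17  2.35  2.3   0.85 -1.76] minq6 0.78 margin 0.01 err [0. 0.]
[0.497 0.214] 0.024 q [-0.68  1.1  -0.13  2.29  2.33  0.91 -1.74] minq6 0.86 margin 0.08 err [0. 0.]
[0.554 0.204] 0.024 q [-0.65  1.14 -0.07  2.2   2.37  0.96 -1.7 ] minq6 0.92 margin 0.14 err [0. 0.]
```

```bash
cat > pl.py <<'E'
from h import *
import sim
from sim import lean,W,runM,tool as tm
def planM(way,start=None):
    """way: (xy,z,M,n); prints rows and predicts joints"""
    p,r=start or pose(); q=np.array(robot.state()['q']); 
    xm,_=sim.fk(q,sim.P,sim.S); off=p-xm
    runM(q,[(np.array(a[0])-off[:2],a[1]-off[2],a[2],max(3,a[3])) for a in way])
    for xy,z,M,n in way:
        x1=np.r_[xy,z]; r1=R.from_matrix(M); rv=(r.inv()*r1).as_rotvec(); p0,r0=p,r
        for i in range(1,n+1):
            pn=p0+(x1-p0)*i/n; rn=r0*R.from_rotvec(rv*i/n)
            d=r.inv().apply(pn-p); a=np.degrees((r.inv()*rn).as_rotvec())
            print('{"x":%.4f,"y":%.4f,"z":%.4f,"ax":%.1f,"ay":%.1f,"az":%.1f,"claw":0.6},'%(*d,*a)); p,r=pn,rn
        print('--')
E
python3 - <<'E'
from pl import *
print("sim")
q=np.array(robot.state()['q'])
q1,_=runM(q,[((.42,.20),.2,tm(-100,0),6),((.45,.10),.25,tm(-10,0),14),((.50,.06),.26,tm(80,0),14)])
q2,_=runM(q1,[((.5,.06),.26,lean(80,42,-90),7),((.5,.06),.26,lean(80,42,-45),5),((.5,.08),.25,lean(80,38,-10),6),((.5,.10),.22,lean(80,32,0),3),(W(-.18),.13,tm(80,-20),8),(W(-.18),.024,tm(80,-20),6)])
planM([((.42,.20),.2,tm(-100,0),4)])
E
```

```text
sim
[0.42 0.2 ] 0.2 q [-0.91  0.73  0.74  1.92 -0.7   0.77 -1.51] minq6 0.14 margin 0.11 err [0. 0.]
[0.45 0.1 ] 0.25 q [-0.45  0.54  0.28  1.85 -0.2   0.78 -0.24] minq6 0.74 margin 0.51 err [0. 0.]
[0.5  0.06] 0.26 q [-0.06  0.57 -0.21  1.69  0.15  0.9   1.06] minq6 0.78 margin 0.58 err [0. 0.]
[0.5  0.06] 0.26 q [-0.55  0.81  0.08  1.46  0.51  1.39  0.69] minq6 0.96 margin 0.6 err [0. 0.]
[0.5  0.06] 0.26 q [-0.78  0.64  0.28  2.01  0.95  0.72  0.04] minq6 0.72 margin 0.41 err [0. 0.]
[0.5  0.08] 0.25 q [-0.7   0.54  0.29  2.31  2.01  0.36 -1.04] minq6 0.27 margin 0.11 err [0. 0.]
[0.5 0.1] 0.22 q [-0.52  0.55  0.11  2.29  2.15  0.3  -1.16] minq6 0.3 margin 0.12 err [0. 0.]
[0.388 0.233] 0.13 q [-0.85  0.71  0.06  2.31  1.88  0.26 -1.27] minq6 0.26 margin 0.09 err [0. 0.]
[0.388 0.233] 0.024 q [-0.67  0.99 -0.26  2.36  2.2   0.64 -1.65] minq6 0.34 margin 0.06 err [0. 0.]
[0.419 0.199] 0.20150473976530905 q [-0.91  0.73  0.75  1.92 -0.7   0.78 -1.5 ] minq6 0.21 margin 0.18 err [0. 0.]
{"x":0.0122,"y":-0.0162,"z":-0.0102,"ax":-5.6,"ay":-0.6,"az":-0.2,"claw":0.6},
{"x":0.0121,"y":-0.0151,"z":-0.0118,"ax":-5.6,"ay":-0.6,"az":-0.2,"claw":0.6},
{"x":0.0120,"y":-0.0139,"z":-0.0134,"ax":-5.6,"ay":-0.6,"az":-0.2,"claw":0.6},
{"x":0.0119,"y":-0.0125,"z":-0.0148,"ax":-5.6,"ay":-0.6,"az":-0.2,"claw":0.6},
--
```

Call:
arm_command(plan=[{"x": 0.012, "y": -0.016, "z": -0.01, "ax": -5.6, "ay": -0.6, "az": -0.2, "claw": 0.6}, {"x": 0.012, "y": -0.015, "z": -0.012, "ax": -5.6, "ay": -0.6, "az": -0.2, "claw": 0.6}, {"x": 0.012, "y": -0.014, "z": -0.0135, "ax": -5.6, "ay": -0.6, "az": -0.2, "claw": 0.6}, {"x": 0.012, "y": -0.0125, "z": -0.015, "ax": -5.6, "ay": -0.6, "az": -0.2, "claw": 0.6}])

```text
t: 13.67
eef_pos: [0.407, 0.2202, 0.1922]
orientation: [-2.047, 2.364, -0.051]
contact_force: [-0.5, 2.2, -1.5]
width: 0.599
```

Run:
```python
from pl import *
st(); planM([((.45,.10),.25,tm(-10,0),13)])
```

```text
t 13.67 pos [0.407  0.2202 0.1922] F [-0.5  2.2 -1.5] w 0.599
R [[-0.143, -0.989, 0.032], [-0.99, 0.143, -0.015], [0.011, -0.034, -0.999]]
q [-0.99   0.721  0.751  1.965 -0.713  0.712 -1.526]
[0.445 0.098] 0.25551333300037915 q [-0.46  0.53  0.29  1.86 -0.21  0.79 -0.23] minq6 0.69 margin 0.46 err [0. 0.]
{"x":0.0087,"y":-0.0047,"z":-0.0042,"ax":-0.1,"ay":-0.2,"az":-6.8,"claw":0.6},
{"x":0.0092,"y":-0.0037,"z":-0.0042,"ax":-0.1,"ay":-0.2,"az":-6.8,"claw":0.6},
{"x":0.0096,"y":-0.0026,"z":-0.0043,"ax":-0.1,"ay":-0.2,"az":-6.8,"claw":0.6},
{"x":0.0098,"y":-0.0014,"z":-0.0043,"ax":-0.1,"ay":-0.2,"az":-6.8,"claw":0.6},
{"x":0.0099,"y":-0.0002,"z":-0.0043,"ax":-0.1,"ay":-0.2,"az":-6.8,"claw":0.6},
{"x":0.0098,"y":0.0009,"z":-0.0043,"ax":-0.1,"ay":-0.2,"az":-6.8,"claw":0.6},
{"x":0.0096,"y":0.0021,"z":-0.0044,"ax":-0.1,"ay":-0.2,"az":-6.8,"claw":0.6},
{"x":0.0093,"y":0.0032,"z":-0.0044,"ax":-0.1,"ay":-0.2,"az":-6.8,"claw":0.6},
{"x":0.0088,"y":0.0043,"z":-0.0044,"ax":-0.1,"ay":-0.2,"az":-6.8,"claw":0.6},
{"x":0.0083,"y":0.0053,"z":-0.0044,"ax":-0.1,"ay":-0.2,"az":-6.8,"claw":0.6},
{"x":0.0076,"y":0.0063,"z":-0.0044,"ax":-0.1,"ay":-0.2,"az":-6.8,"claw":0.6},
{"x":0.0067,"y":0.0071,"z":-0.0044,"ax":-0.1,"ay":-0.2,"az":-6.8,"claw":0.6},
{"x":0.0058,"y":0.0079,"z":-0.0044,"ax":-0.1,"ay":-0.2,"az":-6.8,"claw":0.6},
--
```

Call:
arm_command(plan=[{"x": 0.0087, "y": -0.0047, "z": -0.0042, "ax": -0.1, "ay": -0.2, "az": -6.8, "claw": 0.6}, {"x": 0.0092, "y": -0.0037, "z": -0.0042, "ax": -0.1, "ay": -0.2, "az": -6.8, "claw": 0.6}, {"x": 0.0096, "y": -0.0026, "z": -0.0042, "ax": -0.1, "ay": -0.2, "az": -6.8, "claw": 0.6}, {"x": 0.0098, "y": -0.0014, "z": -0.0042, "ax": -0.1, "ay": -0.2, "az": -6.8, "claw": 0.6}, {"x": 0.0099, "y": 0, "z": -0.0042, "ax": -0.1, "ay": -0.2, "az": -6.8, "claw": 0.6}, {"x": 0.0098, "y": 0.001, "z": -0.0042, "ax": -0.1, "ay": -0.2, "az": -6.8, "claw": 0.6}, {"x": 0.0096, "y": 0.002, "z": -0.0042, "ax": -0.1, "ay": -0.2, "az": -6.8, "claw": 0.6}, {"x": 0.0093, "y": 0.0032, "z": -0.0042, "ax": -0.1, "ay": -0.2, "az": -6.8, "claw": 0.6}, {"x": 0.0088, "y": 0.0043, "z": -0.0042, "ax": -0.1, "ay": -0.2, "az": -6.8, "claw": 0.6}, {"x": 0.0083, "y": 0.0053, "z": -0.0042, "ax": -0.1, "ay": -0.2, "az": -6.8, "claw": 0.6}, {"x": 0.0076, "y": 0.0063, "z": -0.0042, "ax": -0.1, "ay": -0.2, "az": -6.8, "claw": 0.6}, {"x": 0.0067, "y": 0.0071, "z": -0.0042, "ax": -0.1, "ay": -0.2, "az": -6.8, "claw": 0.6}, {"x": 0.0058, "y": 0.0079, "z": -0.0042, "ax": -0.1, "ay": -0.2, "az": -6.8, "claw": 0.6}])

```text
t: 14.75
eef_pos: [0.458, 0.0928, 0.252]
orientation: [-3.133, 0.164, 0.022]
contact_force: [1.2, 0.2, -0.7]
width: 0.6
```

Run:
```python
from pl import *
st(); planM([((.50,.06),.26,tm(80,0),13)])
```

```text
t 14.75 pos [0.458  0.0928 0.252 ] F [ 1.2  0.2 -0.7] w 0.6
R [[0.994, -0.104, -0.014], [-0.104, -0.995, 0.005], [-0.014, -0.004, -1.0]]
q [-0.418  0.542  0.263  1.82  -0.196  0.818 -0.158]
[0.497 0.06 ] 0.26246413594178736 q [-0.07  0.56 -0.2   1.7   0.14  0.9   1.07] minq6 0.82 margin 0.61 err [0. 0.]
{"x":0.0035,"y":0.0022,"z":-0.0007,"ax":-0.1,"ay":0.0,"az":-6.6,"claw":0.6},
{"x":0.0032,"y":0.0026,"z":-0.0007,"ax":-0.1,"ay":0.0,"az":-6.6,"claw":0.6},
{"x":0.0029,"y":0.0029,"z":-0.0007,"ax":-0.1,"ay":0.0,"az":-6.6,"claw":0.6},
{"x":0.0025,"y":0.0032,"z":-0.0007,"ax":-0.1,"ay":0.0,"az":-6.6,"claw":0.6},
{"x":0.0021,"y":0.0035,"z":-0.0007,"ax":-0.1,"ay":0.0,"az":-6.6,"claw":0.6},
{"x":0.0017,"y":0.0037,"z":-0.0006,"ax":-0.1,"ay":0.0,"az":-6.6,"claw":0.6},
{"x":0.0013,"y":0.0039,"z":-0.0006,"ax":-0.1,"ay":0.0,"az":-6.6,"claw":0.6},
{"x":0.0008,"y":0.0040,"z":-0.0006,"ax":-0.1,"ay":0.0,"az":-6.6,"claw":0.6},
{"x":0.0004,"y":0.0041,"z":-0.0006,"ax":-0.1,"ay":0.0,"az":-6.6,"claw":0.6},
{"x":-0.0001,"y":0.0041,"z":-0.0006,"ax":-0.1,"ay":0.0,"az":-6.6,"claw":0.6},
{"x":-0.0006,"y":0.0041,"z":-0.0006,"ax":-0.1,"ay":0.0,"az":-6.6,"claw":0.6},
{"x":-0.0010,"y":0.0040,"z":-0.0006,"ax":-0.1,"ay":0.0,"az":-6.6,"claw":0.6},
{"x":-0.0015,"y":0.0038,"z":-0.0006,"ax":-0.1,"ay":0.0,"az":-6.6,"claw":0.6},
--
```

Call:
arm_command(plan=[{"x": 0.0035, "y": 0.0022, "z": 0, "ax": 0, "ay": 0, "az": -6.6, "claw": 0.6}, {"x": 0.0032, "y": 0.0026, "z": 0, "ax": 0, "ay": 0, "az": -6.6, "claw": 0.6}, {"x": 0.0029, "y": 0.0029, "z": 0, "ax": 0, "ay": 0, "az": -6.6, "claw": 0.6}, {"x": 0.0025, "y": 0.0032, "z": 0, "ax": 0, "ay": 0, "az": -6.6, "claw": 0.6}, {"x": 0.0021, "y": 0.0035, "z": 0, "ax": 0, "ay": 0, "az": -6.6, "claw": 0.6}, {"x": 0.0017, "y": 0.0037, "z": 0, "ax": 0, "ay": 0, "az": -6.6, "claw": 0.6}, {"x": 0.0013, "y": 0.0039, "z": 0, "ax": 0, "ay": 0, "az": -6.6, "claw": 0.6}, {"x": 0.0008, "y": 0.004, "z": 0, "ax": 0, "ay": 0, "az": -6.6, "claw": 0.6}, {"x": 0.0004, "y": 0.0041, "z": 0, "ax": 0, "ay": 0, "az": -6.6, "claw": 0.6}, {"x": 0, "y": 0.0041, "z": 0, "ax": 0, "ay": 0, "az": -6.6, "claw": 0.6}, {"x": -0.0006, "y": 0.0041, "z": 0, "ax": 0, "ay": 0, "az": -6.6, "claw": 0.6}, {"x": -0.001, "y": 0.004, "z": 0, "ax": 0, "ay": 0, "az": -6.6, "claw": 0.6}, {"x": -0.0015, "y": 0.0038, "z": 0, "ax": 0, "ay": 0, "az": -6.6, "claw": 0.6}])

```text
t: 15.83
eef_pos: [0.5038, 0.0577, 0.2509]
orientation: [-2.323, -2.096, 0.008]
contact_force: [-0.2, 0.3, 0.1]
width: 0.601
```

Run:
```python
from pl import *
st(); planM([((.50,.06),.26,lean(80,42,-90),7),((.50,.06),.26,lean(80,42,-45),5)])
```

```text
t 15.83 pos [0.5038 0.0577 0.2509] F [-0.2  0.3  0.1] w 0.601
R [[0.103, 0.995, -0.012], [0.995, -0.102, 0.006], [0.005, -0.013, -1.0]]
q [-0.042  0.591 -0.23   1.682  0.152  0.898  1.137]
[0.501 0.061] 0.2598470508914014 q [-0.55  0.82  0.09  1.46  0.5   1.39  0.7 ] minq6 0.96 margin 0.6 err [0. 0.]
[0.501 0.061] 0.2598470508914014 q [-0.79  0.64  0.3   2.01  0.94  0.71  0.05] minq6 0.71 margin 0.41 err [0. 0.]
{"x":0.0003,"y":-0.0006,"z":-0.0013,"ax":0.1,"ay":-6.0,"az":0.6,"claw":0.6},
{"x":0.0001,"y":-0.0006,"z":-0.0013,"ax":0.1,"ay":-6.0,"az":0.6,"claw":0.6},
{"x":-0.0000,"y":-0.0006,"z":-0.0013,"ax":0.1,"ay":-6.0,"az":0.6,"claw":0.6},
{"x":-0.0002,"y":-0.0006,"z":-0.0013,"ax":0.1,"ay":-6.0,"az":0.6,"claw":0.6},
{"x":-0.0003,"y":-0.0006,"z":-0.0013,"ax":0.1,"ay":-6.0,"az":0.6,"claw":0.6},
{"x":-0.0004,"y":-0.0006,"z":-0.0012,"ax":0.1,"ay":-6.0,"az":0.6,"claw":0.6},
{"x":-0.0006,"y":-0.0006,"z":-0.0012,"ax":0.1,"ay":-6.0,"az":0.6,"claw":0.6},
--
{"x":0.0000,"y":0.0000,"z":0.0000,"ax":-5.5,"ay":2.3,"az":2.1,"claw":0.6},
{"x":0.0000,"y":0.0000,"z":0.0000,"ax":-5.5,"ay":2.3,"az":2.1,"claw":0.6},
{"x":0.0000,"y":0.0000,"z":0.0000,"ax":-5.5,"ay":2.3,"az":2.1,"claw":0.6},
{"x":0.0000,"y":0.0000,"z":0.0000,"ax":-5.5,"ay":2.3,"az":2.1,"claw":0.6},
{"x":0.0000,"y":0.0000,"z":0.0000,"ax":-5.5,"ay":2.3,"az":2.1,"claw":0.6},
--
```

Call:
arm_command(plan=[{"x": 0, "y": 0, "z": -0.0015, "ax": 0, "ay": -6, "az": 0.6, "claw": 0.6}, {"x": 0, "y": 0, "z": -0.0015, "ax": 0, "ay": -6, "az": 0.6, "claw": 0.6}, {"x": 0, "y": 0, "z": -0.0015, "ax": 0, "ay": -6, "az": 0.6, "claw": 0.6}, {"x": 0, "y": 0, "z": -0.0015, "ax": 0, "ay": -6, "az": 0.6, "claw": 0.6}, {"x": 0, "y": 0, "z": -0.0015, "ax": 0, "ay": -6, "az": 0.6, "claw": 0.6}, {"x": 0, "y": 0, "z": -0.0015, "ax": 0, "ay": -6, "az": 0.6, "claw": 0.6}, {"x": 0, "y": 0, "z": -0.0015, "ax": 0, "ay": -6, "az": 0.6, "claw": 0.6}])

```text
t: 16.42
eef_pos: [0.5071, 0.0513, 0.2643]
orientation: [1.949, 1.62, -0.752]
contact_force: [-0.4, -0.3, -1.1]
width: 0.6
```

Run:
```python
from pl import *
st(); planM([((.50,.06),.26,lean(80,42,-45),5),((.5,.08),.25,lean(80,38,-10),6)])
```

```text
t 16.42 pos [0.5071 0.0513 0.2643] F [-0.4 -0.3 -1.1] w 0.6
R [[0.143, 0.985, -0.101], [0.713, -0.173, -0.679], [-0.687, 0.025, -0.727]]
q [-0.561  0.808  0.116  1.465  0.526  1.383  0.688]
[0.496 0.059] 0.2638124420434169 q [-0.8   0.63  0.3   2.02  0.94  0.71  0.05] minq6 0.71 margin 0.4 err [0. 0.]
[0.496 0.079] 0.2538124420434169 q [-0.71  0.53  0.31  2.31  2.01  0.35 -1.04] minq6 0.26 margin 0.11 err [0. 0.]
{"x":0.0016,"y":-0.0017,"z":-0.0004,"ax":-5.2,"ay":2.6,"az":2.0,"claw":0.6},
{"x":0.0016,"y":-0.0017,"z":-0.0005,"ax":-5.2,"ay":2.6,"az":2.0,"claw":0.6},
{"x":0.0016,"y":-0.0017,"z":-0.0006,"ax":-5.2,"ay":2.6,"az":2.0,"claw":0.6},
{"x":0.0015,"y":-0.0017,"z":-0.0007,"ax":-5.2,"ay":2.6,"az":2.0,"claw":0.6},
{"x":0.0015,"y":-0.0017,"z":-0.0008,"ax":-5.2,"ay":2.6,"az":2.0,"claw":0.6},
--
{"x":0.0036,"y":-0.0009,"z":-0.0006,"ax":-1.1,"ay":3.6,"az":1.3,"claw":0.6},
{"x":0.0036,"y":-0.0009,"z":-0.0004,"ax":-1.1,"ay":3.6,"az":1.3,"claw":0.6},
{"x":0.0036,"y":-0.0010,"z":-0.0002,"ax":-1.1,"ay":3.6,"az":1.3,"claw":0.6},
{"x":0.0036,"y":-0.0011,"z":0.0000,"ax":-1.1,"ay":3.6,"az":1.3,"claw":0.6},
{"x":0.0035,"y":-0.0012,"z":0.0002,"ax":-1.1,"ay":3.6,"az":1.3,"claw":0.6},
{"x":0.0035,"y":-0.0013,"z":0.0004,"ax":-1.1,"ay":3.6,"az":1.3,"claw":0.6},
--
```

Call:
arm_command(plan=[{"x": 0.0016, "y": -0.0017, "z": -0.0005, "ax": -5.2, "ay": 2.6, "az": 2, "claw": 0.6}, {"x": 0.0016, "y": -0.0017, "z": -0.0005, "ax": -5.2, "ay": 2.6, "az": 2, "claw": 0.6}, {"x": 0.0016, "y": -0.0017, "z": -0.0005, "ax": -5.2, "ay": 2.6, "az": 2, "claw": 0.6}, {"x": 0.0015, "y": -0.0017, "z": -0.0007, "ax": -5.2, "ay": 2.6, "az": 2, "claw": 0.6}, {"x": 0.0015, "y": -0.0017, "z": -0.0007, "ax": -5.2, "ay": 2.6, "az": 2, "claw": 0.6}])

```text
t: 16.83
eef_pos: [0.499, 0.0647, 0.2516]
orientation: [1.84, 1.562, -0.097]
contact_force: [2.6, -0.3, -0.2]
width: 0.599
```

Run:
```python
from pl import *
st(); planM([((.50,.08),.25,lean(80,40,-20),6),((.5,.09),.24,lean(80,36,0),5),(W(-.18),.13,tm(80,-20),8)])
```

```text
t 16.83 pos [0.499  0.0647 0.2516] F [ 2.6 -0.3 -0.2] w 0.599
R [[0.266, 0.888, 0.376], [0.834, -0.017, -0.551], [-0.483, 0.46, -0.745]]
q [-0.787  0.649  0.286  2.008  0.942  0.714  0.054]
[0.499 0.078] 0.25347912504665915 q [-0.88  0.6   0.5   2.25  1.68  0.32 -0.74] minq6 0.32 margin 0.17 err [0. 0.]
[0.499 0.088] 0.24347912504665914 q [-0.5   0.51  0.08  2.34  2.21  0.39 -1.21] minq6 0.32 margin 0.08 err [0. 0.]
[0.387 0.23 ] 0.13347912504665915 q [-0.85  0.7   0.07  2.31  1.87  0.25 -1.26] minq6 0.25 margin 0.06 err [0. 0.]
{"x":0.0023,"y":-0.0000,"z":-0.0011,"ax":-1.3,"ay":2.5,"az":1.1,"claw":0.6},
{"x":0.0024,"y":-0.0000,"z":-0.0010,"ax":-1.3,"ay":2.5,"az":1.1,"claw":0.6},
{"x":0.0024,"y":-0.0001,"z":-0.0009,"ax":-1.3,"ay":2.5,"az":1.1,"claw":0.6},
{"x":0.0024,"y":-0.0001,"z":-0.0008,"ax":-1.3,"ay":2.5,"az":1.1,"claw":0.6},
{"x":0.0025,"y":-0.0001,"z":-0.0007,"ax":-1.3,"ay":2.5,"az":1.1,"claw":0.6},
{"x":0.0025,"y":-0.0002,"z":-0.0006,"ax":-1.3,"ay":2.5,"az":1.1,"claw":0.6},
--
{"x":0.0023,"y":-0.0013,"z":0.0009,"ax":0.4,"ay":2.6,"az":0.8,"claw":0.6},
{"x":0.0023,"y":-0.0014,"
[... 188 characters left out ...]
claw":0.6},
{"x":0.0021,"y":-0.0014,"z":0.0013,"ax":0.4,"ay":2.6,"az":0.8,"claw":0.6},
--
{"x":0.0151,"y":-0.0217,"z":0.0012,"ax":2.0,"ay":-0.0,"az":0.0,"claw":0.6},
{"x":0.0151,"y":-0.0217,"z":0.0020,"ax":2.0,"ay":0.0,"az":-0.0,"claw":0.6},
{"x":0.0151,"y":-0.0216,"z":0.0027,"ax":2.0,"ay":-0.0,"az":0.0,"claw":0.6},
{"x":0.0151,"y":-0.0215,"z":0.0035,"ax":2.0,"ay":0.0,"az":-0.0,"claw":0.6},
{"x":0.0151,"y":-0.0213,"z":0.0042,"ax":2.0,"ay":-0.0,"az":0.0,"claw":0.6},
{"x":0.0151,"y":-0.0212,"z":0.0050,"ax":2.0,"ay":0.0,"az":-0.0,"claw":0.6},
{"x":0.0151,"y":-0.0210,"z":0.0057,"ax":2.0,"ay":0.0,"az":-0.0,"claw":0.6},
{"x":0.0151,"y":-0.0208,"z":0.0064,"ax":2.0,"ay":-0.0,"az":0.0,"claw":0.6},
--
```

Call:
arm_command(plan=[{"x": 0.0024, "y": 0, "z": -0.001, "ax": -1.3, "ay": 2.5, "az": 1.1, "claw": 0.6}, {"x": 0.0024, "y": 0, "z": -0.001, "ax": -1.3, "ay": 2.5, "az": 1.1, "claw": 0.6}, {"x": 0.0024, "y": 0, "z": -0.001, "ax": -1.3, "ay": 2.5, "az": 1.1, "claw": 0.6}, {"x": 0.0024, "y": 0, "z": -0.001, "ax": -1.3, "ay": 2.5, "az": 1.1, "claw": 0.6}, {"x": 0.0024, "y": 0, "z": -0.001, "ax": -1.3, "ay": 2.5, "az": 1.1, "claw": 0.6}, {"x": 0.0024, "y": 0, "z": -0.001, "ax": -1.3, "ay": 2.5, "az": 1.1, "claw": 0.6}])

```text
t: 17.33
eef_pos: [0.4955, 0.0823, 0.249]
orientation: [1.887, 1.598, 0.299]
contact_force: [-0.0, 0.1, 0.4]
width: 0.602
```

Run:
```python
from pl import *
st(); planM([((.5,.09),.24,lean(80,36,0),5)])
```

```text
t 17.33 pos [0.4955 0.0823 0.249 ] F [-0.   0.1  0.4] w 0.602
R [[0.235, 0.8, 0.552], [0.945, -0.056, -0.321], [-0.226, 0.597, -0.77]]
q [-0.867  0.592  0.463  2.251  1.641  0.336 -0.697]
[0.501 0.087] 0.2437085681073134 q [-0.49  0.51  0.07  2.34  2.19  0.39 -1.19] minq6 0.33 margin 0.08 err [0. 0.]
{"x":0.0021,"y":-0.0004,"z":0.0014,"ax":0.3,"ay":2.6,"az":0.9,"claw":0.6},
{"x":0.0020,"y":-0.0005,"z":0.0015,"ax":0.3,"ay":2.6,"az":0.9,"claw":0.6},
{"x":0.0019,"y":-0.0005,"z":0.0016,"ax":0.3,"ay":2.6,"az":0.9,"claw":0.6},
{"x":0.0019,"y":-0.0005,"z":0.0017,"ax":0.3,"ay":2.6,"az":0.9,"claw":0.6},
{"x":0.0018,"y":-0.0005,"z":0.0017,"ax":0.3,"ay":2.6,"az":0.9,"claw":0.6},
--
```

Call:
arm_command(plan=[{"x": 0.002, "y": -0.0005, "z": 0.0015, "ax": 0.4, "ay": 2.6, "az": 0.9, "claw": 0.6}, {"x": 0.002, "y": -0.0005, "z": 0.0015, "ax": 0.4, "ay": 2.6, "az": 0.9, "claw": 0.6}, {"x": 0.002, "y": -0.0005, "z": 0.0015, "ax": 0.4, "ay": 2.6, "az": 0.9, "claw": 0.6}, {"x": 0.002, "y": -0.0005, "z": 0.0015, "ax": 0.4, "ay": 2.6, "az": 0.9, "claw": 0.6}, {"x": 0.002, "y": -0.0005, "z": 0.0015, "ax": 0.4, "ay": 2.6, "az": 0.9, "claw": 0.6}])

```text
t: 17.75
eef_pos: [0.4979, 0.0947, 0.2393]
orientation: [2.005, 1.699, 0.551]
contact_force: [0.6, -0.6, -1.1]
width: 0.601
```

Run:
```python
from pl import *
dst(); planM([(W(-.16),.14,tm(80,-22),7),(W(-.178),.075,tm(80,-20),4)])
```

```text
t 17.75 pos [0.4979 0.0947 0.2393] F [ 0.6 -0.6 -1.1] w 0.601
R [[0.16, 0.806, 0.57], [0.987, -0.138, -0.083], [0.012, 0.576, -0.818]]
q [-0.479  0.51   0.049  2.325  2.186  0.371 -1.175]
disp [-0.048  -0.1169] lean 35.14219833229859 side 1.0132384257527343 yawx 80.77525378060528
[0.412 0.229] 0.14161629637561585 q [-0.85  0.7   0.11  2.27  1.81  0.24 -1.16] minq6 0.24 margin 0.09 err [0. 0.]
[0.394 0.232] 0.07661629637561583 q [-0.7   0.85 -0.17  2.33  2.06  0.47 -1.48] minq6 0.31 margin 0.09 err [0. 0.]
{"x":0.0167,"y":-0.0212,"z":0.0027,"ax":1.9,"ay":-0.1,"az":0.0,"claw":0.6},
{"x":0.0167,"y":-0.0211,"z":0.0033,"ax":1.9,"ay":-0.1,"az":0.0,"claw":0.6},
{"x":0.0167,"y":-0.0210,"z":0.0040,"ax":1.9,"ay":-0.1,"az":0.0,"claw":0.6},
{"x":0.0167,"y":-0.0209,"z":0.0046,"ax":1.9,"ay":-0.1,"az":0.0,"claw":0.6},
{"x":0.0167,"y":-0.0207,"z":0.0053,"ax":1.9,"ay":-0.1,"az":0.0,"claw":0.6},
{"x":0.0167,"y":-0.0205,"z":0.0059,"ax":1.9,"ay":-0.1,"az":0.0,"claw":0.6},
{"x":0.0167,"y":-0.0204,"z":0.0065,"ax":1.9,"ay":-0.1,"az":0.0,"claw":0.6},
--
{"x":0.0000,"y":-0.0103,"z":0.0134,"ax":0.5,"ay":0.0,"az":0.0,"claw":0.6},
{"x":0.0000,"y":-0.0101,"z":0.0135,"ax":0.5,"ay":0.0,"az":-0.0,"claw":0.6},
{"x":-0.0000,"y":-0.0100,"z":0.0136,"ax":0.5,"ay":0.0,"az":-0.0,"claw":0.6},
{"x":0.0000,"y":-0.0099,"z":0.0136,"ax":0.5,"ay":-0.0,"az":0.0,"claw":0.6},
--
```

Call:
arm_command(plan=[{"x": 0.0167, "y": -0.0212, "z": 0.003, "ax": 1.7, "ay": 0, "az": 0, "claw": 0.6}, {"x": 0.0167, "y": -0.0212, "z": 0.0033, "ax": 1.7, "ay": 0, "az": 0, "claw": 0.6}, {"x": 0.0167, "y": -0.021, "z": 0.004, "ax": 1.7, "ay": 0, "az": 0, "claw": 0.6}, {"x": 0.0167, "y": -0.021, "z": 0.0046, "ax": 1.7, "ay": 0, "az": 0, "claw": 0.6}, {"x": 0.0167, "y": -0.0207, "z": 0.0053, "ax": 1.7, "ay": 0, "az": 0, "claw": 0.6}, {"x": 0.0167, "y": -0.0205, "z": 0.006, "ax": 1.7, "ay": 0, "az": 0, "claw": 0.6}, {"x": 0.0167, "y": -0.0205, "z": 0.0065, "ax": 1.7, "ay": 0, "az": 0, "claw": 0.6}])

```text
t: 18.33
eef_pos: [0.4094, 0.2241, 0.1378]
orientation: [2.172, 1.798, 0.384]
contact_force: [-0.6, 0.8, -0.7]
width: 0.597
```

Run:
```python
from pl import *
dst(); planM([(W(-.183),.08,tm(80,-20),5),(W(-.183),.022,tm(80,-20),4)])
```

```text
t 18.33 pos [0.4094 0.2241 0.1378] F [-0.6  0.8 -0.7] w 0.597
R [[0.184, 0.904, 0.386], [0.983, -0.176, -0.056], [0.017, 0.389, -0.921]]
q [-7.760e-01  7.050e-01 -2.000e-03  2.304e+00  1.914e+00  3.380e-01
 -1.288e+00]
disp [-0.1576 -0.0048] lean 22.930048427068083 side 0.6830722562874861 yawx 79.41173471143334
[0.389 0.234] 0.08034070917276291 q [-0.72  0.84 -0.17  2.34  2.05  0.48 -1.48] minq6 0.37 margin 0.08 err [0. 0.]
[0.389 0.234] 0.02234070917276291 q [-0.66  1.   -0.28  2.36  2.19  0.65 -1.63] minq6 0.52 margin 0.06 err [0. 0.]
{"x":0.0007,"y":-0.0092,"z":0.0087,"ax":0.6,"ay":-0.1,"az":-0.2,"claw":0.6},
{"x":0.0008,"y":-0.0091,"z":0.0088,"ax":0.6,"ay":-0.1,"az":-0.2,"claw":0.6},
{"x":0.0008,"y":-0.0090,"z":0.0089,"ax":0.6,"ay":-0.1,"az":-0.2,"claw":0.6},
{"x":0.0009,"y":-0.0089,"z":0.0090,"ax":0.6,"ay":-0.1,"az":-0.2,"claw":0.6},
{"x":0.0009,"y":-0.0088,"z":0.0090,"ax":0.6,"ay":-0.1,"az":-0.2,"claw":0.6},
--
{"x":-0.0000,"y":-0.0050,"z":0.0136,"ax":0.0,"ay":0.0,"az":0.0,"claw":0.6},
{"x":-0.0000,"y":-0.0050,"z":0.0136,"ax":0.0,"ay":0.0,"az":0.0,"claw":0.6},
{"x":-0.0000,"y":-0.0050,"z":0.0136,"ax":0.0,"ay":0.0,"az":0.0,"claw":0.6},
{"x":-0.0000,"y":-0.0050,"z":0.0136,"ax":0.0,"ay":0.0,"az":0.0,"claw":0.6},
--
```

Call:
arm_command(plan=[{"x": 0.0008, "y": -0.0092, "z": 0.0087, "ax": 0.6, "ay": 0, "az": 0, "claw": 0.6}, {"x": 0.0008, "y": -0.0091, "z": 0.0088, "ax": 0.6, "ay": 0, "az": 0, "claw": 0.6}, {"x": 0.0008, "y": -0.009, "z": 0.009, "ax": 0.6, "ay": 0, "az": 0, "claw": 0.6}, {"x": 0.0009, "y": -0.009, "z": 0.009, "ax": 0.6, "ay": 0, "az": 0, "claw": 0.6}, {"x": 0.0009, "y": -0.009, "z": 0.009, "ax": 0.6, "ay": 0, "az": 0, "claw": 0.6}, {"x": 0, "y": 0, "z": 0, "ax": 0, "ay": 0, "az": 0, "claw": 0.6}])

```text
t: 18.83
eef_pos: [0.3805, 0.24, 0.0744]
orientation: [2.209, 1.841, 0.336]
contact_force: [0.3, 0.4, 0.7]
width: 0.602
```

Run:
```python
from pl import *
dst(); planM([(W(-.183),.023,tm(80,-20),4)])
```

```text
t 18.83 pos [0.3805 0.24   0.0744] F [0.3 0.4 0.7] w 0.602
R [[0.177, 0.927, 0.33], [0.984, -0.173, -0.041], [0.019, 0.332, -0.943]]
q [-0.705  0.853 -0.209  2.346  2.074  0.497 -1.523]
disp [-0.1889  0.0058] lean 19.37232196659774 side 0.9532209708481997 yawx 79.78618496331273
[0.389 0.236] 0.02211311662911792 q [-0.66  1.   -0.27  2.35  2.18  0.65 -1.63] minq6 0.54 margin 0.07 err [0. 0.]
{"x":-0.0017,"y":-0.0029,"z":0.0126,"ax":-0.2,"ay":-0.2,"az":-0.1,"claw":0.6},
{"x":-0.0016,"y":-0.0029,"z":0.0126,"ax":-0.2,"ay":-0.2,"az":-0.1,"claw":0.6},
{"x":-0.0016,"y":-0.0029,"z":0.0126,"ax":-0.2,"ay":-0.2,"az":-0.1,"claw":0.6},
{"x":-0.0015,"y":-0.0030,"z":0.0126,"ax":-0.2,"ay":-0.2,"az":-0.1,"claw":0.6},
--
```

Call:
arm_command(plan=[{"x": -0.0017, "y": -0.004, "z": 0.0125, "ax": -0.2, "ay": -0.2, "az": 0, "claw": 0.6}, {"x": -0.0017, "y": -0.004, "z": 0.0125, "ax": -0.2, "ay": -0.2, "az": 0, "claw": 0.6}, {"x": -0.0017, "y": -0.004, "z": 0.0125, "ax": -0.2, "ay": -0.2, "az": 0, "claw": 0.6}, {"x": -0.0015, "y": -0.0035, "z": 0.012, "ax": -0.2, "ay": -0.2, "az": 0, "claw": 0.6}, {"x": 0, "y": 0, "z": 0, "ax": 0, "ay": 0, "az": 0, "claw": 0.6}])

```text
t: 19.25
eef_pos: [0.3829, 0.2334, 0.0223]
orientation: [2.195, 1.823, 0.333]
contact_force: [0.8, 0.5, 0.7]
width: 0.599
```

Run:
```python
from pl import *
dst(); snap("scene","sc10"); crop("sc10",200,90,400,230,4,"sc10c"); planM([(W(-.12),.025,tm(80,-25),7)])
```

```text
t 19.25 pos [0.3829 0.2334 0.0223] F [0.8 0.5 0.7] w 0.599
R [[0.183, 0.922, 0.343], [0.983, -0.173, -0.058], [0.005, 0.347, -0.938]]
q [-0.664  1.004 -0.288  2.365  2.188  0.671 -1.658]
disp [-0.1854 -0.0003] lean 20.33114515154619 side 0.11013615043148049 yawx 79.47929483439206
[0.45  0.225] 0.0238171661251087 q [-0.62  1.01 -0.21  2.27  2.21  0.65 -1.55] minq6 0.65 margin 0.07 err [0. 0.]
{"x":0.0001,"y":0.0089,"z":0.0030,"ax":-0.7,"ay":-0.0,"az":-0.1,"claw":0.6},
{"x":0.0001,"y":0.0088,"z":0.0031,"ax":-0.7,"ay":-0.0,"az":-0.1,"claw":0.6},
{"x":0.0001,"y":0.0088,"z":0.0032,"ax":-0.7,"ay":-0.0,"az":-0.1,"claw":0.6},
{"x":0.0001,"y":0.0087,"z":0.0033,"ax":-0.7,"ay":-0.0,"az":-0.1,"claw":0.6},
{"x":0.0001,"y":0.0087,"z":0.0034,"ax":-0.7,"ay":-0.0,"az":-0.1,"claw":0.6},
{"x":0.0000,"y":0.0087,"z":0.0035,"ax":-0.7,"ay":-0.0,"az":-0.1,"claw":0.6},
{"x":0.0000,"y":0.0086,"z":0.0036,"ax":-0.7,"ay":-0.0,"az":-0.1,"claw":0.6},
--
```

View pics/sc10c.png

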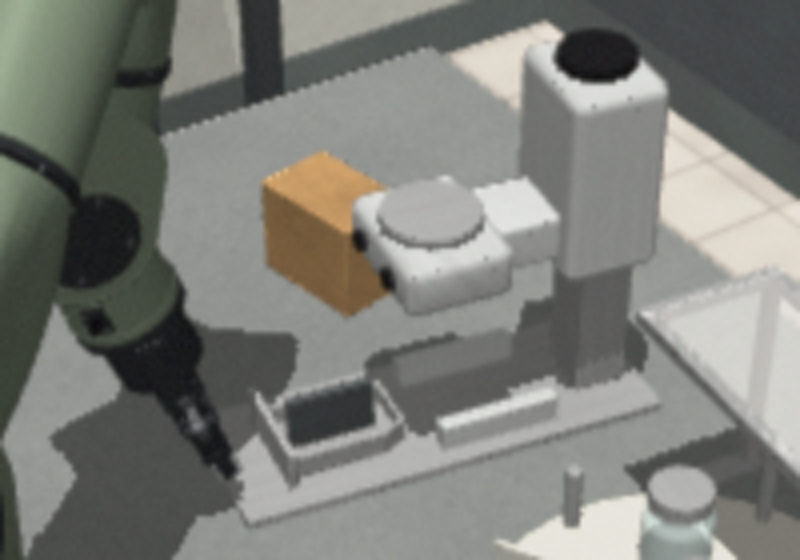

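The tool sits leaned back behind the front plate, and the tray is on the apron just before the rails. I start pushing.

Call:
arm_command(plan=[{"x": 0, "y": 0.006, "z": 0.002, "ax": -0.5, "ay": 0, "az": 0, "claw": 0.6}, {"x": 0, "y": 0.0085, "z": 0.003, "ax": -0.7, "ay": 0, "az": 0, "claw": 0.6}, {"x": 0, "y": 0.007, "z": 0.0025, "ax": -0.7, "ay": 0, "az": 0, "claw": 0.6}, {"x": 0, "y": 0.007, "z": 0.0025, "ax": -0.7, "ay": 0, "az": 0, "claw": 0.6}, {"x": 0, "y": 0.007, "z": 0.0025, "ax": -0.7, "ay": 0, "az": 0, "claw": 0.6}, {"x": 0, "y": 0.007, "z": 0.0025, "ax": -0.7, "ay": 0, "az": 0, "claw": 0.6}])

```text
t: 19.8
eef_pos: [0.4323, 0.2251, 0.0295]
orientation: [2.142, 1.78, 0.401]
contact_force: [-0.9, 0.3, -1.0]
width: 0.601
```

Run:
```python
from pl import *
dst(); planM([(W(-.105),.025,tm(80,-28),5)])
```

```text
t 19.8 pos [0.4323 0.2251 0.0295] F [-0.9  0.3 -1. ] w 0.601
R [[0.181, 0.892, 0.415], [0.983, -0.168, -0.07], [0.007, 0.42, -0.907]]
q [-0.635  0.997 -0.229  2.305  2.207  0.676 -1.596]
disp [-1.353e-01  1.000e-04] lean 24.859926178752936 side 0.19954997773027522 yawx 79.55041343495353
[0.465 0.222] 0.024443639292153575 q [-0.62  1.02 -0.2   2.27  2.23  0.71 -1.58] minq6 0.68 margin 0.12 err [0. 0.]
{"x":0.0000,"y":0.0051,"z":0.0034,"ax":-0.6,"ay":-0.0,"az":-0.1,"claw":0.6},
{"x":0.0000,"y":0.0051,"z":0.0034,"ax":-0.6,"ay":-0.0,"az":-0.1,"claw":0.6},
{"x":0.0000,"y":0.0050,"z":0.0035,"ax":-0.6,"ay":-0.0,"az":-0.1,"claw":0.6},
{"x":-0.0000,"y":0.0050,"z":0.0035,"ax":-0.6,"ay":-0.0,"az":-0.1,"claw":0.6},
{"x":-0.0000,"y":0.0050,"z":0.0036,"ax":-0.6,"ay":-0.0,"az":-0.1,"claw":0.6},
--
```

Call:
arm_command(plan=[{"x": 0, "y": 0.0045, "z": 0.0055, "ax": -0.6, "ay": 0, "az": 0, "claw": 0.6}, {"x": 0, "y": 0.0045, "z": 0.0055, "ax": -0.6, "ay": 0, "az": 0, "claw": 0.6}, {"x": 0, "y": 0.005, "z": 0.004, "ax": -0.6, "ay": 0, "az": 0, "claw": 0.6}, {"x": 0, "y": 0.005, "z": 0.004, "ax": -0.6, "ay": 0, "az": 0, "claw": 0.6}, {"x": 0, "y": 0.005, "z": 0.004, "ax": -0.6, "ay": 0, "az": 0, "claw": 0.6}])

```text
t: 20.22
eef_pos: [0.4668, 0.2189, 0.0189]
orientation: [2.102, 1.747, 0.447]
contact_force: [-1.6, 1.1, 1.0]
width: 0.602
```

Run:
```python
from pl import *
dst(); planM([(W(-.06),.025,tm(80,-34),7)])
snap("scene","sc11"); crop("sc11",200,90,400,230,4,"sc11c")
```

```text
t 20.22 pos [0.4668 0.2189 0.0189] F [-1.6  1.1  1. ] w 0.602
R [[0.181, 0.866, 0.466], [0.983, -0.163, -0.079], [0.008, 0.472, -0.881]]
q [-0.608  1.038 -0.208  2.259  2.247  0.722 -1.588]
disp [-0.1002 -0.    ] lean 28.19322334550421 side 0.18836152425826924 yawx 79.56790356737667
[0.509 0.214] 0.024815106800980286 q [-0.6   1.06 -0.17  2.22  2.27  0.79 -1.58] minq6 0.73 margin 0.17 err [0. 0.]
{"x":0.0001,"y":0.0055,"z":0.0019,"ax":-0.8,"ay":-0.0,"az":-0.1,"claw":0.6},
{"x":0.0000,"y":0.0054,"z":0.0020,"ax":-0.8,"ay":-0.0,"az":-0.1,"claw":0.6},
{"x":0.0000,"y":0.0054,"z":0.0021,"ax":-0.8,"ay":-0.0,"az":-0.1,"claw":0.6},
{"x":0.0000,"y":0.0054,"z":0.0022,"ax":-0.8,"ay":-0.0,"az":-0.1,"claw":0.6},
{"x":0.0000,"y":0.0054,"z":0.0023,"ax":-0.8,"ay":-0.0,"az":-0.1,"claw":0.6},
{"x":0.0000,"y":0.0053,"z":0.0023,"ax":-0.8,"ay":-0.0,"az":-0.1,"claw":0.6},
{"x":0.0000,"y":0.0053,"z":0.0024,"ax":-0.8,"ay":-0.0,"az":-0.1,"claw":0.6},
--
```

View pics/sc11c.png

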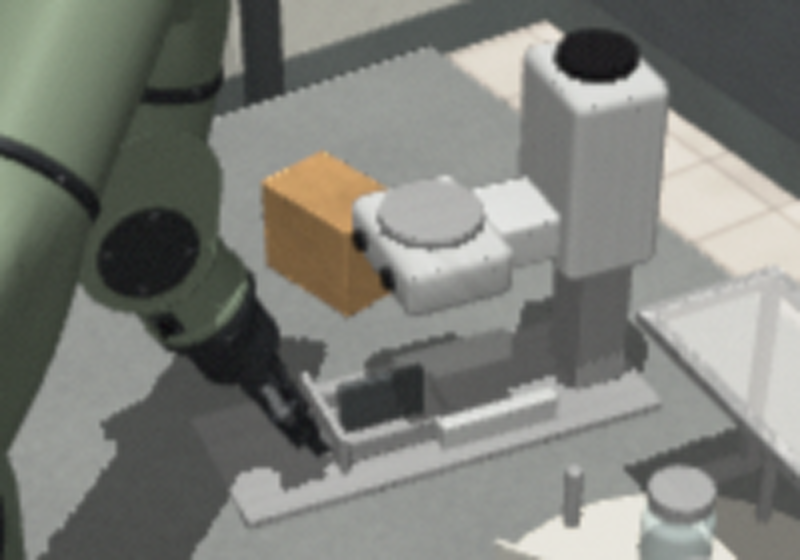

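Call:
arm_command(plan=[{"x": 0, "y": 0.0055, "z": 0.002, "ax": -0.8, "ay": 0, "az": 0, "claw": 0.6}, {"x": 0, "y": 0.0055, "z": 0.0022, "ax": -0.8, "ay": 0, "az": 0, "claw": 0.6}, {"x": 0, "y": 0.0055, "z": 0.0025, "ax": -0.8, "ay": 0, "az": 0, "claw": 0.6}, {"x": 0, "y": 0.0055, "z": 0.0028, "ax": -0.8, "ay": 0, "az": 0, "claw": 0.6}, {"x": 0, "y": 0.0055, "z": 0.003, "ax": -0.8, "ay": 0, "az": 0, "claw": 0.6}, {"x": 0, "y": 0.0055, "z": 0.003, "ax": -0.8, "ay": 0, "az": 0, "claw": 0.6}])

```text
t: 20.77
eef_pos: [0.5065, 0.2113, 0.0221]
orientation: [2.038, 1.693, 0.517]
contact_force: [-0.7, 0.6, -0.3]
width: 0.601
```

Run:
```python
from pl import *
dst(); planM([(W(-.025),.023,tm(80,-38),6)])
```

```text
t 20.77 pos [0.5065 0.2113 0.0221] F [-0.7  0.6 -0.3] w 0.601
R [[0.181, 0.819, 0.544], [0.983, -0.155, -0.094], [0.007, 0.552, -0.834]]
q [-0.595  1.061 -0.176  2.219  2.278  0.786 -1.583]
disp [-0.0598 -0.0006] lean 33.48767547851037 side 0.09719005137820247 yawx 79.54972862983458
[0.544 0.207] 0.02344953062586105 q [-0.59  1.09 -0.15  2.17  2.31  0.84 -1.57] minq6 0.79 margin 0.21 err [0. 0.]
{"x":0.0001,"y":0.0049,"z":0.0031,"ax":-0.8,"ay":-0.0,"az":-0.1,"claw":0.6},
{"x":0.0001,"y":0.0049,"z":0.0031,"ax":-0.8,"ay":-0.0,"az":-0.1,"claw":0.6},
{"x":0.0001,"y":0.0048,"z":0.0032,"ax":-0.8,"ay":-0.0,"az":-0.1,"claw":0.6},
{"x":0.0001,"y":0.0048,"z":0.0033,"ax":-0.8,"ay":-0.0,"az":-0.1,"claw":0.6},
{"x":0.0001,"y":0.0048,"z":0.0033,"ax":-0.8,"ay":-0.0,"az":-0.1,"claw":0.6},
{"x":0.0001,"y":0.0047,"z":0.0034,"ax":-0.8,"ay":-0.0,"az":-0.1,"claw":0.6},
--
```

Call:
arm_command(plan=[{"x": 0, "y": 0.005, "z": 0.0033, "ax": -0.8, "ay": 0, "az": 0, "claw": 0.6}, {"x": 0, "y": 0.005, "z": 0.0033, "ax": -0.8, "ay": 0, "az": 0, "claw": 0.6}, {"x": 0, "y": 0.005, "z": 0.0033, "ax": -0.8, "ay": 0, "az": 0, "claw": 0.6}, {"x": 0, "y": 0.0045, "z": 0.0033, "ax": -0.8, "ay": 0, "az": 0, "claw": 0.6}, {"x": 0, "y": 0.0035, "z": 0.0025, "ax": -0.5, "ay": 0, "az": 0, "claw": 0.6}])

```text
t: 21.18
eef_pos: [0.5372, 0.2056, 0.0227]
orientation: [1.987, 1.65, 0.57]
contact_force: [-0.9, 0.3, -0.8]
width: 0.6
```

Run:
```python
from pl import *
dst(); planM([(W(-.005),.023,tm(80,-38),10)])
snap("scene","sc12"); crop("sc12",230,120,400,230,4.5,"sc12c");snap("side","s12"); crop("s12",300,110,420,220,5,"s12c")
```

```text
t 21.18 pos [0.5372 0.2056 0.0227] F [-0.9  0.3 -0.8] w 0.6
R [[0.181, 0.778, 0.602], [0.983, -0.148, -0.105], [0.007, 0.611, -0.792]]
q [-0.584  1.087 -0.153  2.184  2.305  0.84  -1.584]
disp [-0.0286 -0.0008] lean 37.640975305710164 side 0.05420181895904137 yawx 79.5501789938162
[0.563 0.203] 0.023940469173175792 q [-0.56  1.08 -0.12  2.12  2.31  0.79 -1.53] minq6 0.79 margin 0.24 err [0. 0.]
{"x":0.0001,"y":0.0019,"z":0.0014,"ax":-0.0,"ay":-0.0,"az":-0.1,"claw":0.6},
{"x":0.0001,"y":0.0019,"z":0.0014,"ax":-0.0,"ay":-0.0,"az":-0.1,"claw":0.6},
{"x":0.0001,"y":0.0019,"z":0.0014,"ax":-0.0,"ay":-0.0,"az":-0.1,"claw":0.6},
{"x":0.0001,"y":0.0019,"z":0.0014,"ax":-0.0,"ay":-0.0,"az":-0.1,"claw":0.6},
{"x":0.0001,"y":0.0019,"z":0.0014,"ax":-0.0,"ay":-0.0,"az":-0.1,"claw":0.6},
{"x":0.0001,"y":0.0019,"z":0.0014,"ax":-0.0,"ay":-0.0,"az":-0.1,"claw":0.6},
{"x":0.0001,"y":0.0019,"z":0.0014,"ax":-0.0,"ay":-0.0,"az":-0.1,"claw":0.6},
{"x":0.0001,"y":0.0019,"z":0.0014,"ax":-0.0,"ay":-0.0,"az":-0.1,"claw":0.6},
{"x":0.0001,"y":0.0019,"z":0.0014,"ax":-0.0,"ay":-0.0,"az":-0.1,"claw":0.6},
{"x":0.0001,"y":0.0019,"z":0.0014,"ax":-0.0,"ay":-0.0,"az":-0.1,"claw":0.6},
--
```

View pics/sc12c.png

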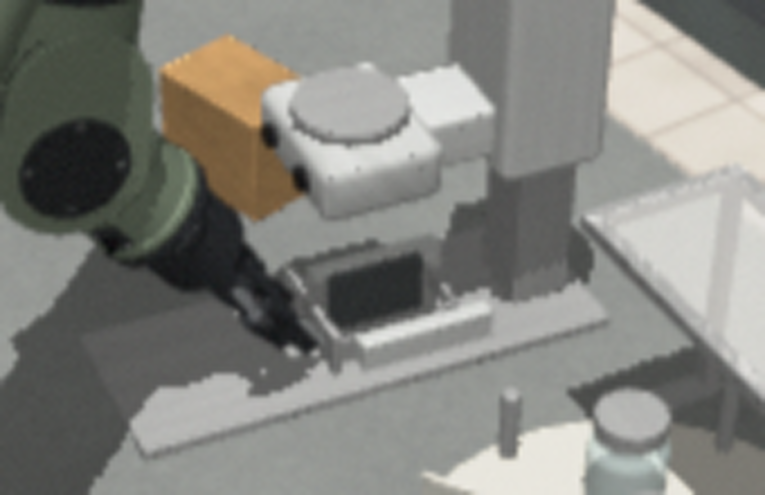

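The plate is about 10 mm short of the rail ends (gap at 335–360 px). I'll go in small steps and watch the force.

Call:
arm_command(plan=[{"x": 0, "y": 0.0018, "z": 0.0014, "ax": 0, "ay": 0, "az": 0, "claw": 0.6}, {"x": 0, "y": 0.0018, "z": 0.0014, "ax": 0, "ay": 0, "az": 0, "claw": 0.6}, {"x": 0, "y": 0.0018, "z": 0.0014, "ax": 0, "ay": 0, "az": 0, "claw": 0.6}, {"x": 0, "y": 0.0015, "z": 0.0012, "ax": 0, "ay": 0, "az": 0, "claw": 0.6}])

```text
t: 21.62
eef_pos: [0.5458, 0.2042, 0.0226]
orientation: [1.988, 1.651, 0.569]
contact_force: [-1.2, -0.1, -0.5]
width: 0.603
```

Call:
arm_command(plan=[{"x": 0, "y": 0.0015, "z": 0.0011, "ax": 0, "ay": 0, "az": 0, "claw": 0.6}])

```text
t: 21.7
eef_pos: [0.5479, 0.2038, 0.0227]
orientation: [1.988, 1.651, 0.569]
contact_force: [-0.4, -0.4, -0.8]
width: 0.596
```

Call:
arm_command(plan=[{"x": 0, "y": 0.0015, "z": 0.0011, "ax": 0, "ay": 0, "az": 0, "claw": 0.6}])

```text
t: 21.78
eef_pos: [0.5499, 0.2034, 0.0228]
orientation: [1.988, 1.651, 0.569]
contact_force: [-0.3, 0.0, -0.0]
width: 0.598
```

Call:
arm_command(plan=[{"x": 0, "y": 0.001, "z": 0.0008, "ax": 0, "ay": 0, "az": 0, "claw": 0.6}])

```text
t: 21.87
eef_pos: [0.5514, 0.2031, 0.0228]
orientation: [1.988, 1.651, 0.569]
contact_force: [-1.1, -0.4, -0.8]
width: 0.596
```

Call:
arm_command(plan=[{"x": 0, "y": 0.001, "z": 0.0008, "ax": 0, "ay": 0, "az": 0, "claw": 0.6}])

```text
t: 21.95
eef_pos: [0.5528, 0.2028, 0.0228]
orientation: [1.988, 1.651, 0.569]
contact_force: [-0.3, -0.1, -0.1]
width: 0.601
```

Call:
arm_command(plan=[{"x": 0, "y": 0.0006, "z": 0.0005, "ax": 0, "ay": 0, "az": 0, "claw": 0.6}])

```text
t: 22.03
eef_pos: [0.5534, 0.2027, 0.0226]
orientation: [1.989, 1.652, 0.569]
contact_force: [-9.4, 0.5, 4.7]
width: 0.6
```

The force jumped to 9 N as the plate met the rail ends. One more tiny step, then I look.

Call:
arm_command(plan=[{"x": 0, "y": 0.0004, "z": 0.0003, "ax": 0, "ay": 0, "az": 0, "claw": 0.6}])

```text
t: 22.12
eef_pos: [0.5534, 0.2028, 0.0225]
orientation: [1.989, 1.653, 0.568]
contact_force: [-9.4, 0.5, 7.8]
width: 0.598
```

Run:
```python
from pl import *
dst(); planM([(W(-.06),.03,tm(80,-36),4),(W(-.15),.06,tm(80,-30),6)])
snap("scene","sc13"); crop("sc13",230,120,400,230,4.5,"sc13c")
```

```text
t 22.12 pos [0.5534 0.2028 0.0225] F [-9.4  0.5  7.8] w 0.598
R [[0.18, 0.78, 0.599], [0.984, -0.148, -0.104], [0.007, 0.608, -0.794]]
q [-0.563  1.082 -0.136  2.141  2.308  0.794 -1.544]
disp [-0.0122 -0.0009] lean 37.42418434453561 side 0.0842968969082462 yawx 79.60403214637289
[0.509 0.213] 0.030904475299123775 q [-0.62  1.06 -0.17  2.25  2.28  0.85 -1.61] minq6 0.81 margin 0.17 err [0. 0.]
[0.42  0.228] 0.060904475299123774 q [-0.72  0.96 -0.24  2.39  2.17  0.8  -1.67] minq6 0.8 margin 0.03 err [0. 0.]
{"x":0.0001,"y":-0.0084,"z":-0.0088,"ax":0.4,"ay":-0.0,"az":-0.1,"claw":0.6},
{"x":0.0002,"y":-0.0084,"z":-0.0087,"ax":0.4,"ay":-0.0,"az":-0.1,"claw":0.6},
{"x":0.0002,"y":-0.0085,"z":-0.0087,"ax":0.4,"ay":-0.0,"az":-0.1,"claw":0.6},
{"x":0.0002,"y":-0.0085,"z":-0.0086,"ax":0.4,"ay":-0.0,"az":-0.1,"claw":0.6},
--
{"x":-0.0000,"y":-0.0092,"z":-0.0129,"ax":1.0,"ay":-0.0,"az":0.0,"claw":0.6},
{"x":0.0000,"y":-0.0094,"z":-0.0127,"ax":1.0,"ay":0.0,"az":-0.0,"claw":0.6},
{"x":-0.0000,"y":-0.0096,"z":-0.0125,"ax":1.0,"ay":0.0,"az":-0.0,"claw":0.6},
{"x":-0.0000,"y":-0.0099,"z":-0.0124,"ax":1.0,"ay":0.0,"az":-0.0,"claw":0.6},
{"x":0.0000,"y":-0.0101,"z":-0.0122,"ax":1.0,"ay":0.0,"az":-0.0,"claw":0.6},
{"x":-0.0000,"y":-0.0103,"z":-0.0120,"ax":1.0,"ay":0.0,"az":0.0,"claw":0.6},
--
```

View pics/sc13c.png

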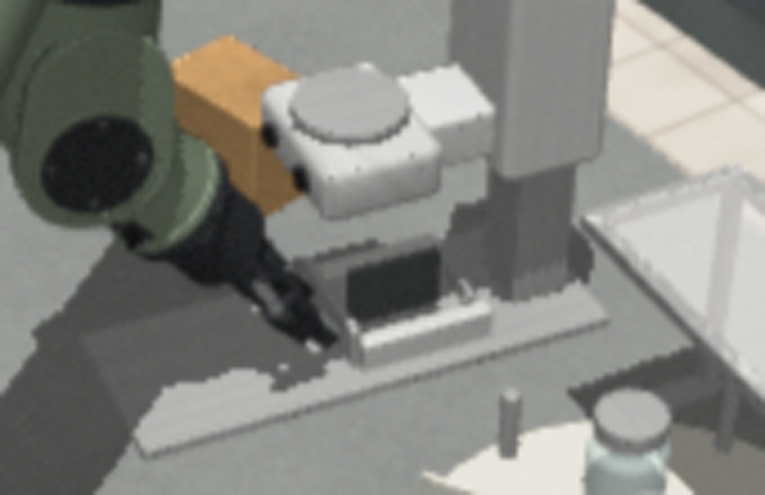

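Call:
arm_command(plan=[{"x": 0, "y": 0.0011, "z": 0.0006, "ax": 0, "ay": 0, "az": 0, "claw": 0.6}])

```text
t: 22.25
eef_pos: [0.5535, 0.2028, 0.0225]
orientation: [1.99, 1.656, 0.566]
contact_force: [-17.8, 0.9, 10.8]
width: 0.599
```

Call:
arm_command(plan=[{"x": 0, "y": -0.0084, "z": -0.0075, "ax": 0, "ay": 0, "az": 0, "claw": 0.6}, {"x": 0, "y": -0.0084, "z": -0.0087, "ax": 0, "ay": 0, "az": 0, "claw": 0.6}, {"x": 0, "y": -0.0084, "z": -0.0087, "ax": 0, "ay": 0, "az": 0, "claw": 0.6}, {"x": 0, "y": -0.0085, "z": -0.0087, "ax": 0, "ay": 0, "az": 0, "claw": 0.6}, {"x": 0, "y": -0.0092, "z": -0.0129, "ax": 1, "ay": 0, "az": 0, "claw": 0.6}, {"x": 0, "y": -0.0092, "z": -0.0129, "ax": 1, "ay": 0, "az": 0, "claw": 0.6}, {"x": 0, "y": -0.0092, "z": -0.0129, "ax": 1, "ay": 0, "az": 0, "claw": 0.6}, {"x": 0, "y": 0, "z": 0, "ax": 0, "ay": 0, "az": 0, "claw": 0.6}])

```text
t: 22.92
eef_pos: [0.4603, 0.219, 0.045]
orientation: [2.027, 1.684, 0.528]
contact_force: [0.7, 0.1, -0.7]
width: 0.601
```

Run:
```python
from pl import *
dst(); snap("wrist","w14"); snap("scene","sc14"); crop("sc14",260,150,380,230,6,"sc14c"); snap("side","s14"); crop("s14",320,120,420,220,6,"s14c")
```

```text
t 22.92 pos [0.4603 0.219  0.045 ] F [ 0.7  0.1 -0.7] w 0.601
R [[0.181, 0.811, 0.556], [0.983, -0.153, -0.097], [0.007, 0.564, -0.826]]
q [-0.675  1.027 -0.218  2.341  2.231  0.877 -1.677]
disp [-0.1067 -0.001 ] lean 34.35520788309414 side 0.07638009289427385 yawx 79.5619094355248
```

View pics/sc14c.png

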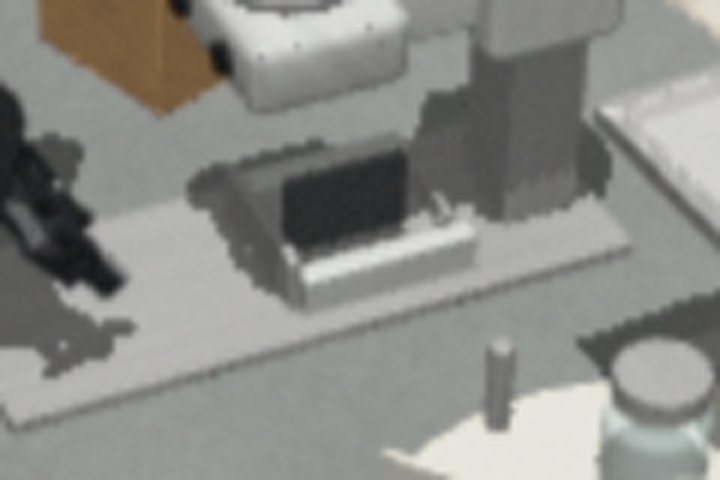

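View pics/w14.png

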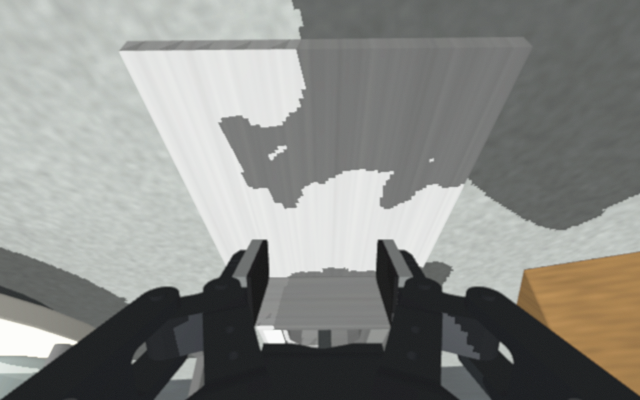

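View pics/s14.png

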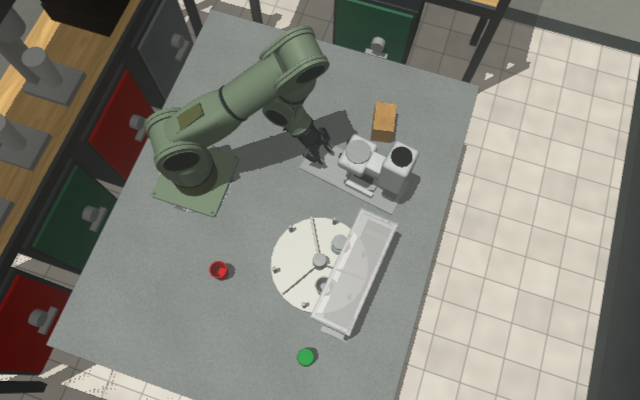

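In the scene crop the plate sits against the rail end (295–305 px, no gap). I'll check that numerically with the wrist depth.

Run:
```python
from pl import *
Wc=cloud("w14")
for u in(275,300,320,345,370):
    print(u,[(v,*np.round(np.r_[disp(Wc[v,u]),Wc[v,u,2]]*1000,1)) for v in(282,292,302,312,322)])
# handle top from scene depth
for n in("sc14",):
    Wc=cloud(n); D=(Wc[...,:2]-DO); dx=D@DX; dy=D@DY; m=(Wc[...,2]>.056)&(Wc[...,2]<.072)&(abs(dy)<.03)&(dx>-.05)&(dx<.11)
    print(m.sum(), np.round([dx[m].min(),dx[m].max(),np.median(dy[m])],4))
```

```text
275 [(282, np.float64(-9.0), np.float64(-39.3), np.float64(13.1)), (292, np.float64(-8.1), np.float64(-38.7), np.float64(20.9)), (302, np.float64(-7.8), np.float64(-38.1), np.float64(28.7)), (312, np.float64(-8.7), np.float64(-37.3), np.float64(36.6)), (322, np.float64(-9.3), np.float64(-36.5), np.float64(44.1))]
300 [(282, np.float64(-8.6), np.float64(-19.6), np.float64(13.1)), (292, np.float64(-8.8), np.float64(-19.3), np.float64(21.4)), (302, np.float64(-8.4), np.float64(-19.0), np.float64(29.1)), (312, np.float64(-8.1), np.float64(-18.8), np.float64(36.6)), (322, np.float64(-8.7), np.float64(-18.5), np.float64(44.1))]
320 [(282, np.float64(-8.2), np.float64(-3.9), np.float64(13.1)), (292, np.float64(-7.7), np.float64(-3.9), np.float64(21.1)), (302, np.float64(-8.8), np.float64(-3.9), np.float64(29.4)), (312, np.float64(-8.2), np.float64(-4.0), np.float64(36.7)), (322, np.float64(-9.2), np.float64(-4.0), np.float64(44.4))]
345 [(282, np.float64(-7.7), np.float64(15.8), np.float64(13.1)), (292, np.float64(-8.7), np.float64(15.3), np.float64(21.7)), (302, np.float64(-7.1), np.float64(15.0), np.float64(28.9)), (312, np.float64(-8.4), np.float64(14.5), np.float64(37.0)), (322, np.float64(-8.3), np.float64(14.2), np.float64(44.2))]
370 [(282, np.float64(-8.7), np.float64(35.4), np.float64(13.7)), (292, np.float64(-8.6), np.float64(34.5), np.float64(21.9)), (302, np.float64(-7.6), np.float64(33.9), np.float64(29.3)), (312, np.float64(-9.6), np.float64(32.8), np.float64(37.6)), (322, np.float64(-7.8), np.float64(32.4), np.float64(44.2))]
69 [ 0.0106  0.0946 -0.0044]
```

The plate's outer face measures about −8.4 mm across its whole width, against −8 mm for fully home. It is square and upright, and the gripper is about 0.1 m clear. The cup and jar stand on the disc and the carton is where it was, so I hand in.

Run:
```python
from h import *
print(np.abs(robot.state()['joint_velocities']).max(), robot.state()['t'])
print(robot.finish_job())
```

```text
0.00842060870260134 23.0667
the job is handed in; nothing more can be done
None
```

The job is handed in at 23.1 s: the tray is fully home between the guide rails and let go.

I turned the carousel about 147° by two of its finger posts, which brought the tray round to within a few degrees of straight front. I lifted the tray out by its handle, turned it end for end, set it on the apron and pushed it in nose first on the front plate with the gripper leaning back.

**Final checks**
- **Home position:** Wrist-camera depth puts the plate's outer face at −8.4 mm on average, against −8 mm for fully home. It is square across its width and upright. Pushing harder at the end (17.8 N back along the push) no longer moved it.
- **Clear of everything:** The gripper had backed off about 0.1 m and read no contact force.
- **Other objects:** In the last overhead picture the cup and jar are on the carousel, and the carton and the look-alikes are in place. I judged these by eye, not by measurement.

**What did not go to plan**
- **Hard set-down:** Setting the tray on the apron gave a brief 53 N reading at the wrist, through the held tray. That is below the 120 N limit.
- **Joint 6 near its limit:** My first try at leaning the gripper brought joint 6 to 0.001 rad, right at its lower limit but not past it. I re-posed the arm before pushing.

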